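Unlock, load and start the slide loader

ROBOT

A 6-joint arm with a two-finger parallel gripper is mounted at the origin on the work surface. World frame = base frame: x ahead of the robot, y to its left, z up, the work surface at z = 0. Lengths are in m, angles in rad, forces in N, time in s.
With the tool pointing down it reaches from about 0.25 to 0.775 m from the base axis. Payload 4 kg.
Tool frame: the origin (TCP) lies at the centre of the arm's flange, where the gripper is bolted on; the fingertips stand ahead of it and the grasp point (between the pads) lies 180 mm ahead of it (robot.tcp_to_tips is the z of the fingertips in the tool frame, in m); z points along the fingers, y is the direction in which the jaws open and shut (so a half turn about z gives the same grasp; the last joint's range is limited). The gripper opens to 94 mm and grips with 3 to 60 N. Pads are 16 mm wide; open, the fingers measure 119 mm over their backs; the gripper's body (75 mm by 177 mm) begins 78 mm behind the grasp point.
Start: joints at [-1.319, 0.087, 1.371, -0, 1.684, -0.103], TCP at [0.191, -0.516, 0.405] pointing down, gripper open.
Joint ranges: [-3.1, 3.1], [-0.76, 2.03], [0.27, 2.55], [-1.08, 4.22], [0.17, 2.65], [-2.57, 2.57]. Speed limits (rad/s): [2.79, 2.79, 3.14, 3.14, 3.14, 3.14].

INTERFACE

Orientations are given as [roll, pitch, yaw] about the fixed x, y, z axes, in that order (R = Rz(yaw) Ry(pitch) Rx(roll)).
In Python, from bench import robot gives the robot as it stands.
- The arm moves only by the tool move_arm, never from a script. Its argument "increments" is a list that holds one entry, the list of rows, each a list of 7 numbers: the opening, from 0 (shut) to 1 (fully open), then the shift along the tool's x, y, z as a fraction of full scale, then the turn, a rotation vector about the tool's x, y, z as a fraction of full scale. In form: [[[jaw, dx, dy, dz, rx, ry, rz], ...]]. A call has 1 to 8 rows; each row is the pose to reach, as a shift and turn from the pose commanded when the call began, along the tool's axes at that moment; what a row does not reach only later rows make up. Full scale, the value 1, is 0.1 m for a shift and pi/2 rad for a turn. A row lasts 1/12 s, in which the tool goes at most 41.7 mm and 7.16 degrees, less where a joint would pass 70% of its speed; a pose out of reach is approached as far as the arm can. A call with a number of a shift or a turn outside -1 to 1 is refused whole. A call with a gripper value outside its range is refused whole. The fingers move at their own pace and stop on an object; the grip force is fixed at half the most. Time passes only in rows, so rows that repeat a pose let the fingers close. It gives the time, the measured TCP pose, the force and the opening at its end, in the units of the state.
- robot.get_obs(): the state, without advancing time (a new reading comes with each control period).
- robot.snapshot(name): name is "scene" or "top"; returns (picture, depth): 400x640x3 uint8, red, green, blue; 400x640 float32, m along the optical axis (not along the pixel's ray), 0 where there is no reading.
- robot.camera_params(name): a dict with "mtx" (3x3 intrinsics, pixels), "k1" (the pictures are not rectified: a ray, as slopes to the right and down, at radius r is drawn at 1 + k1 r^2 times it, then the intrinsics apply), "R" (3x3) and "t" (3): a world point X has camera coordinates R X + t. Camera axes: x right, y down, z forward; pixel columns grow to the right and rows downward; lengths in m; the calibration is good to about 2 mm. A picture is of the moment at which its call begins. camera_params takes no time and is no camera call.
- robot.close_job(): hands the job in, once; it reports no verdict.
The state is a dict: "time": time; "joint_positions": joint angles; "qvel": joint speeds; "joint_torque": joint torques, N m; "tool_pos": TCP position; "ee_rot": TCP orientation; "wrist_force": force on the tool from outside, world axes, zero at the start; "wrist_torque": the same for the moment, N m; "width": finger opening in m.
Only numpy, scipy, OpenCV 4.12 (cv2) and the standard library are available. Lean on these libraries where they do the work, as an engineer would, in place of code of your own. Each camera call takes 0.05 s, during which the arm holds its last target.

TASK

Lower the T-key down the shaft of the slide loader onto the square lock stem, turn it clockwise to the stop so that the red transport bar draws clear, and hang the key back upright in its stand with its bar in both notches. Lay every slide carrier on the bench flat on the sloping rest, side by side, lengthways up the slope with the lower end at the lip. Only then start the lamp: turn the start key clockwise to its stop, hold it there for a second and let it spring back; leave everything else on the bench alone.

Things in the scene. Friction and masses are not known exactly. Their poses are not given: they have to be found in the camera images.
- tkey_bar (a point): Centre of the red grip bar of the loose T-key, z up: bar 120 mm long (x), 16 wide (y), 18 tall (z). Below it a 14 mm steel rod ends in a socket 30 mm square outside; the lower end is 150 mm below this point; 0.35 kg. The socket, open below, is 20 mm square inside, 26 mm deep, sides parallel to the bar's x and y. Starts hanging in its stand.
- tkey_tip (a point): Centre of the T-key's lower end (mouth of its socket), 150 mm below tkey_bar, same axes.
- stand_seat (a point): Place of the bar's centre when the T-key hangs in its fixed stand; x along the bar, z up. Two aluminium posts (16 mm in x, 30 in y) at x = +-37 mm, 58 mm free between them for the rod. Post tops lie 9 mm below this point; two cheeks on each, up to 1 mm above it, leave a 22 mm notch for the bar. The stand's base is 159 mm below.
- stem_top (a point): Top of the brass lock stem deep in the loader's tower; x, y along its sides (turn with it), z up. A 16 mm square bar with a domed end: square from 8 mm below this point down to the shaft's floor at 34 mm. The shaft is 46 mm square, centred on the stem; its mouth (yellow rim) is 80 mm above this point. A key fully down has its lower end 26 mm below it.
- stem (a joint): Turn of the lock stem, rad: 0 locked, grows clockwise seen from above to the stop at 1.05 (unlocked). It stays where it is left (friction 0.1 N m). A key on it has up to 0.3 rad of free play either way.
- hold_bar (a joint): Travel (m) of the red transport bar across the sloping rest, driven by the stem: 0 locked (over the seats, at x = 10 mm of rest_mid), 0.075 unlocked (drawn up past the rest's upper edge). The bar's top is 13 mm above the rest's surface; its end blocks run at y = +-150 mm of rest_mid.
- rest_mid (a point): Centre of the black sloping rest on the fixed white loader; x up the slope (rises 0.35 rad away from the robot), y across, z square to the surface. 104 mm (x) by 310 mm (y). A 10 mm high lip along the lower edge, inner face at x = -52 mm. Five seats parted by white lines, centres y = -120, -60, 0, 60, 120 mm.
- loader: The fixed white loader; origin on the bench below rest_mid. Its lock tower is 100 x 100 mm, 120 mm tall, centred 210 mm along +y, next to the rest.
- start_grip (a point): Centre of the bow of the start key on top of the fixed white lamp supply (120 x 110 mm, 70 mm tall). The black bow is an upright plate 36 mm long (x), 10 thick (y), 34 tall (z): its top is 17 mm above this point, the supply's top 31 mm below it. Axes turn with the key, about z.
- start_key (a joint): Turn of the start key, rad: 0 run, grows clockwise seen from above to the stop at 1.1 (start); a spring (0.2 N m per rad) returns it to 0 when let go.
- carrier1_mid (a point): Slide carrier 1 (3 to 5 are present): its centre, 23 mm above its underside; x lengthways, z up. Blue plate 80 (x) x 50 (y) x 10 mm with two glass slides and an upright white grip rib across the middle, 12 mm thick (x), 36 long (y), up to 46 mm above the underside; 0.15 kg; same either way round.
- carrier2_mid (a point): Slide carrier 2 (3 to 5 are present): its centre, 23 mm above its underside; x lengthways, z up. Blue plate 80 (x) x 50 (y) x 10 mm with two glass slides and an upright white grip rib across the middle, 12 mm thick (x), 36 long (y), up to 46 mm above the underside; 0.15 kg; same either way round.
- carrier3_mid (a point): Slide carrier 3 (3 to 5 are present): its centre, 23 mm above its underside; x lengthways, z up. Blue plate 80 (x) x 50 (y) x 10 mm with two glass slides and an upright white grip rib across the middle, 12 mm thick (x), 36 long (y), up to 46 mm above the underside; 0.15 kg; same either way round.
- carrier4_mid (a point): Slide carrier 4 (3 to 5 are present): its centre, 23 mm above its underside; x lengthways, z up. Blue plate 80 (x) x 50 (y) x 10 mm with two glass slides and an upright white grip rib across the middle, 12 mm thick (x), 36 long (y), up to 46 mm above the underside; 0.15 kg; same either way round.
- carrier5_mid (a point): Slide carrier 5 (3 to 5 are present): its centre, 23 mm above its underside; x lengthways, z up. Blue plate 80 (x) x 50 (y) x 10 mm with two glass slides and an upright white grip rib across the middle, 12 mm thick (x), 36 long (y), up to 46 mm above the underside; 0.15 kg; same either way round.
- oil_bottle: Bystander, to be left alone: small amber bottle, 36 mm across, 75 mm tall; origin under its centre.
- slide_box: Bystander, to be left alone: yellow closed box 85 x 35 x 35 mm.
- jar: Bystander, to be left alone: glass jar, 60 mm across, 70 mm tall.
- dish: Bystander, to be left alone: white bowl, 90 mm across, 30 mm tall.
- glove_box: Bystander, to be left alone: blue box 80 x 180 x 70 mm.
- spatula: Bystander, to be left alone: lab spatula, 180 mm long, lying.
- wash_bottle: Bystander, to be left alone: white bottle with red cap, 60 mm across, 130 mm tall.
Not all that is in view belongs to the job. Leave any pink look-alike of the part that bears carrier5_mid alone.

How it is judged:
By the outcome, as a careful person would: the job done as asked, in the order asked, and still so for the second after the job is handed in, with the robot touching nothing.
Of carrier1, carrier2, carrier3, carrier4, carrier5 only 3 to 5 are there at a start; the rules pass over those that are not, and their reading is None.
At some moment in a run one of carrier1, carrier2, carrier3, carrier4, carrier5 may be knocked a few centimetres aside while the robot is not near it.
It also fails if it takes over 210 s, if anything falls off the work surface, if the arm or the gripper's body presses on something with over 40 N, if the wrist force passes 120 N, or if a joint passes its speed limit or range.

## Working session

There is one attempt and no reset: what is moved stays moved. The work goes in short steps, Python scripts to look and compute and a tool call to move; the robot and the scene stay as the last step left them, time stands still between calls to the robot, and variables do not carry over. Pictures are saved under pics/ and viewed, and the job is handed in when it is done.

Besides the shell and the picture viewer there is one more tool, called after "Request:" as a command line: name --argument value ..., lists and objects as JSON in quotes. move_arm: Moves the arm, as the interface text tells. Its arguments: {"type":"object","properties":{"increments":{"type":"array","items":{"type":"array","items":{"type":"array","items":{"type":"number","minimum":-1,"maximum":1}}}}},"required":["increments"]}

```bash
ls; mkdir -p pics; cat > h.py <<'E'
import numpy as np, cv2
from bench import robot
from scipy.spatial.transform import Rotation as Ro
def snap(name,fn=None):
    im,d=robot.snapshot(name)
    np.savez('last_%s.npz'%name,im=im,d=d)
    if fn: cv2.imwrite('pics/'+fn,im[:,:,::-1])
    return im,d
def cloud(name,d):
    p=robot.camera_params(name);K=np.array(p['mtx']);R=np.array(p['R']);t=np.array(p['t'])
    h,w=d.shape
    u,v=np.meshgrid(np.arange(w),np.arange(h))
    pts=np.stack([u,v],-1).reshape(-1,1,2).astype(np.float64)
    n=cv2.undistortPoints(pts,K,np.array([p['k1'],0,0,0.])).reshape(h,w,2)
    X=np.dstack([n[...,0]*d,n[...,1]*d,d])
    return (X-t)@R
def proj(name,P):
    p=robot.camera_params(name);K=np.array(p['mtx']);R=np.array(p['R']);t=np.array(p['t'])
    rv,_=cv2.Rodrigues(R)
    return cv2.projectPoints(np.asarray(P,float).reshape(-1,1,3),rv,t,K,np.array([p['k1'],0,0,0.]))[0].reshape(-1,2)
E
python3 - <<'E'
from h import *
for n in('scene','top'):
    im,d=snap(n,n+'0.png'); p=robot.camera_params(n); print(p,d.min(),d.max())
print(robot.get_obs(), robot.tcp_to_tips)
E
```

```text
pics
{'mtx': array([[381.61063099,   0.        , 321.4719321 ],
       [  0.        , 381.61063099, 204.04182485],
       [  0.        ,   0.        ,   1.        ]]), 'k1': -0.017811802764569416, 'R': array([[-0.88846007,  0.45873338, -0.01422629],
       [ 0.26509463,  0.48762995, -0.83183043],
       [-0.37465123, -0.74281944, -0.55484749]]), 't': array([ 0.53898896, -0.05345482,  1.54100585])} 0.0 3.9983482
{'mtx': array([[425.63969445,   0.        , 320.17292229],
       [  0.        , 425.63969445, 202.14075377],
       [  0.        ,   0.        ,   1.        ]]), 'k1': -0.10337258644733277, 'R': array([[ 0.00970123, -0.99989558, -0.01071039],
       [-0.99482263, -0.00856731, -0.10126471],
       [ 0.10116238,  0.01163733, -0.99480186]]), 't': array([0.01393878, 0.6080305 , 1.54755668])} 0.0 2.4619665
{'time': 0.1, 'joint_positions': array([-1.31908909e+00,  8.78954039e-02,  1.37207801e+00,  1.20948336e-05,
        1.68360269e+00, -1.03126222e-01]), 'qvel': array([-1.66290637e-03, -2.25162374e-03, -3.32711295e-03, -4.14082145e-05,
       -4.79692667e-04,  1.14663923e-04]), 'joint_torque': array([ 3.30230199e-03, -3.41252625e+01, -3.03301728e+01,  7.21946592e-02,
        3.03914328e-02, -8.91261379e-05]), 'tool_pos': array([ 0.19104904, -0.51565149,  0.40362575]), 'ee_rot': array([-3.13962098e+00, -2.16139939e-04,  3.54834591e-01]), 'wrist_force': array([ 0.82841472,  0.02193717, -0.10203205]), 'wrist_torque': array([-0.00172404, -0.02838431, -0.01447531]), 'width': 0.09403252598954258} 0.1992
```

View pics/scene0.png

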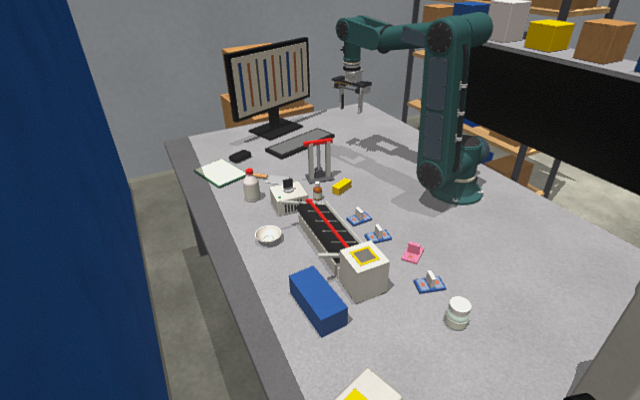

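View pics/top0.png

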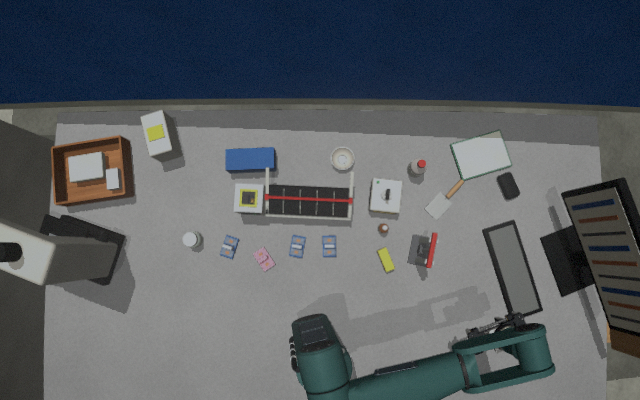

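The top view shows three blue carriers at (230,247), (298,246) and (330,246). The pink look-alike is at (264,259), the T-key bar at (431,250), and the loader and tower at (310,200)/(249,198). The start key is at (388,196). The red items that could be taken for the T-key bar are the transport bar (310,198), the wash-bottle cap (421,163) and the monitor stripes. I'll measure each of these.

```bash
python3 - <<'E'
from h import *
import numpy as np
for n in('top','scene'):
    z=np.load('last_%s.npz'%n); im,d=z['im'],z['d']; C=cloud(n,d)
    hsv=cv2.cvtColor(im,cv2.COLOR_RGB2HSV); H,S,V=[hsv[...,i].astype(int) for i in range(3)]
    ms={'red':((H<6)|(H>174))&(S>150)&(V>90),'blue':(H>100)&(H<125)&(S>110)&(V>60),'yellow':(H>22)&(H<35)&(S>150)&(V>100),'pink':((H>160)|(H<8))&(S>50)&(S<150)&(V>120)}
    for k,m in ms.items():
        ws=(C[...,0]>0.1)&(C[...,0]<0.85)&(abs(C[...,1])<0.8)&(C[...,2]>-0.02)&(C[...,2]<0.3)&(d>0)
        nl,lab,st,ce=cv2.connectedComponentsWithStats((m&ws).astype(np.uint8))
        for i in range(1,nl):
            if st[i,4]<12: continue
            P=C[lab==i]; 
            print(n,k,ce[i].round(1),st[i,4],np.median(P,0).round(4),P.min(0).round(3),P.max(0).round(3))
top=np.load('last_top.npz')['im']
cv2.imwrite('pics/t1.png',cv2.resize(top[170:275,215:345,::-1],None,fx=6,fy=6,interpolation=cv2.INTER_CUBIC)[:600,:800])
cv2.imwrite('pics/t2.png',cv2.resize(top[170:275,355:455,::-1],None,fx=5.5,fy=5.5,interpolation=cv2.INTER_CUBIC))
sc=np.load('last_scene.npz')['im']
cv2.imwrite('pics/s1.png',cv2.resize(sc[120:320,260:460,::-1],None,fx=3,fy=3,interpolation=cv2.INTER_CUBIC))
E
```

```text
top red [421.3 163. ] 40 [ 0.74   -0.3365  0.1288] [ 0.728 -0.347  0.124] [ 0.751 -0.324  0.137]
top red [307.5 198.5] 232 [0.6143 0.0622 0.0968] [ 0.602 -0.091  0.083] [0.629 0.216 0.106]
top red [431.1 250.8] 137 [ 0.432  -0.3549  0.1764] [ 0.379 -0.373  0.165] [ 0.489 -0.34   0.182]
top blue [249.4 158.3] 999 [0.7646 0.2822 0.0699] [0.723 0.192 0.058] [0.807 0.371 0.082]
top blue [328.5 236. ] 12 [ 0.4834 -0.0126  0.0105] [ 0.483 -0.033  0.004] [0.484 0.008 0.017]
top pink [435.4 234.7] 15 [ 0.4922 -0.3719  0.1751] [ 0.469 -0.377  0.169] [ 0.496 -0.363  0.179]
top pink [433.5 251.5] 20 [ 0.4303 -0.3638  0.1757] [ 0.399 -0.369  0.167] [ 0.462 -0.357  0.182]
top pink [264.6 260.1] 30 [0.3882 0.2212 0.0126] [0.373 0.211 0.005] [0.411 0.241 0.046]
scene red [317.4 141.4] 124 [ 0.431  -0.3563  0.1719] [ 0.191 -0.697  0.001] [ 0.497 -0.338  0.179]
scene red [248.7 170.7] 34 [ 0.7415 -0.3328  0.1283] [ 0.666 -0.598 -0.004] [ 0.753 -0.324  0.132]
scene red [327.2 222.6] 245 [0.6158 0.0588 0.0958] [ 0.538 -0.223  0.001] [0.625 0.194 0.102]
scene blue [356.2 221.5] 45 [0.4784 0.006  0.0098]
[... 196 characters left out ...]
77 0.006] [0.485 0.105 0.012]
scene blue [318.1 300.6] 2377 [0.7757 0.3105 0.0708] [0.713 0.122 0.   ] [0.81  0.374 0.078]
scene blue [429.  287.6] 123 [0.4545 0.377  0.0112] [0.4   0.328 0.002] [0.485 0.395 0.016]
scene yellow [340.1 185.6] 154 [ 0.4126 -0.2129  0.0335] [ 0.35  -0.305 -0.003] [ 0.445 -0.188  0.039]
scene yellow [364.2 255.6] 139 [0.609  0.2682 0.1215] [0.582 0.239 0.072] [0.646 0.303 0.125]
scene yellow [356.8 395.2] 107 [0.8392 0.5989 0.1227] [0.829 0.586 0.119] [0.85  0.614 0.126]
scene pink [307.9 199.7] 15 [ 0.5877 -0.1648  0.0508] [ 0.535 -0.235 -0.001] [ 0.621 -0.083  0.091]
scene pink [412.5 252.4] 329 [0.4052 0.2366 0.0141] [ 0.352  0.166 -0.002] [0.442 0.27  0.052]
```

View pics/t1.png

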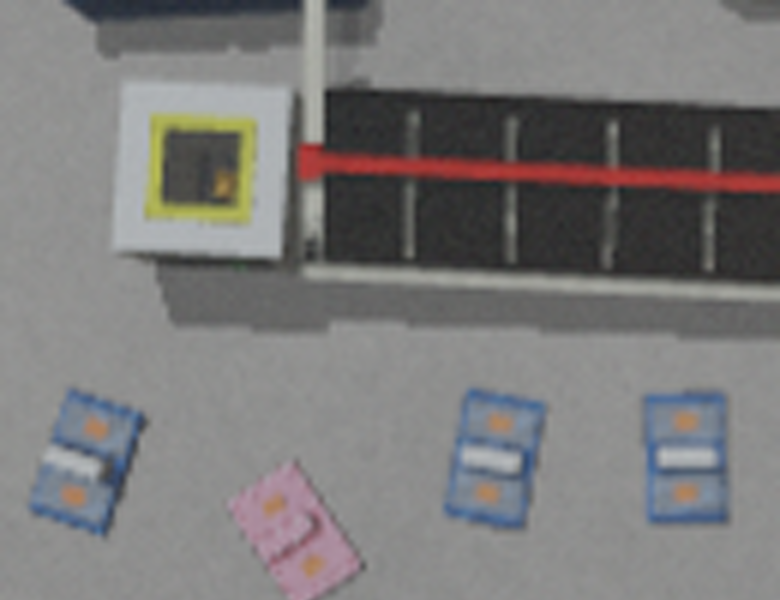

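View pics/t2.png

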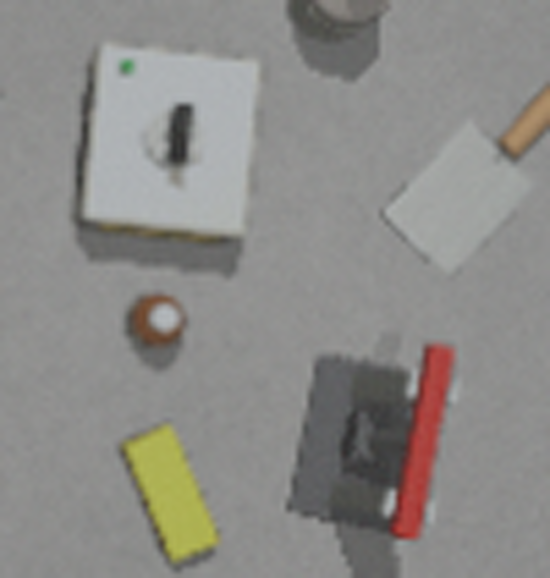

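View pics/s1.png

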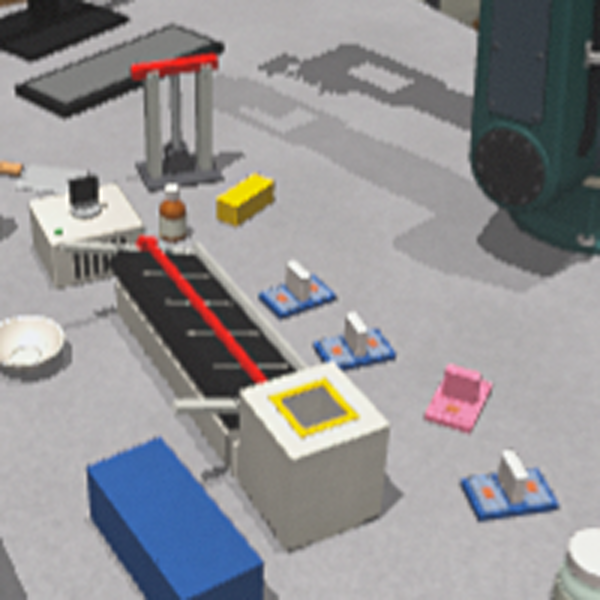

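Only three carriers are present, all blue; the pink one stays where it is. Next I'll measure precisely using rectified views from both cameras.

```bash
cat >> h.py <<'E'
def rect(name,im,z,cx,cy,half=0.08,res=0.0005):
    # output: rows -> -x (up=+x), cols -> -y  (like top view)
    n=int(2*half/res)
    xs=cx+half-res*(np.arange(n)+.5); ys=cy+half-res*(np.arange(n)+.5)
    X,Y=np.meshgrid(xs,ys,indexing='ij')
    q=proj(name,np.stack([X,Y,np.full_like(X,z)],-1)).reshape(n,n,2).astype(np.float32)
    return cv2.remap(im,q[...,0],q[...,1],cv2.INTER_CUBIC)
def pix2w(u,v,cx,cy,half=0.08,res=0.0005):
    return cx+half-res*(v+.5), cy+half-res*(u+.5)
E
python3 - <<'E'
from h import *
items=[('bar',.1865-.0,.432,-.356,.08),('start',.101,.605,-.235,.08),('tower',.12,.609,.268,.08),('stem',.04,.609,.268,.04),
('c1',.046,.435,.35,.06),('c2',.046,.435,.115,.06),('c3',.046,.435,-.01,.06),('c1p',.01,.435,.35,.06),('c2p',.01,.435,.115,.06),('c3p',.01,.435,-.01,.06)]
ims={n:np.load('last_%s.npz'%n)['im'] for n in('top','scene')}
rows=[]
for n in('top','scene'):
    r=[cv2.resize(rect(n,ims[n],z,x,y,h,h/160),(160,160),interpolation=cv2.INTER_AREA) for _,z,x,y,h in items]
    for t in r: cv2.drawMarker(t,(80,80),(0,255,0),cv2.MARKER_CROSS,8,1)
    rows+= [np.hstack(r[:5]),np.hstack(r[5:])]
o=np.vstack([rows[0],rows[2],rows[1]])
cv2.imwrite('pics/rA.png',o[...,::-1]); cv2.imwrite('pics/rB.png',np.vstack([rows[1],rows[3]])[...,::-1])
E
```

```text
(no output)
```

View pics/rA.png

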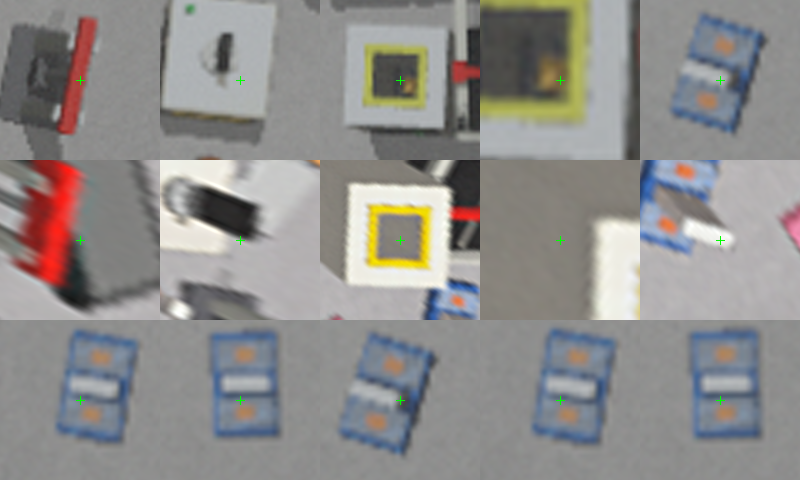

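View pics/rB.png

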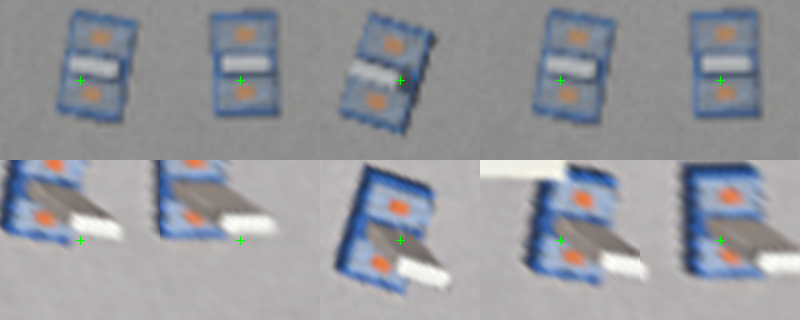

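```bash
cat > m.py <<'E'
from h import *
def hsvm(r):
    hsv=cv2.cvtColor(r,cv2.COLOR_RGB2HSV); return [hsv[...,i].astype(int) for i in range(3)]
def fit(n,im,z,cx,cy,half,fn,name,kern=5):
    r=rect(n,im,z,cx,cy,half); m=fn(*hsvm(r)).astype(np.uint8)
    m=cv2.morphologyEx(m,cv2.MORPH_CLOSE,np.ones((kern,kern)));m=cv2.morphologyEx(m,cv2.MORPH_OPEN,np.ones((kern,kern)))
    nl,lab,st,ce=cv2.connectedComponentsWithStats(m)
    if nl<2: print(name,n,'none');return
    i=1+np.argmax(st[1:,4]); cs,_=cv2.findContours((lab==i).astype(np.uint8),cv2.RETR_EXTERNAL,cv2.CHAIN_APPROX_NONE)
    c=max(cs,key=cv2.contourArea); (u,v),(w,h),a=cv2.minAreaRect(c)
    box=cv2.boxPoints(((u,v),(w,h),a)); bw=np.array([pix2w(p[0],p[1],cx,cy,half) for p in box])
    e=bw[1]-bw[0]; f=bw[2]-bw[1]; L=e if np.linalg.norm(e)>np.linalg.norm(f) else f
    x,y=pix2w(u,v,cx,cy,half)
    # moments-based orientation
    vv,uu=np.nonzero(lab==i); X=cx+half-.0005*(vv+.5); Y=cy+half-.0005*(uu+.5)
    ev,V=np.linalg.eigh(np.cov(np.stack([X,Y]))); 
    print(name,n,'rect ctr %.4f %.4f'%(x,y),'size %.4f %.4f'%(np.linalg.norm(e),np.linalg.norm(f)),'yaw(long) %.3f'%np.arctan(L[1]/L[0]),'| mom ctr %.4f %.4f'%(X.mean(),Y.mean()),'sd*sqrt12',(np.sqrt(ev*12)).round(4),'yaw %.3f'%np.arctan(V[1,1]/V[0,1]))
red=lambda H,S,V:((H<7)|(H>172))&(S>120)&(V>80)
yel=lambda H,S,V:(H>20)&(H<36)&(S>110)
blk=lambda H,S,V:(V<85)
blue=lambda H,S,V:((H>95)&(H<125)&(S>75))
wht=lambda H,S,V:(V>150)&(S<60)
E
python3 - <<'E'
from m import *
ims={n:np.load('last_%s.npz'%n) for n in('top','scene')}
for n in('top','scene'):
    im=ims[n]['im']; C=cloud(n,ims[n]['d'])
    for z in(.178,.172,.168): fit(n,im,z,.432,-.356,.09,red,'bar z%.3f'%z)
    fit(n,im,.12,.605,.27,.06,yel,'rim')
    fit(n,im,.12,.605,.27,.08,wht,'tower')
    fit(n,im,.101,.63,-.225,.04,blk,'start')
    for k,(x,y) in {'c1':(.435,.35),'c2':(.442,.11),'c3':(.445,-.01)}.items():
        fit(n,im,.01,x,y,.06,blue,k); fit(n,im,.046,x,y,.05,wht,k+'rib')
    u=proj(n,[[.432,-.356,.17]])[0].round().astype(int); print(u)
C=cloud('top',ims['top']['d']); 
print((C[236:267:3,424:438,2]*1000).round(0).astype(int))
print('supply top',np.median(C[185:205,376:382,2]),'tower',np.median(C[190:207,236:238,2]),'table',np.median(C[280:300,150:200,2]),'box',np.median(C[150:165,235:265,2]))
E
```

```text
bar z0.178 top rect ctr 0.4355 -0.3551 size 0.1179 0.0173 yaw(long) -0.206 | mom ctr 0.4350 -0.3550 sd*sqrt12 [0.0159 0.1164] yaw -0.207
bar z0.172 top rect ctr 0.4355 -0.3566 size 0.1183 0.0173 yaw(long) -0.205 | mom ctr 0.4349 -0.3565 sd*sqrt12 [0.0159 0.1169] yaw -0.207
bar z0.168 top rect ctr 0.4353 -0.3577 size 0.1186 0.0175 yaw(long) -0.209 | mom ctr 0.4349 -0.3575 sd*sqrt12 [0.016  0.1173] yaw -0.207
rim top rect ctr 0.6133 0.2731 size 0.0584 0.0594 yaw(long) 1.532 | mom ctr 0.6129 0.2726 sd*sqrt12 [0.0716 0.0763] yaw 1.013
tower top rect ctr 0.6141 0.2737 size 0.1044 0.1022 yaw(long) -0.036 | mom ctr 0.6150 0.2742 sd*sqrt12 [0.1185 0.1192] yaw -0.541
start top rect ctr 0.6319 -0.2188 size 0.0378 0.0111 yaw(long) -0.105 | mom ctr 0.6316 -0.2189 sd*sqrt12 [0.0102 0.0365] yaw -0.120
c1 top rect ctr 0.4539 0.3554 size 0.0492 0.0500 yaw(long) 1.263 | mom ctr 0.4591 0.3437 sd*sqrt12 [0.0343 0.0681] yaw 0.425
c1rib top rect ctr 0.4388 0.3629 size 0.0150 0.0370 yaw(long) 1.236 | mom ctr 0.4396 0.3629 sd*sqrt12 [0.0122 0.0348] yaw 1.286
c2 top rect ctr 0.4095 0.1115 size 0.0084 0.0489
[... 2457 characters left out ...]
8 172 174 177 182   2   4   0  -4]
 [  9   6   3  12 174 181 169 171 179 175   4  -1  -3  -6]
 [153 169 170 169 178 176 181 177 176 164  -3  -2   0   3]
 [102 165 151 169 180 178 178 176 160 171   6   4  -4   8]
 [  8  10 165 174 178 174 179 180   3   4   3  -1   1   3]]
supply top 0.07008339279587888 tower 0.11928980409159884 table 0.0003469063821506394 box 0.06982210826104618m.py:17: RuntimeWarning: divide by zero encountered in scalar divide
  print(name,n,'rect ctr %.4f %.4f'%(x,y),'size %.4f %.4f'%(np.linalg.norm(e),np.linalg.norm(f)),'yaw(long) %.3f'%np.arctan(L[1]/L[0]),'| mom ctr %.4f %.4f'%(X.mean(),Y.mean()),'sd*sqrt12',(np.sqrt(ev*12)).round(4),'yaw %.3f'%np.arctan(V[1,1]/V[0,1]))
```

```bash
cat > plan.py <<'E'
import sys,math,numpy as np
from bench import robot
from scipy.spatial.transform import Rotation as Ro
def pose():
    o=robot.get_obs(); return np.array(o['tool_pos']),Ro.from_euler('xyz',o['ee_rot']),o
def down(yaw): return Ro.from_euler('xyz',[math.pi,0,yaw])
def plan(targets,jaw,extra=0,dec=3):
    """targets: list of (x,y,z,yaw) or (x,y,z,Rotation). prints calls"""
    p,R,o=pose(); R=R
    print('at',p.round(4),np.array(o['ee_rot']).round(4),'t',round(o['time'],2),'w',round(o['width'],4),'F',np.array(o['wrist_force']).round(1))
    for T in targets:
        tp=np.array(T[:3]); tR=T[3] if isinstance(T[3],Ro) else down(T[3])
        while True:
            d=R.inv().apply(tp-p); w=(R.inv()*tR).as_rotvec()
            s=max(np.abs(d).max()/0.1,np.abs(w).max()/(math.pi/2),np.linalg.norm(d)/.0417/8,np.linalg.norm(w)/math.radians(7.16)/8,1)
            n=int(math.ceil(s)); last=n==1
            # move a 1/n portion
            f=1/n; dd=d*f; ww=w*f
            a=np.r_[dd/0.1,ww/(math.pi/2)].round(dec)
            rows=max(1,math.ceil(max(np.linalg.norm(dd)/.0417,np.linalg.norm(ww)/math.radians(7.16))-1e-6))
            print(rows+(extra if last else 0),'x',[jaw]+[float(v) for v in a])
            p=p+R.apply(a[:3]*0.1); R=R*Ro.from_rotvec(a[3:]*math.pi/2)
            if last: break
        print('  -> reached',p.round(4),R.as_euler('xyz').round(3))
E
python3 - <<'E'
from plan import *
plan([(.4353,-.3573,.42,-.207),(.4353,-.3573,.348,-.207)],1,dec=3)
E
```

```text
at [ 0.191  -0.5157  0.4036] [-3.1396e+00 -2.0000e-04  3.5480e-01] t 0.1 w 0.094 F [ 0.8  0.  -0.1]
3 x [1, 0.947, -0.212, -0.054, -0.0, 0.0, 0.119]
3 x [1, 0.891, -0.385, -0.054, -0.001, 0.0, 0.119]
3 x [1, 0.804, -0.543, -0.055, -0.0, 0.0, 0.12]
  -> reached [ 0.4353 -0.3573  0.42  ] [-3.141  0.    -0.208]
2 x [1, 0.0, 0.0, 0.72, -0.0, 0.0, -0.0]
  -> reached [ 0.4353 -0.3573  0.348 ] [-3.141  0.    -0.208]
```

Request:
move_arm --increments '[[[1,0.947,-0.212,-0.054,0,0,0.119],[1,0.947,-0.212,-0.054,0,0,0.119],[1,0.947,-0.212,-0.054,0,0,0.119]]]'

```text
time: 0.35
tool_pos: [0.2748, -0.4611, 0.4098]
ee_rot: [-3.14, -0.002, 0.167]
wrist_force: [0.3, 0.4, -0.2]
width: 0.0941
```

Request:
move_arm --increments '[[[1,0.891,-0.385,-0.054,0,0,0.119],[1,0.891,-0.385,-0.054,0,0,0.119],[1,0.891,-0.385,-0.054,0,0,0.119]]]'

```text
time: 0.6
tool_pos: [0.3567, -0.4077, 0.4153]
ee_rot: [-3.14, -0.001, -0.018]
wrist_force: [-0.6, -0.6, 0.3]
width: 0.0937
```

Request:
move_arm --increments '[[[1,0.804,-0.543,-0.055,0,0,0.12],[1,0.804,-0.543,-0.055,0,0,0.12],[1,0.804,-0.543,-0.055,0,0,0.12],[1,0.804,-0.543,-0.055,0,0,0.12],[1,0.804,-0.543,-0.055,0,0,0.12],[1,0.804,-0.543,-0.055,0,0,0.12]]]'

```text
time: 1.1
tool_pos: [0.4349, -0.3577, 0.4204]
ee_rot: [3.142, 0.001, -0.208]
wrist_force: [0.5, 0.4, 0.3]
width: 0.0937
```

```bash
python3 - <<'E'
from m import *
from plan import *
im,d=snap('scene','s2.png')
cv2.imwrite('pics/s2c.png',cv2.resize(im[60:200,240:420,::-1],None,fx=4,fy=4,interpolation=cv2.INTER_CUBIC))
plan([(.4353,-.3573,.348,-.207)],1)
E
```

```text
at [ 0.4346 -0.358   0.4206] [ 3.1415e+00  1.1000e-03 -2.0870e-01] t 1.15 w 0.0941 F [0.3 0.1 0.9]
2 x [1, 0.007, -0.009, 0.726, 0.0, 0.001, -0.001]
  -> reached [ 0.4353 -0.3573  0.348 ] [ 3.141 -0.    -0.207]
```

View pics/s2c.png

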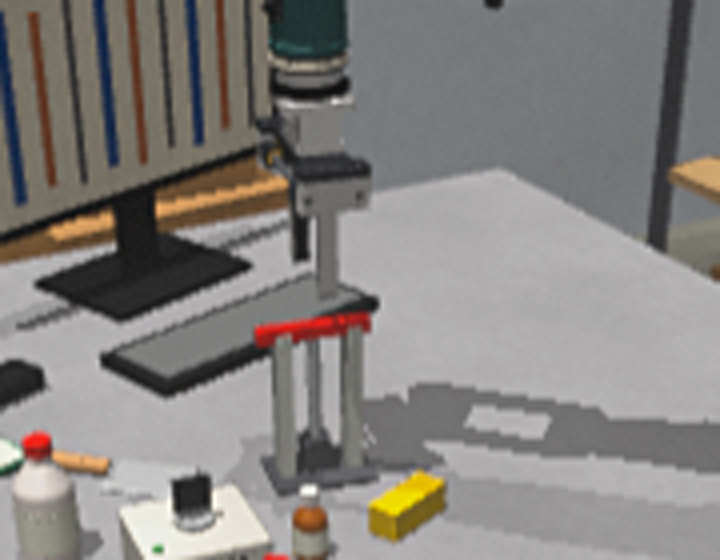

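The gripper is over the middle of the red bar, at (315,325) in the crop, with one finger on each side. I'll descend and close.

Request:
move_arm --increments '[[[1,0.005,-0.008,0.36,0,0,0],[1,0.005,-0.008,0.726,0,0,0],[1,0.005,-0.008,0.726,0,0,0],[1,0.005,-0.008,0.726,0,0,0]]]'

```text
time: 1.48
tool_pos: [0.4345, -0.357, 0.3457]
ee_rot: [-3.138, 0.006, -0.21]
wrist_force: [0.2, 0.4, 0.9]
width: 0.094
```

Request:
move_arm --increments '[[[0,0,0,0,0,0,0],[0,0,0,0,0,0,0],[0,0,0,0,0,0,0],[0,0,0,0,0,0,0],[0,0,0,0,0,0,0],[0,0,0,0,0,0,0],[0,0,0,0,0,0,0],[0,0,0,0,0,0,0]]]'

```text
time: 2.15
tool_pos: [0.436, -0.3566, 0.3485]
ee_rot: [3.141, -0.0, -0.207]
wrist_force: [0.6, 0.9, 0.7]
width: 0.044
```

Request:
move_arm --increments '[[[0,0,0,0,0,0,0],[0,0,0,0,0,0,0]]]'

```text
time: 2.32
tool_pos: [0.436, -0.3567, 0.3483]
ee_rot: [-3.142, 0.0, -0.207]
wrist_force: [0.1, 0.5, 0.1]
width: 0.0304
```

Request:
move_arm --increments '[[[0,0,0,0,0,0,0],[0,0,0,0,0,0,0],[0,0,0,0,0,0,0],[0,0,0,0,0,0,0],[0,0,0,0,0,0,0],[0,0,0,0,0,0,0]]]'

```text
time: 2.82
tool_pos: [0.4359, -0.3569, 0.3483]
ee_rot: [3.141, 0.0, -0.208]
wrist_force: [-0.9, -1.6, -0.3]
width: 0.016
```

```bash
python3 - <<'E'
from plan import *
plan([(.435,-.357,.60-.14,-.207)],0)
print(robot.get_obs())
E
```

```text
at [ 0.4359 -0.3569  0.3483] [ 3.141   0.     -0.2078] t 2.82 w 0.016 F [-0.9 -1.6 -0.3]
2 x [0, -0.004, 0.002, -0.558, 0.0, 0.0, -0.0]
2 x [0, -0.005, 0.002, -0.559, 0.0, 0.0, -0.001]
  -> reached [ 0.435 -0.357  0.46 ] [ 3.141  0.    -0.206]
{'time': 2.8167, 'joint_positions': array([-7.86570376e-01,  1.34271186e-01,  1.43068056e+00, -4.75127921e-04,
        1.57634066e+00,  9.92019506e-01]), 'qvel': array([-0.00104302, -0.00037141, -0.00011154,  0.00268295,  0.00115398,
       -0.00090686]), 'joint_torque': array([ 1.06321257e+00, -3.60225391e+01, -2.96920431e+01,  6.40205014e-01,
        3.44568444e-01,  1.76465528e-03]), 'tool_pos': array([ 0.43590946, -0.35689601,  0.34834647]), 'ee_rot': array([ 3.14103068e+00,  8.54248781e-06, -2.07796264e-01]), 'wrist_force': array([-0.94210347, -1.57677276, -0.32625508]), 'wrist_torque': array([-0.33680707,  0.10049493, -0.00762732]), 'width': 0.016041410221125447}
```

Request:
move_arm --increments '[[[0,0,0,-0.15,0,0,0],[0,0,0,-0.4,0,0,0],[0,0,0,-0.7,0,0,0],[0,0,0,-0.7,0,0,0]]]'

```text
time: 3.15
tool_pos: [0.4364, -0.3567, 0.4241]
ee_rot: [3.137, -0.008, -0.207]
wrist_force: [0.9, -0.4, -1.0]
width: 0.0156
```

Request:
move_arm --increments '[[[0,0,0,-0.3,0,0,0],[0,0,0,-0.6,0,0,0],[0,0,0,-0.6,0,0,0],[0,0,0,-0.6,0,0,0],[0,0,0,-0.6,0,0,0]]]'

```text
time: 3.57
tool_pos: [0.4361, -0.3566, 0.4753]
ee_rot: [-3.139, 0.003, -0.207]
wrist_force: [0.3, 0.4, -5.1]
width: 0.0156
```

```bash
python3 - <<'E'
from m import *
from plan import *
im,d=snap('scene')
t,dt=snap('top')
a=cv2.resize(im[60:210,240:390,::-1],(400,400),interpolation=cv2.INTER_CUBIC);b=cv2.resize(t[170:290,360:480,::-1],(400,400),interpolation=cv2.INTER_CUBIC)
cv2.imwrite('pics/lift.png',np.hstack([a,b]))
plan([(.55,.0,.478,.75),(.6125,.271,.478,1.533)],0)
E
```

```text
at [ 0.4361 -0.3567  0.4748] [-3.1383  0.0049 -0.2074] t 3.67 w 0.0156 F [-0.8  0.8 -4.4]
3 x [0, 0.095, -0.931, -0.005, -0.001, 0.0, -0.152]
3 x [0, 0.313, -0.882, -0.007, -0.001, 0.001, -0.153]
3 x [0, 0.514, -0.783, -0.008, -0.001, 0.0, -0.152]
3 x [0, 0.684, -0.639, -0.009, -0.001, 0.001, -0.153]
  -> reached [0.55  0.    0.478] [3.141 0.    0.751]
3 x [0, 0.768, -0.518, -0.0, 0.0, 0.0, -0.166]
3 x [0, 0.876, -0.303, -0.0, 0.0, 0.0, -0.166]
3 x [0, 0.925, -0.067, -0.001, 0.0, 0.0, -0.166]
  -> reached [0.6125 0.271  0.478 ] [3.141 0.    1.533]
```

View pics/lift.png

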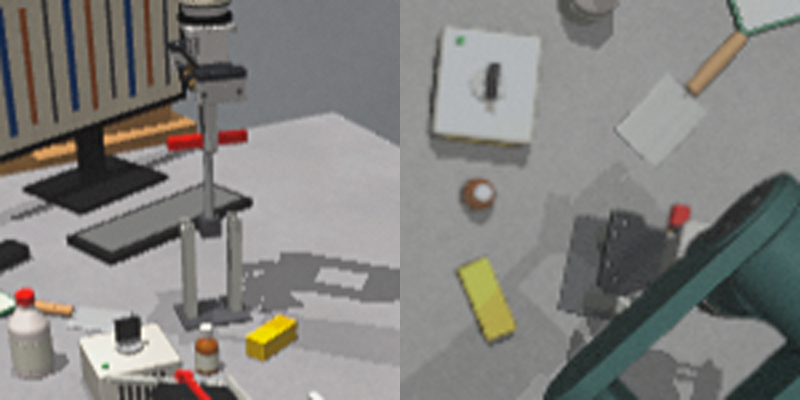

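The key is lifted, but the socket is still level with the cheeks, so I'll raise it further before moving sideways.

Request:
move_arm --increments '[[[0,0,0,-0.2,0,0,0],[0,0,0,-0.4,0,0,0],[0,0,0,-0.4,0,0,0]]]'

```text
time: 3.92
tool_pos: [0.436, -0.3566, 0.5205]
ee_rot: [3.14, -0.003, -0.208]
wrist_force: [-0.1, -0.6, -2.8]
width: 0.0158
```

Request:
move_arm --increments '[[[0,0.095,-0.931,-0.005,0,0,-0.152],[0,0.095,-0.931,-0.005,0,0,-0.152],[0,0.095,-0.931,-0.005,0,0,-0.152]]]'

```text
time: 4.17
tool_pos: [0.4656, -0.2636, 0.517]
ee_rot: [-3.136, 0.001, 0.04]
wrist_force: [0.9, 0.2, -3.2]
width: 0.0157
```

Request:
move_arm --increments '[[[0,0.313,-0.882,-0.007,0,0,-0.153],[0,0.313,-0.882,-0.007,0,0,-0.153],[0,0.313,-0.882,-0.007,0,0,-0.153]]]'

```text
time: 4.42
tool_pos: [0.494, -0.1739, 0.5177]
ee_rot: [-3.137, -0.0, 0.281]
wrist_force: [-0.1, -1.6, -3.3]
width: 0.0154
```

Request:
move_arm --increments '[[[0,0.514,-0.783,0.1,0,0,-0.152],[0,0.514,-0.783,0.1,0,0,-0.152],[0,0.514,-0.783,0.1,0,0,-0.152]]]'

```text
time: 4.67
tool_pos: [0.5225, -0.0849, 0.5068]
ee_rot: [-3.136, 0.0, 0.519]
wrist_force: [0.6, -0.2, -3.6]
width: 0.0153
```

Request:
move_arm --increments '[[[0,0.684,-0.639,0.1,0,0,-0.153],[0,0.684,-0.639,0.1,0,0,-0.153],[0,0.684,-0.639,0.1,0,0,-0.153]]]'

```text
time: 4.92
tool_pos: [0.551, 0.0043, 0.4964]
ee_rot: [-3.136, -0.0, 0.758]
wrist_force: [0.0, -0.5, -5.0]
width: 0.0156
```

Request:
move_arm --increments '[[[0,0.768,-0.518,0.1,0,0,-0.166],[0,0.768,-0.518,0.1,0,0,-0.166],[0,0.768,-0.518,0.1,0,0,-0.166]]]'

```text
time: 5.17
tool_pos: [0.5715, 0.0947, 0.4862]
ee_rot: [-3.136, -0.001, 1.019]
wrist_force: [-0.0, -0.9, -4.6]
width: 0.0157
```

Request:
move_arm --increments '[[[0,0.876,-0.303,0,0,0,-0.166],[0,0.876,-0.303,0,0,0,-0.166],[0,0.876,-0.303,0,0,0,-0.166]]]'

```text
time: 5.42
tool_pos: [0.5923, 0.1851, 0.4867]
ee_rot: [-3.138, -0.002, 1.279]
wrist_force: [0.2, -1.5, -4.3]
width: 0.0158
```

```bash
python3 - <<'E'
from plan import *
plan([(.6125,.271,.465,1.533)],0)
E
```

```text
at [0.5923 0.1851 0.4867] [-3.1377e+00 -1.8000e-03  1.2792e+00] t 5.42 w 0.0158 F [ 0.2 -1.5 -4.3]
3 x [0, 0.88, -0.053, 0.219, -0.002, -0.001, -0.162]
  -> reached [0.6124 0.271  0.465 ] [-3.141e+00 -1.000e-03  1.534e+00]
```

Request:
move_arm --increments '[[[0,0.88,-0.053,0.1,0,0,-0.162],[0,0.88,-0.053,0.2,0,0,-0.162],[0,0.88,-0.053,0.2,0,0,-0.162],[0,0.88,-0.053,0.2,0,0,-0.162],[0,0.88,-0.053,0.2,0,0,-0.162],[0,0.88,-0.053,0.2,0,0,-0.162]]]'

```text
time: 5.92
tool_pos: [0.6126, 0.2646, 0.4697]
ee_rot: [3.141, 0.001, 1.523]
wrist_force: [0.5, -0.6, -3.3]
width: 0.0157
```

```bash
python3 - <<'E'
from m import *
from plan import *
im,d=snap('scene')
t,dt=snap('top')
p,R,o=pose(); print(p,o['ee_rot'])
tip=R.apply([0,0,.33])+p; bar=R.apply([0,0,.18])+p
print('tip',tip, proj('scene',[tip,bar]),proj('top',[tip,bar]))
a=cv2.resize(im[190:290,320:420,::-1],(560,560),interpolation=cv2.INTER_CUBIC)
for q in proj('scene',[tip]): cv2.drawMarker(a,tuple(int(v) for v in ((q-[320,190]+.5)*5.6-.5)),(0,255,0),0,12,1)
cv2.imwrite('pics/tw.png',a)
b=cv2.resize(t[150:250,200:300,::-1],(560,560),interpolation=cv2.INTER_CUBIC)
cv2.imwrite('pics/tw2.png',b)
E
```

```text
[0.6124712  0.2643778  0.47078071] [3.13985684e+00 9.11928002e-05 1.52327226e+00]
tip [0.61304194 0.26432053 0.14078121] [[363.25315551 248.49684582]
 [366.14872673 202.4470563 ]] [[249.29988282 196.84989443]
 [240.84494891 191.47288663]]
```

View pics/tw.png

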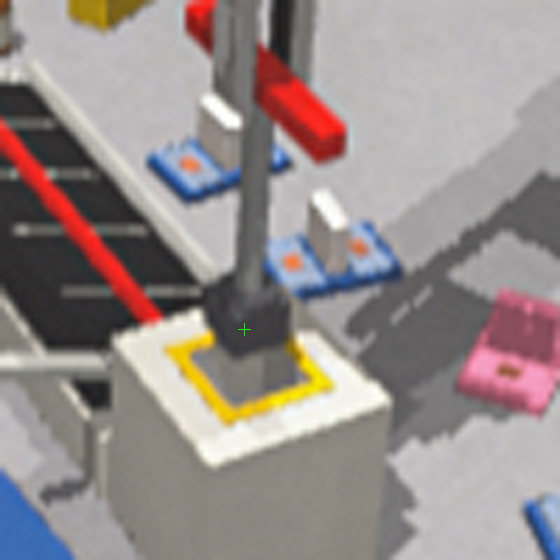

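View pics/tw2.png

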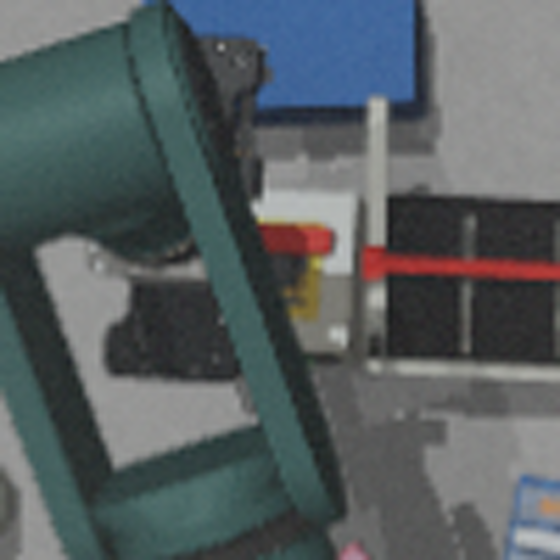

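```bash
cat > sock.py <<'E'
from m import *
from plan import *
def sockfit(im,cam='scene',L=.33,tag='sf'):
    p,R,o=pose(); tip=R.apply([0,0,L])+p
    g=cv2.cvtColor(im,cv2.COLOR_RGB2GRAY)
    q0=proj(cam,[tip])[0]; x0,y0=int(q0[0])-20,int(q0[1])-20; s=8
    G=cv2.resize(g[y0:y0+40,x0:x0+40],None,fx=s,fy=s,interpolation=cv2.INTER_CUBIC).astype(float)
    yaw=o['ee_rot'][2]; c,sn=np.cos(yaw),np.sin(yaw)
    best=[]
    for dx in np.arange(-8,8.1,.5):
        for dy in np.arange(-8,8.1,.5):
            P=[]
            for a in(-15,15):
                for b in(-15,15):
                    for h in(0,22): P.append([tip[0]+(dx+a*c-b*sn)/1e3,tip[1]+(dy+a*sn+b*c)/1e3,tip[2]+h/1e3])
            q=(proj(cam,P)-[x0,y0]+.5)*s-.5
            hull=cv2.convexHull(q.astype(np.float32)).astype(np.int32)
            m=np.zeros(G.shape,np.uint8); cv2.fillConvexPoly(m,hull,1)
            dil=cv2.dilate(m,np.ones((13,13)))-m; ero=m-cv2.erode(m,np.ones((13,13)))
            ytop=q[:,1].min()+ (q[:,1].max()-q[:,1].min())*.35
            dil[:int(ytop)]=0; ero[:int(ytop)]=0
            best.append((np.minimum(G[dil>0],110).mean()-G[ero>0].mean(),dx,dy))
    best.sort(reverse=True); print('tip nominal',tip.round(4),'best offset mm',best[:4])
    b=np.array(best[:12]); print('mean top12',b[:,1:].mean(0)); return tip+np.r_[b[:,1:].mean(0)/1e3,0]
E
python3 - <<'E'
from sock import *
im=np.load('last_scene.npz')['im']
print(sockfit(im))
fit('scene',im,.12,.605,.27,.06,yel,'rim',3)
plan([(.6123,.27,.47,1.533)],0)
E
```

```text
tip nominal [0.613  0.2643 0.1408] best offset mm [(np.float64(25.22572014254628), np.float64(-0.5), np.float64(1.0)), (np.float64(25.09590686968032), np.float64(0.0), np.float64(1.5)), (np.float64(24.941846411042775), np.float64(0.0), np.float64(2.0)), (np.float64(24.90661651162418), np.float64(-1.0), np.float64(0.5))]
mean top12 [-0.375  1.125]
[0.61266694 0.26544553 0.14078121]
rim scene rect ctr 0.6124 0.2680 size 0.0625 0.0644 yaw(long) 1.535 | mom ctr 0.6176 0.2753 sd*sqrt12 [0.0597 0.0836] yaw -0.734
at [0.6125 0.2644 0.4708] [3.1399e+00 1.0000e-04 1.5233e+00] t 6.02 w 0.0157 F [ 0.7 -0.7 -4. ]
1 x [0, 0.056, -0.004, 0.008, 0.001, 0.0, -0.006]
  -> reached [0.6123 0.27   0.47  ] [3.141 0.    1.533]
```

Request:
move_arm --increments '[[[0,0.055,-0.004,0.07,0,0,-0.006],[0,0.055,-0.004,0.14,0,0,-0.006],[0,0.055,-0.004,0.14,0,0,-0.006],[0,0.055,-0.004,0.14,0,0,-0.006]]]'

```text
time: 6.35
tool_pos: [0.6122, 0.2715, 0.4542]
ee_rot: [-3.139, 0.001, 1.536]
wrist_force: [0.5, -0.1, -3.7]
width: 0.0156
```

```bash
python3 - <<'E'
from sock import *
im,d=snap('scene'); t,dt=snap('top')
print(sockfit(im))
C=cloud('scene',d); H,S,V=hsvm(im); 
w=(abs(C[...,0]-.612)<.06)&(abs(C[...,1]-.27)<.06)&(C[...,2]>.1)&(C[...,2]<.14)
print('yel',np.median(C[w&yel(H,S,V)][:,2]),(w&yel(H,S,V)).sum(),'white',np.median(C[w&(S<50)&(V>150)][:,2]),np.median(C[w&(S<50)&(V>150)],0))
o=cv2.imread('pics/scene0.png')[...,::-1].copy()
for z in(.12,.1215): fit('scene',o,z,.612,.27,.06,yel,'rim',3); 
# inner dark square of rim
ins=lambda H,S,V: (S<70)&(V<140)
fit('scene',o,.1205,.612,.27,.028,ins,'inner',3)
o=cv2.imread('pics/top0.png')[...,::-1].copy()
fit('top',o,.1205,.612,.27,.06,yel,'rim',3);fit('top',o,.1205,.612,.27,.028,lambda H,S,V:V<110,'inner',3)
a=cv2.resize(im[205:275,330:400,::-1],(560,560),interpolation=cv2.INTER_CUBIC)
cv2.imwrite('pics/tw3.png',a)
E
```

```text
tip nominal [0.6122 0.2715 0.1254] best offset mm [(np.float64(24.77880274144684), np.float64(-0.5), np.float64(1.0)), (np.float64(24.609016077265835), np.float64(0.0), np.float64(1.5)), (np.float64(24.420546796506088), np.float64(-0.5), np.float64(0.5)), (np.float64(24.348510431291416), np.float64(0.0), np.float64(2.5))]
mean top12 [-0.16666667  1.5       ]
[0.6120047  0.27302122 0.12535532]
yel 0.12131028461463407 115 white 0.12096531977880964 [0.63831002 0.30081653 0.12096532]
rim scene rect ctr 0.6122 0.2688 size 0.0622 0.0623 yaw(long) 1.534 | mom ctr 0.6121 0.2686 sd*sqrt12 [0.0749 0.0758] yaw 1.454
rim scene rect ctr 0.6132 0.2703 size 0.0622 0.0623 yaw(long) 1.534 | mom ctr 0.6131 0.2700 sd*sqrt12 [0.0748 0.0756] yaw 1.420
inner scene rect ctr 0.6125 0.2688 size 0.0417 0.0401 yaw(long) -0.032 | mom ctr 0.6124 0.2689 sd*sqrt12 [0.0387 0.0411] yaw -0.242
rim top rect ctr 0.6132 0.2731 size 0.0583 0.0596 yaw(long) 1.529 | mom ctr 0.6129 0.2724 sd*sqrt12 [0.0719 0.0762] yaw 0.995
inner top rect ctr 0.6130 0.2728 size 0.0434 0.0442 yaw(long) 1.535 | mom ctr 0.6141 0.2741 sd*sqrt12 [0.04   0.0447] yaw -0.750
```

View pics/tw3.png

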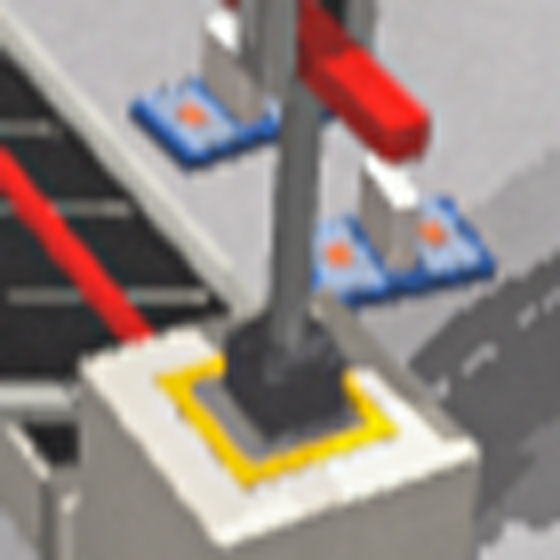

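Request:
move_arm --increments '[[[0,-0.026,0.01,0,0,0,0],[0,-0.026,0.01,0.2,0,0,0],[0,-0.026,0.01,0.4,0,0,0],[0,-0.026,0.01,0.6,0,0,0],[0,-0.026,0.01,0.7,0,0,0],[0,-0.026,0.01,0.7,0,0,0],[0,-0.026,0.01,0.7,0,0,0]]]'

```text
time: 7.03
tool_pos: [0.6133, 0.2691, 0.3854]
ee_rot: [-3.141, 0.0, 1.536]
wrist_force: [1.1, -0.1, -3.7]
width: 0.0156
```

```bash
python3 - <<'E'
from sock import *
p,R,o=pose(); print(p,o['ee_rot'],o['wrist_force'],o['wrist_torque'],'tip',(p+R.apply([0,0,.33])).round(4))
t,dt=snap('top'); im,d=snap('scene')
a=cv2.resize(t[165:230,220:285,::-1],(400,400),interpolation=cv2.INTER_CUBIC)
b=cv2.resize(im[205:275,330:400,::-1],(400,400),interpolation=cv2.INTER_CUBIC)
cv2.imwrite('pics/tw4.png',np.hstack([a,b]))
E
```

```text
[0.61328917 0.26905958 0.38537206] [-3.14085637e+00  4.41188837e-04  1.53599468e+00] [ 1.07551888 -0.12862532 -3.68247044] [-0.02577488 -0.0737909   0.01726045] tip [0.613  0.2689 0.0554]
```

View pics/tw4.png

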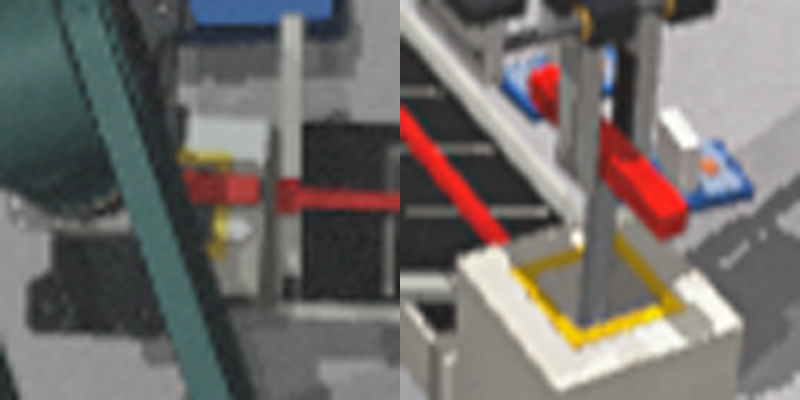

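The rod is centred in the shaft mouth, at about (597,288) in the right crop. I'll continue down slowly and watch the force.

Request:
move_arm --increments '[[[0,0,0,0.05,0,0,0],[0,0,0,0.1,0,0,0],[0,0,0,0.15,0,0,0],[0,0,0,0.17,0,0,0],[0,0,0,0.19,0,0,0],[0,0,0,0.19,0,0,0]]]'

```text
time: 7.63
tool_pos: [0.6131, 0.2691, 0.3657]
ee_rot: [-3.14, 0.001, 1.536]
wrist_force: [0.7, -0.1, -4.4]
width: 0.0158
```

```bash
python3 - <<'E'
from plan import *
p,R,o=pose(); print(p,o['ee_rot'],o['wrist_force'],o['wrist_torque'],o['width'],'tip',(p+R.apply([0,0,.33])).round(4))
E
```

```text
[0.61312938 0.26908511 0.36565994] [-3.14034247e+00  5.94575608e-04  1.53605710e+00] [ 0.6525515  -0.09197978 -4.38648609] [-0.10768867 -0.02815385  0.022501  ] 0.015804829818997983 tip [0.6127 0.2689 0.0357]
```

Request:
move_arm --increments '[[[0,0,0,0.02,0,0,0],[0,0,0,0.04,0,0,0],[0,0,0,0.06,0,0,0],[0,0,0,0.06,0,0,0]]]'

```text
time: 7.97
tool_pos: [0.6131, 0.2691, 0.3599]
ee_rot: [-3.141, 0.0, 1.536]
wrist_force: [0.6, -0.2, -4.6]
width: 0.0156
```

Request:
move_arm --increments '[[[0,0,0,0.02,0,0,0],[0,0,0,0.04,0,0,0],[0,0,0,0.04,0,0,0]]]'

```text
time: 8.22
tool_pos: [0.6131, 0.2691, 0.3559]
ee_rot: [-3.141, 0.0, 1.536]
wrist_force: [0.5, -0.7, -3.9]
width: 0.0159
```

```bash
python3 - <<'E'
from plan import *
p,R,o=pose(); print(p,o['ee_rot'],o['wrist_force'],o['wrist_torque'],o['width'],'tip',(p+R.apply([0,0,.33])).round(4))
E
```

```text
[0.61312864 0.26908863 0.35594788] [-3.14074860e+00  4.22659805e-04  1.53604800e+00] [ 0.48332388 -0.65960149 -3.88137844] [-0.04809035 -0.08256063  0.05490192] 0.015938883316137565 tip [0.6128 0.269  0.0259]
```

Request:
move_arm --increments '[[[0,0,0,0.03,0,0,0],[0,0,0,0.06,0,0,0],[0,0,0,0.09,0,0,0],[0,0,0,0.09,0,0,0]]]'

```text
time: 8.55
tool_pos: [0.6131, 0.269, 0.3463]
ee_rot: [-3.14, 0.001, 1.536]
wrist_force: [-0.2, -0.2, -2.6]
width: 0.0155
```

Request:
move_arm --increments '[[[0,0,0,0,0,0,0.05],[0,0,0,0,0,0,0.1],[0,0,0,0,0,0,0.15],[0,0,0,0,0,0,0.2],[0,0,0,0,0,0,0.25],[0,0,0,0,0,0,0.3],[0,0,0,0,0,0,0.3]]]'

```text
time: 9.13
tool_pos: [0.6131, 0.2694, 0.3475]
ee_rot: [-3.141, -0.0, 1.064]
wrist_force: [-0.4, 0.4, -3.8]
width: 0.0157
```

```bash
python3 - <<'E'
from h import *
from plan import *
p,R,o=pose(); print(p,o['ee_rot'],o['wrist_force'],o['wrist_torque'],o['width'],'tip',(p+R.apply([0,0,.33])).round(4))
im,d=snap('scene')
b=cv2.resize(im[150:290,280:420,::-1],(560,560),interpolation=cv2.INTER_CUBIC)
cv2.imwrite('pics/tw5.png',b)
E
```

```text
[0.61312142 0.26935832 0.34748984] [-3.14106112e+00 -4.21924854e-04  1.06396289e+00] [-0.41915414  0.35237841 -3.82110657] [0.17471627 0.04902328 0.08221553] 0.015701396855527145 tip [0.613  0.2696 0.0175]
```

View pics/tw5.png

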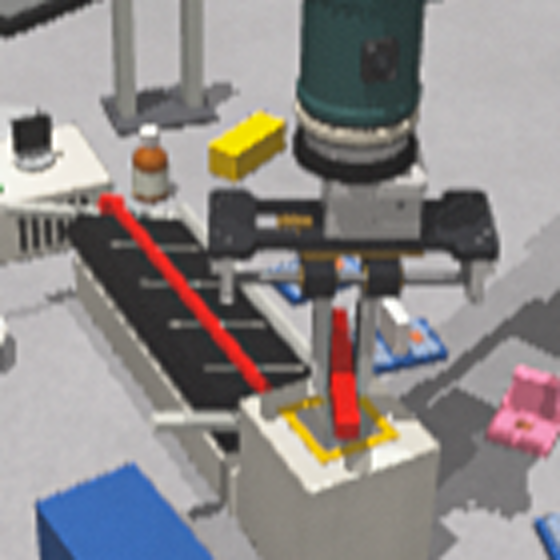

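Request:
move_arm --increments '[[[0,0,0,0,0,0,0.06],[0,0,0,0,0,0,0.12],[0,0,0,0,0,0,0.18],[0,0,0,0,0,0,0.24],[0,0,0,0,0,0,0.3],[0,0,0,0,0,0,0.35],[0,0,0,0,0,0,0.4],[0,0,0,0,0,0,0.4]]]'

```text
time: 9.85
tool_pos: [0.6131, 0.2695, 0.3475]
ee_rot: [-3.141, -0.0, 0.438]
wrist_force: [0.0, 1.8, -2.7]
width: 0.0159
```

Request:
move_arm --increments '[[[0,0,0,0,0,0,0.03],[0,0,0,0,0,0,0.06],[0,0,0,0,0,0,0.06]]]'

```text
time: 10.1
tool_pos: [0.6131, 0.2695, 0.3475]
ee_rot: [-3.141, -0.0, 0.345]
wrist_force: [0.5, 1.5, -3.2]
width: 0.0159
```

```bash
python3 - <<'E'
from h import *
from plan import *
p,R,o=pose(); print(p,o['ee_rot'],o['wrist_force'],o['wrist_torque'],o['width'],o['joint_positions'],'tip',(p+R.apply([0,0,.33])).round(4))
im,d=snap('scene')
b=cv2.resize(im[150:290,280:420,::-1],(560,560),interpolation=cv2.INTER_CUBIC)
cv2.imwrite('pics/tw6.png',b)
E
```

```text
[0.61309657 0.26947553 0.34750795] [-3.14054737e+00 -9.68788764e-05  3.45058277e-01] [ 0.51425158  1.54739897 -3.24524059] [0.57699865 0.11964925 0.06662251] 0.01590021313937034 [3.29261344e-01 3.70503632e-01 1.14354432e+00 1.04836260e-03
 1.62746431e+00 1.55505876e+00] tip [0.613  0.2698 0.0175]
```

View pics/tw6.png

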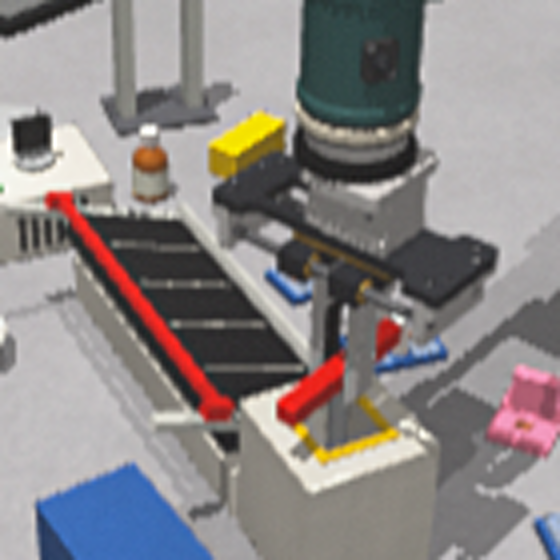

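Request:
move_arm --increments '[[[0,0,0,0,0,0,0.03],[0,0,0,0,0,0,0.05],[0,0,0,0,0,0,0.05],[0,0,0,0,0,0,0.05]]]'

```text
time: 10.48
tool_pos: [0.6131, 0.2694, 0.3475]
ee_rot: [-3.141, -0.0, 0.267]
wrist_force: [-0.8, 1.8, -4.4]
width: 0.0159
```

```bash
python3 - <<'E'
from h import *
from plan import *
p,R,o=pose(); print(p,o['ee_rot'],o['wrist_force'],o['wrist_torque'],o['width'],o['joint_positions'],'tip',(p+R.apply([0,0,.33])).round(4))
E
```

```text
[0.61311003 0.26941016 0.34749826] [-3.14078181e+00 -1.09282466e-05  2.66737756e-01] [-0.75030255  1.84684034 -4.41354071] [0.73880835 0.16623219 0.05980119] 0.015888925902283225 [3.29216163e-01 3.70488390e-01 1.14358362e+00 8.09876020e-04
 1.62745909e+00 1.63332062e+00] tip [0.613  0.2697 0.0175]
```

Request:
move_arm --increments '[[[0,0,0,0,0,0,0.03],[0,0,0,0,0,0,0.06],[0,0,0,0,0,0,0.06],[0,0,0,0,0,0,0.06]]]'

```text
time: 10.82
tool_pos: [0.6131, 0.2694, 0.3475]
ee_rot: [-3.141, 0.0, 0.172]
wrist_force: [-0.5, 2.7, -5.0]
width: 0.0155
```

```bash
python3 - <<'E'
from h import *
from plan import *
p,R,o=pose(); print(p,o['ee_rot'],o['wrist_force'],o['wrist_torque'],o['width'],o['joint_positions'],'tip',(p+R.apply([0,0,.33])).round(4))
im,d=snap('scene')
b=cv2.resize(im[150:290,280:420,::-1],(560,560),interpolation=cv2.INTER_CUBIC)
cv2.imwrite('pics/tw7.png',b)
E
```

```text
[0.61314607 0.26935229 0.34749143] [-3.14086373e+00  5.32606450e-05  1.72087898e-01] [-0.49881293  2.69217564 -4.97819913] [ 0.8439601   0.16548404 -0.01678403] 0.015501347532163097 [3.29134857e-01 3.70515053e-01 1.14356188e+00 7.29449632e-04
 1.62745430e+00 1.72788463e+00] tip [0.6131 0.2696 0.0175]
```

View pics/tw7.png

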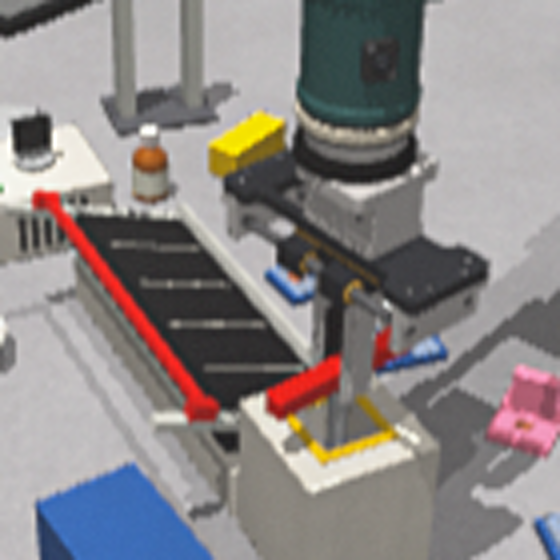

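Request:
move_arm --increments '[[[0,0,0,0,0,0,0.03],[0,0,0,0,0,0,0.06],[0,0,0,0,0,0,0.06],[0,0,0,0,0,0,0.06]]]'

```text
time: 11.2
tool_pos: [0.6132, 0.2693, 0.3475]
ee_rot: [-3.141, -0.0, 0.078]
wrist_force: [0.1, 2.5, -5.1]
width: 0.0157
```

```bash
cat > hb.py <<'E'
from m import *
from plan import *
def hb(im,d,n):
    C=cloud(n,d);H,S,V=hsvm(im)
    m=red(H,S,V)&(C[...,0]>.55)&(C[...,0]<.75)&(C[...,1]>-.12)&(C[...,1]<.21)&(C[...,2]>.05)&(C[...,2]<.16)
    P=C[m]; a=-.038
    ex=np.array([np.cos(a),np.sin(a)]); ey=np.array([-np.sin(a),np.cos(a)])
    u=P[:,:2]@ex; v=P[:,:2]@ey
    print(n,'bar: n',len(P),'along x_loader med %.4f'%np.median(u),'z med %.4f'%np.median(P[:,2]),'y range',v.min().round(3),v.max().round(3))
E
python3 - <<'E'
from hb import *
p,R,o=pose(); print(p,o['ee_rot'],o['wrist_force'],o['wrist_torque'],o['width'],'tip',(p+R.apply([0,0,.33])).round(4))
im,d=snap('scene'); t,dt=snap('top'); hb(im,d,'scene'); hb(t,dt,'top')
b=cv2.resize(im[150:290,280:420,::-1],(400,400),interpolation=cv2.INTER_CUBIC)
c=cv2.resize(t[150:270,220:360,::-1],(400,400),interpolation=cv2.INTER_CUBIC)
cv2.imwrite('pics/tw8.png',np.hstack([b,c]))
E
```

```text
[0.61318779 0.26929567 0.34751539] [-3.14113241e+00 -9.10565266e-05  7.77432561e-02] [ 0.13399581  2.54490849 -5.08254678] [0.9345307  0.07798725 0.25623349] 0.0157476487806214 tip [0.6132 0.2694 0.0175]
scene bar: n 304 along x_loader med 0.6796 z med 0.1201 y range -0.073 0.235
top bar: n 187 along x_loader med 0.6782 z med 0.1211 y range -0.068 0.234
```

View pics/tw8.png

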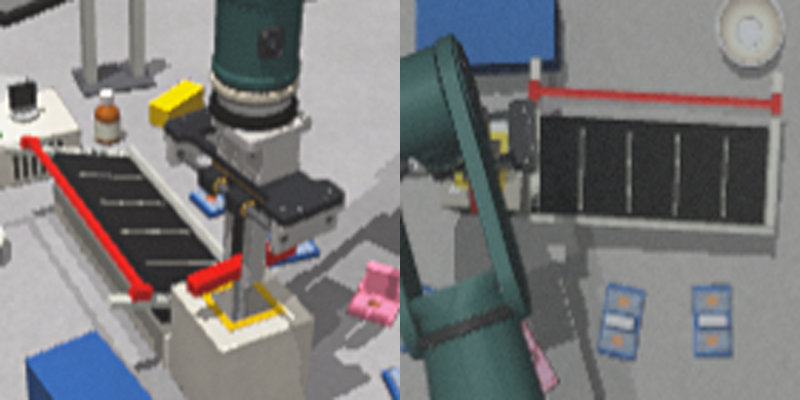

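Request:
move_arm --increments '[[[0,0,0,0,0,0,0.03],[0,0,0,0,0,0,0.05],[0,0,0,0,0,0,0.05],[0,0,0,0,0,0,0.05]]]'

```text
time: 11.63
tool_pos: [0.6133, 0.2691, 0.3475]
ee_rot: [3.141, -0.0, -0.001]
wrist_force: [0.4, 2.6, -5.8]
width: 0.0158
```

```bash
python3 - <<'E'
from hb import *
p,R,o=pose(); print(p,o['ee_rot'],o['wrist_force'],o['wrist_torque'],o['width'],'tip',(p+R.apply([0,0,.33])).round(4))
im,d=snap('scene'); t,dt=snap('top'); hb(im,d,'scene'); hb(t,dt,'top')
b=cv2.resize(im[150:290,280:420,::-1],(400,400),interpolation=cv2.INTER_CUBIC)
c=cv2.resize(t[150:270,220:360,::-1],(400,400),interpolation=cv2.INTER_CUBIC)
cv2.imwrite('pics/tw9.png',np.hstack([b,c]))
E
```

```text
[0.6132736  0.26914904 0.34752794] [ 3.14141597e+00 -3.80126317e-04 -1.30879196e-03] [ 0.35923492  2.57780405 -5.7502186 ] [ 0.85324088 -0.00898953  0.532242  ] 0.01578809369858881 tip [0.6134 0.2691 0.0175]
scene bar: n 306 along x_loader med 0.6797 z med 0.1202 y range -0.071 0.236
top bar: n 185 along x_loader med 0.6786 z med 0.1215 y range -0.068 0.234
```

View pics/tw9.png

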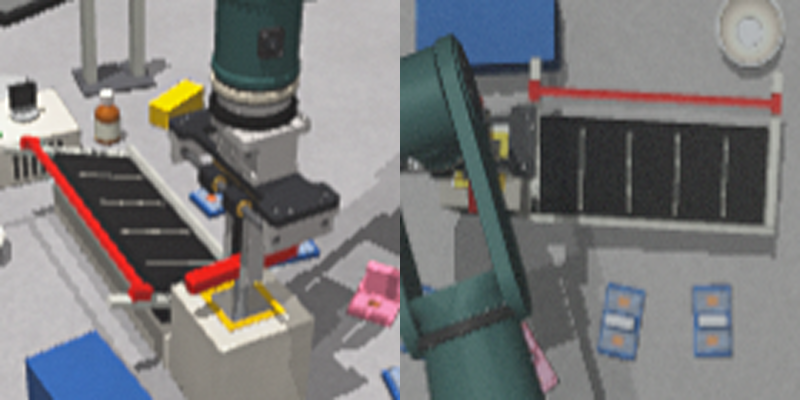

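The torque rose from 0.06 to 0.53 N·m while the bar stayed put, so the stem is at its stop. The bar is clear above the rest, running from (535,90) to (775,102). I'll back off within the free play and lift out.

Request:
move_arm --increments '[[[0,0,0,0,0,0,-0.05],[0,0,0,0,0,0,-0.1],[0,0,0,0,0,0,-0.15],[0,0,0,0,0,0,-0.2],[0,0,0,0,0,0,-0.22],[0,0,0,0,0,0,-0.22]]]'

```text
time: 12.23
tool_pos: [0.6132, 0.2691, 0.3475]
ee_rot: [-3.141, 0.0, 0.342]
wrist_force: [-0.5, 3.7, -4.1]
width: 0.016
```

Request:
move_arm --increments '[[[0,0,0,-0.1,0,0,0],[0,0,0,-0.25,0,0,0],[0,0,0,-0.4,0,0,0],[0,0,0,-0.4,0,0,0]]]'

```text
time: 12.57
tool_pos: [0.6135, 0.2682, 0.3924]
ee_rot: [3.139, -0.005, 0.34]
wrist_force: [-2.1, 0.1, -0.8]
width: 0.0154
```

```bash
python3 - <<'E'
from hb import *
p,R,o=pose(); print(p,o['ee_rot'],o['wrist_force'],o['wrist_torque'],o['width'],'tip',(p+R.apply([0,0,.33])).round(4))
im,d=snap('scene'); hb(im,d,'scene')
b=cv2.resize(im[150:290,280:420,::-1],(560,560),interpolation=cv2.INTER_CUBIC)
cv2.imwrite('pics/tw10.png',b)
E
```

```text
[0.6135167  0.26823741 0.39235645] [ 3.1388052  -0.00527385  0.34016979] [-2.10566306  0.06077003 -0.77499712] [-0.1077182   0.59825233  0.05051467] 0.015444462968391207 tip [0.6155 0.268  0.0624]
scene bar: n 311 along x_loader med 0.6619 z med 0.1131 y range -0.072 0.235
```

View pics/tw10.png

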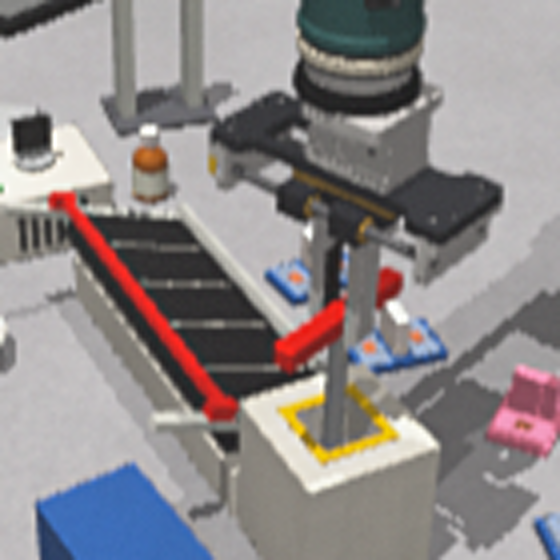

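The transport bar came back about 19 mm when I backed off, because the socket stayed wedged on the stem. I'll put the key back, centred 1 mm further in +y to cancel the side force I measured, turn it to the stop again, and release without turning back.

```bash
python3 - <<'E'
from plan import *
plan([(.6131,.2703,.390,.72)],0); plan([(.6131,.2703,.390,.72),(.6131,.2703,.3475,.72)],0)
E
```

```text
at [0.6133 0.2683 0.3911] [ 3.1394 -0.0039  0.3405] t 12.62 w 0.0157 F [-2.7 -0.7 -2.5]
4 x [0, 0.005, -0.019, 0.011, 0.002, -0.002, -0.242]
  -> reached [0.6131 0.2703 0.39  ] [-3.141 -0.     0.721]
at [0.6133 0.2683 0.3911] [ 3.1394 -0.0039  0.3405] t 12.62 w 0.0157 F [-2.7 -0.7 -2.5]
4 x [0, 0.005, -0.019, 0.011, 0.002, -0.002, -0.242]
  -> reached [0.6131 0.2703 0.39  ] [-3.141 -0.     0.721]
2 x [0, -0.0, -0.0, 0.425, -0.0, -0.0, 0.0]
  -> reached [0.6131 0.2703 0.3475] [-3.141 -0.     0.721]
```

Request:
move_arm --increments '[[[0,0.005,-0.019,0,0,0,-0.08],[0,0.005,-0.019,0,0,0,-0.16],[0,0.005,-0.019,0,0,0,-0.242],[0,0.005,-0.019,0,0,0,-0.242],[0,0.005,-0.019,0,0,0,-0.242],[0,0.005,-0.019,0,0,0,-0.242]]]'

```text
time: 13.12
tool_pos: [0.6131, 0.2705, 0.3874]
ee_rot: [3.14, 0.001, 0.719]
wrist_force: [1.6, -1.5, -4.1]
width: 0.0157
```

```bash
python3 - <<'E'
from hb import *
p,R,o=pose(); print(p,o['ee_rot'],o['wrist_force'],o['wrist_torque'],o['width'],'tip',(p+R.apply([0,0,.33])).round(4))
im,d=snap('scene'); hb(im,d,'scene')
b=cv2.resize(im[150:290,280:420,::-1],(560,560),interpolation=cv2.INTER_CUBIC)
cv2.imwrite('pics/tw11.png',b)
E
```

```text
[0.61314189 0.27045915 0.38738543] [3.14023986e+00 1.11502632e-03 7.18777051e-01] [ 1.61440362 -1.48117453 -4.11478847] [-4.85436777e-01 -5.77252371e-02 -2.84448786e-04] 0.015693173141559887 tip [0.6132 0.2699 0.0574]
scene bar: n 314 along x_loader med 0.6621 z med 0.1133 y range -0.073 0.235
```

View pics/tw11.png

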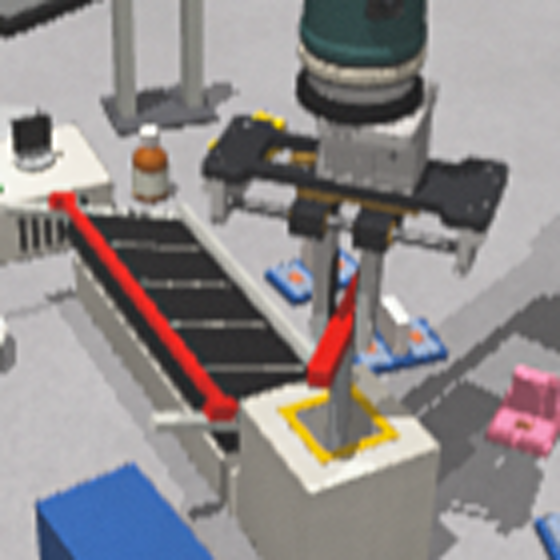

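```bash
python3 - <<'E'
from hb import *
im=np.load('last_scene.npz')['im']
p,R,o=pose()
b=cv2.resize(im[190:270,330:410,::-1],(720,720),interpolation=cv2.INTER_CUBIC)[:600]
f=lambda q:tuple(int(v) for v in ((q-[330,190]+.5)*9-.5))
for q in proj('scene',[p+R.apply([0,0,l]) for l in(.19,.21,.23,.25,.265,.28)]): cv2.drawMarker(b,f(q),(0,255,0),0,8,1)
for q in proj('scene',[p+R.apply([x,0,.189-.018]) for x in(-.06,0,.06)]): cv2.drawMarker(b,f(q),(255,255,0),0,10,1)
cv2.imwrite('pics/rod.png',b)
E
```

```text
(no output)
```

View pics/rod.png

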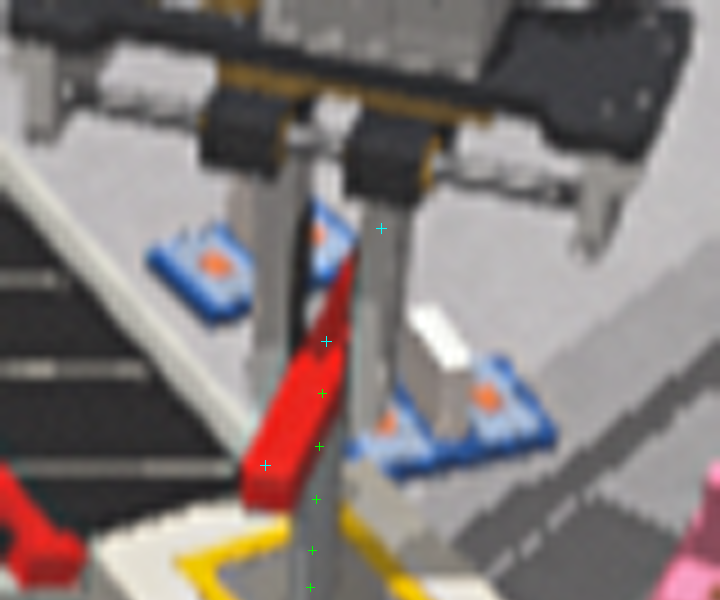

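At this 45° attitude the socket clears the shaft walls by only about 2 mm, so the side force shows where the centre is. I'll shift −2 mm in y and read it again.

Request:
move_arm --increments '[[[0,-0.013,0.015,0,0,0,0],[0,-0.013,0.015,0,0,0,0],[0,-0.013,0.015,0,0,0,0],[0,-0.013,0.015,0,0,0,0]]]'

```text
time: 13.5
tool_pos: [0.613, 0.2692, 0.3876]
ee_rot: [-3.141, -0.0, 0.722]
wrist_force: [0.6, 0.3, -4.3]
width: 0.0155
```

```bash
python3 - <<'E'
from hb import *
for i in range(3):
    p,R,o=pose(); print(p,o['ee_rot'],o['wrist_force'],o['wrist_torque'],'tip',(p+R.apply([0,0,.33])).round(4)); robot.snapshot('top')
E
```

```text
[0.61301961 0.26918379 0.38758331] [-3.14147003e+00 -2.23195539e-04  7.22105596e-01] [ 0.63404007  0.26133722 -4.26727259] [-0.09537483 -0.00564791  0.02061436] tip [0.613  0.2693 0.0576]
[0.61301459 0.26919921 0.38752093] [-3.14148803e+00 -3.67733450e-05  7.22214636e-01] [-9.46793178e-01 -1.69817887e-03 -4.29489612e+00] [-0.09724125 -0.08233813 -0.0037311 ] tip [0.613  0.2692 0.0575]
[0.61301412 0.26921128 0.38752434] [-3.14151233e+00 -6.25284818e-05  7.22328690e-01] [-0.15667473  0.28673178 -3.97695793] [-0.09997524 -0.01569223  0.01060527] tip [0.613  0.2692 0.0575]
```

Request:
move_arm --increments '[[[0,-0.003,0.004,0.05,0,0,0],[0,-0.003,0.004,0.1,0,0,0],[0,-0.003,0.004,0.15,0,0,0],[0,-0.003,0.004,0.2,0,0,0],[0,-0.003,0.004,0.22,0,0,0],[0,-0.003,0.004,0.24,0,0,0],[0,-0.003,0.004,0.26,0,0,0],[0,-0.003,0.004,0.26,0,0,0]]]'

```text
time: 14.32
tool_pos: [0.6131, 0.2686, 0.361]
ee_rot: [-3.141, 0.001, 0.722]
wrist_force: [0.4, 0.0, -4.3]
width: 0.0158
```

```bash
python3 - <<'E'
from hb import *
p,R,o=pose(); print(p,o['ee_rot'],o['wrist_force'],o['wrist_torque'],'tip',(p+R.apply([0,0,.33])).round(4))
E
```

```text
[0.61306287 0.26856548 0.36103722] [-3.14136376e+00  6.90820537e-04  7.22302458e-01] [ 4.45089490e-01  2.03471504e-03 -4.25405959e+00] [-0.02266226 -0.02786723 -0.01888053] tip [0.6128 0.2685 0.031 ]
```

Tip 9 mm below the stem top with no force. Down the rest, then turn to the stop.

Request:
move_arm --increments '[[[0,0,0,0.03,0,0,0],[0,0,0,0.06,0,0,0],[0,0,0,0.09,0,0,0],[0,0,0,0.12,0,0,0],[0,0,0,0.14,0,0,0],[0,0,0,0.14,0,0,0]]]'

```text
time: 14.82
tool_pos: [0.6131, 0.2686, 0.3466]
ee_rot: [-3.141, 0.001, 0.722]
wrist_force: [0.1, 0.1, -4.5]
width: 0.0158
```

Request:
move_arm --increments '[[[0,0,0,0,0,0,0.05],[0,0,0,0,0,0,0.1],[0,0,0,0,0,0,0.15],[0,0,0,0,0,0,0.2],[0,0,0,0,0,0,0.25],[0,0,0,0,0,0,0.3],[0,0,0,0,0,0,0.33],[0,0,0,0,0,0,0.33]]]'

```text
time: 15.48
tool_pos: [0.6126, 0.2688, 0.3472]
ee_rot: [-3.141, 0.002, 0.204]
wrist_force: [-2.9, 0.1, -4.0]
width: 0.0162
```

```bash
python3 - <<'E'
from hb import *
p,R,o=pose(); print(p,o['ee_rot'],o['wrist_force'],o['wrist_torque'],'tip',(p+R.apply([0,0,.33])).round(4))
im,d=snap('scene'); hb(im,d,'scene');im,d=snap('top'); hb(im,d,'top')
E
```

```text
[0.61260611 0.2687891  0.3471713 ] [-3.14107516e+00  2.42793226e-03  2.03845944e-01] [-2.88141423  0.12913415 -3.99634336] [0.02881267 0.64012441 0.08809396] tip [0.6118 0.2688 0.0172]
scene bar: n 322 along x_loader med 0.6746 z med 0.1178 y range -0.07 0.236
top bar: n 180 along x_loader med 0.6729 z med 0.1195 y range -0.068 0.236
```

Request:
move_arm --increments '[[[0,0,0,0,0,0,0.03],[0,0,0,0,0,0,0.06],[0,0,0,0,0,0,0.09],[0,0,0,0,0,0,0.09],[0,0,0,0,0,0,0.09]]]'

```text
time: 16.0
tool_pos: [0.6128, 0.2688, 0.3472]
ee_rot: [-3.141, 0.001, 0.065]
wrist_force: [-3.0, 0.9, -4.6]
width: 0.016
```

```bash
python3 - <<'E'
from hb import *
p,R,o=pose(); print(p,o['ee_rot'],o['wrist_force'],o['wrist_torque'],'tip',(p+R.apply([0,0,.33])).round(4))
im,d=snap('scene'); hb(im,d,'scene');im,d=snap('top'); hb(im,d,'top')
E
```

```text
[0.6128088  0.26881091 0.34718233] [-3.14140960e+00  1.46405014e-03  6.51719340e-02] [-3.04592102  0.86234955 -4.60109319] [0.16121247 0.77634422 0.25569893] tip [0.6123 0.2688 0.0172]
scene bar: n 299 along x_loader med 0.6797 z med 0.1200 y range -0.071 0.236
top bar: n 187 along x_loader med 0.6780 z med 0.1217 y range -0.068 0.234
```

Request:
move_arm --increments '[[[0,0,0,0,0,0,-0.03],[0,0,0,0,0,0,-0.05],[0,0,0,0,0,0,-0.05],[0,0,0,0,0,0,-0.05]]]'

```text
time: 16.43
tool_pos: [0.6131, 0.2687, 0.3473]
ee_rot: [-3.141, 0.0, 0.141]
wrist_force: [-2.3, 0.8, -4.8]
width: 0.0159
```

```bash
python3 - <<'E'
from hb import *
p,R,o=pose(); print(p,o['ee_rot'],o['wrist_force'],o['wrist_torque'],'tip',(p+R.apply([0,0,.33])).round(4))
im,d=snap('scene'); hb(im,d,'scene');im,d=snap('top'); hb(im,d,'top')
E
```

```text
[0.61307062 0.26874694 0.34725465] [-3.14114057e+00  3.82832810e-04  1.40818533e-01] [-2.34229776  0.76897984 -4.83690087] [0.39143289 0.71536323 0.05054189] tip [0.6129 0.2689 0.0173]
scene bar: n 299 along x_loader med 0.6793 z med 0.1198 y range -0.071 0.235
top bar: n 185 along x_loader med 0.6779 z med 0.1209 y range -0.067 0.234
```

Request:
move_arm --increments '[[[0,0,0,-0.08,0,0,0],[0,0,0,-0.16,0,0,0],[0,0,0,-0.24,0,0,0],[0,0,0,-0.4,0,0,0],[0,0,0,-0.4,0,0,0],[0,0,0,-0.4,0,0,0]]]'

```text
time: 17.03
tool_pos: [0.6136, 0.2682, 0.3912]
ee_rot: [-3.141, -0.007, 0.14]
wrist_force: [-0.1, 0.5, -4.1]
width: 0.0159
```

```bash
python3 - <<'E'
from hb import *
p,R,o=pose(); print(p,o['ee_rot'],o['wrist_force'],o['wrist_torque'],'tip',(p+R.apply([0,0,.33])).round(4))
im,d=snap('scene'); hb(im,d,'scene');im2,d2=snap('top'); hb(im2,d2,'top')
b=cv2.resize(im[150:290,280:420,::-1],(560,560),interpolation=cv2.INTER_CUBIC)
cv2.imwrite('pics/tw12.png',b)
E
```

```text
[0.61356355 0.26824165 0.39120327] [-3.14140548 -0.00732128  0.14047494] [-0.1422688   0.48092621 -4.05199323] [-0.002794   -0.01054876 -0.01628006] tip [0.6159 0.2686 0.0612]
scene bar: n 297 along x_loader med 0.6797 z med 0.1202 y range -0.071 0.236
top bar: n 182 along x_loader med 0.6776 z med 0.1214 y range -0.067 0.235
```

View pics/tw12.png

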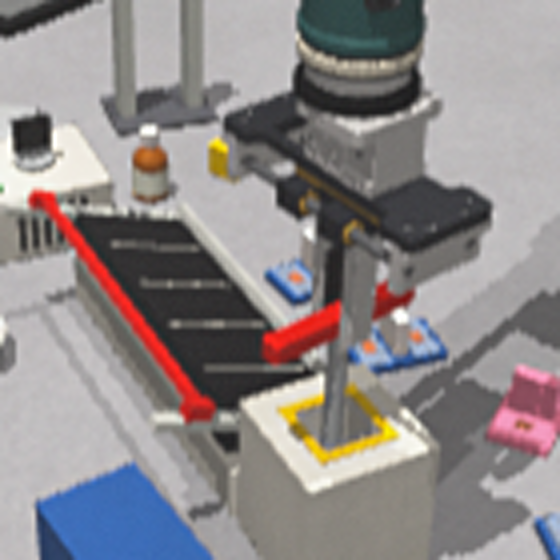

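The bar stayed at the stop (u = 0.6797). I'll lift the key fully out and check its attitude in the grip.

```bash
python3 - <<'E'
from plan import *
plan([(.6125,.268,.50,.14)],0)
E
```

```text
at [0.6133 0.2683 0.3881] [ 3.1411e+00 -1.7000e-03  1.4070e-01] t 17.13 w 0.0155 F [-0.6 -0.3 -4.4]
2 x [0, -0.003, 0.001, -0.56, 0.0, -0.001, 0.0]
2 x [0, -0.004, 0.001, -0.559, 0.0, -0.0, 0.0]
  -> reached [0.6125 0.268  0.5   ] [ 3.141 -0.     0.141]
```

Request:
move_arm --increments '[[[0,0,0,-0.3,0,0,0],[0,0,0,-0.56,0,0,0],[0,0,0,-0.56,0,0,0]]]'

```text
time: 17.38
tool_pos: [0.6131, 0.2684, 0.4495]
ee_rot: [-3.14, -0.01, 0.141]
wrist_force: [1.0, 0.2, -1.2]
width: 0.016
```

Request:
move_arm --increments '[[[0,0,0,-0.3,0,0,0],[0,0,0,-0.56,0,0,0],[0,0,0,-0.56,0,0,0],[0,0,0,-0.56,0,0,0],[0,0,0,-0.56,0,0,0]]]'

```text
time: 17.8
tool_pos: [0.6134, 0.2686, 0.4969]
ee_rot: [3.141, 0.003, 0.141]
wrist_force: [-0.1, -0.3, -4.1]
width: 0.0158
```

```bash
python3 - <<'E'
from hb import *
p,R,o=pose(); print(p,o['ee_rot'],o['wrist_force'],o['wrist_torque'],'tip',(p+R.apply([0,0,.33])).round(4))
im,d=snap('scene'); hb(im,d,'scene')
q0=proj('scene',[p+R.apply([0,0,.24])])[0]; x0,y0=int(q0[0])-38,int(q0[1])-33
b=cv2.resize(im[y0:y0+66,x0:x0+76,::-1],None,fx=9,fy=9,interpolation=cv2.INTER_CUBIC)
f=lambda q:tuple(int(v) for v in ((q-[x0,y0]+.5)*9-.5))
for q in proj('scene',[p+R.apply([0,0,l]) for l in(.19,.21,.23,.25,.27,.29,.31,.33)]): cv2.drawMarker(b,f(q),(0,255,0),0,8,1)
for q in proj('scene',[p+R.apply([x,0,.171]) for x in(-.06,0,.06)]): cv2.drawMarker(b,f(q),(255,255,0),0,10,1)
cv2.imwrite('pics/rod2.png',b)
E
```

```text
[0.6133917  0.26862703 0.49685187] [3.14077914e+00 3.10428878e-03 1.41030020e-01] [-0.13660144 -0.25870497 -4.12857295] [-0.02892291  0.00495599 -0.00206596] tip [0.6124 0.2682 0.1669]
scene bar: n 290 along x_loader med 0.6797 z med 0.1201 y range -0.071 0.236
```

View pics/rod2.png

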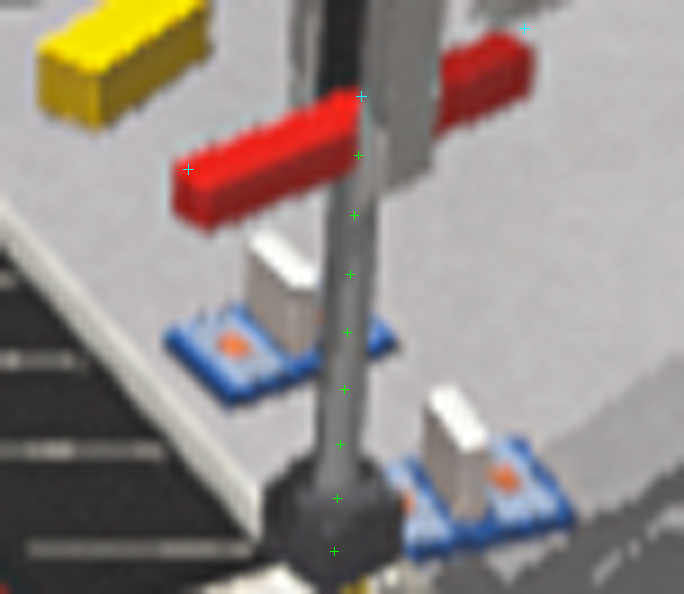

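The key hangs straight in the grip, with the projected rod and bar points lying on the picture. Next, back to the stand.

```bash
python3 - <<'E'
from plan import *
plan([(.54,0,.525,-.03),(.4359,-.3569,.525,-.2078)],0)
E
```

```text
at [0.6134 0.2687 0.4961] [3.1405 0.0048 0.1411] t 17.85 w 0.0157 F [-0.9  0.7 -3.6]
3 x [0, -0.369, 0.852, -0.094, 0.0, 0.001, 0.036]
3 x [0, -0.32, 0.872, -0.094, 0.0, 0.001, 0.036]
3 x [0, -0.269, 0.889, -0.094, 0.001, 0.001, 0.037]
  -> reached [ 0.5401 -0.      0.525 ] [-3.141 -0.    -0.03 ]
3 x [0, -0.233, 0.9, -0.0, -0.0, -0.0, 0.028]
3 x [0, -0.194, 0.909, -0.0, -0.0, -0.0, 0.028]
3 x [0, -0.153, 0.916, -0.0, -0.0, -0.0, 0.029]
3 x [0, -0.112, 0.923, -0.001, -0.0, -0.0, 0.028]
  -> reached [ 0.4359 -0.3569  0.525 ] [-3.141 -0.    -0.208]
```

Request:
move_arm --increments '[[[0,-0.369,0.852,-0.094,0,0,0.036],[0,-0.369,0.852,-0.094,0,0,0.036],[0,-0.369,0.852,-0.094,0,0,0.036]]]'

```text
time: 18.1
tool_pos: [0.5879, 0.175, 0.5069]
ee_rot: [3.137, 0.005, 0.08]
wrist_force: [-0.5, -0.3, -2.5]
width: 0.0157
```

Request:
move_arm --increments '[[[0,-0.32,0.872,-0.094,0,0,0.036],[0,-0.32,0.872,-0.094,0,0,0.036],[0,-0.32,0.872,-0.094,0,0,0.036]]]'

```text
time: 18.35
tool_pos: [0.5629, 0.0851, 0.5174]
ee_rot: [3.138, 0.002, 0.022]
wrist_force: [0.1, 1.0, -3.9]
width: 0.0159
```

Request:
move_arm --increments '[[[0,-0.269,0.889,-0.094,0,0,0.037],[0,-0.269,0.889,-0.094,0,0,0.037],[0,-0.269,0.889,-0.094,0,0,0.037]]]'

```text
time: 18.6
tool_pos: [0.5385, -0.0043, 0.5268]
ee_rot: [3.138, 0.002, -0.036]
wrist_force: [0.7, 0.8, -3.7]
width: 0.0157
```

Request:
move_arm --increments '[[[0,-0.233,0.9,0,0,0,0.028],[0,-0.233,0.9,0,0,0,0.028],[0,-0.233,0.9,0,0,0,0.028]]]'

```text
time: 18.85
tool_pos: [0.5126, -0.0935, 0.526]
ee_rot: [3.138, 0.003, -0.08]
wrist_force: [0.7, 0.5, -3.8]
width: 0.0157
```

Request:
move_arm --increments '[[[0,-0.194,0.909,0,0,0,0.028],[0,-0.194,0.909,0,0,0,0.028],[0,-0.194,0.909,0,0,0,0.028]]]'

```text
time: 19.1
tool_pos: [0.4866, -0.1828, 0.5258]
ee_rot: [3.139, 0.003, -0.124]
wrist_force: [0.2, 0.0, -4.4]
width: 0.0157
```

Request:
move_arm --increments '[[[0,-0.153,0.916,0,0,0,0.029],[0,-0.153,0.916,0,0,0,0.029],[0,-0.153,0.916,0,0,0,0.029]]]'

```text
time: 19.35
tool_pos: [0.4606, -0.2721, 0.5255]
ee_rot: [3.14, 0.003, -0.17]
wrist_force: [-0.6, 0.4, -4.4]
width: 0.0156
```

Request:
move_arm --increments '[[[0,-0.05,0.5,0,0,0,0.02],[0,-0.112,0.923,0,0,0,0.028],[0,-0.112,0.923,0,0,0,0.028],[0,-0.112,0.923,0,0,0,0.028],[0,-0.112,0.923,0,0,0,0.028],[0,-0.112,0.923,0,0,0,0.028]]]'

```text
time: 19.85
tool_pos: [0.4362, -0.3559, 0.5273]
ee_rot: [-3.14, 0.0, -0.206]
wrist_force: [-0.3, 0.5, -3.8]
width: 0.0158
```

```bash
python3 - <<'E'
from hb import *
plan([(.4359,-.3569,.38,-.2078)],0)
im,d=snap('scene','st1.png')
cv2.imwrite('pics/st1c.png',cv2.resize(im[70:210,250:390,::-1],(560,560),interpolation=cv2.INTER_CUBIC))
E
```

```text
at [ 0.4362 -0.3559  0.5273] [-3.140e+00  5.000e-04 -2.058e-01] t 19.85 w 0.0158 F [-0.3  0.5 -3.8]
2 x [0, -0.0, 0.006, 0.736, -0.0, 0.0, 0.001]
2 x [0, -0.0, 0.006, 0.737, -0.001, 0.0, 0.0]
  -> reached [ 0.436  -0.3569  0.38  ] [ 3.142  0.    -0.207]
```

View pics/st1c.png

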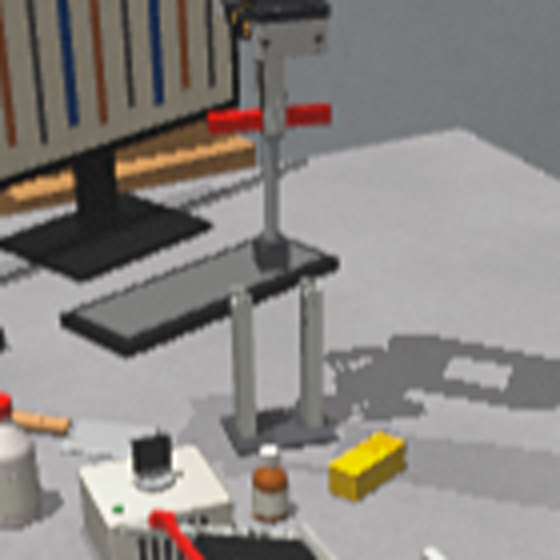

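Request:
move_arm --increments '[[[0,0,0.01,0,0,0,0],[0,0,0.01,0.3,0,0,0],[0,0,0.01,0.6,0,0,0],[0,0,0.01,0.74,0,0,0]]]'

```text
time: 20.23
tool_pos: [0.4356, -0.3566, 0.4502]
ee_rot: [-3.139, 0.004, -0.206]
wrist_force: [-0.9, -0.4, -5.0]
width: 0.0157
```

Request:
move_arm --increments '[[[0,0,0,0.3,0,0,0],[0,0,0,0.6,0,0,0],[0,0,0,0.74,0,0,0],[0,0,0,0.74,0,0,0],[0,0,0,0.74,0,0,0]]]'

```text
time: 20.65
tool_pos: [0.4357, -0.3571, 0.3794]
ee_rot: [-3.141, 0.001, -0.206]
wrist_force: [0.7, -0.2, -3.2]
width: 0.016
```

```bash
python3 - <<'E'
from hb import *
plan([(.4359,-.3569,.350,-.2078)],0)
E
```

```text
at [ 0.4357 -0.3571  0.3794] [-3.1407e+00  1.1000e-03 -2.0610e-01] t 20.65 w 0.016 F [ 0.7 -0.2 -3.2]
1 x [0, 0.002, -0.002, 0.294, -0.001, 0.001, 0.001]
  -> reached [ 0.4359 -0.3569  0.35  ] [ 3.141 -0.    -0.208]
```

Request:
move_arm --increments '[[[0,0,0,0.1,0,0,0.001],[0,0,0,0.18,0,0,0.001],[0,0,0,0.25,0,0,0.001],[0,0,0,0.28,0,0,0.001],[0,0,0,0.3,0,0,0.001],[0,0,0,0.3,0,0,0.001]]]'

```text
time: 21.15
tool_pos: [0.4353, -0.358, 0.3499]
ee_rot: [3.142, 0.0, -0.209]
wrist_force: [-0.4, 0.1, -4.4]
width: 0.016
```

```bash
python3 - <<'E'
from hb import *
p,R,o=pose(); print(p,o['ee_rot'],o['wrist_force'],o['wrist_torque'],o['width'])
im,d=snap('scene')
cv2.imwrite('pics/st2c.png',cv2.resize(im[110:190,280:360,::-1],(600,600),interpolation=cv2.INTER_CUBIC))
E
```

```text
[ 0.43527011 -0.35802579  0.34985865] [ 3.14158428e+00  8.66194525e-05 -2.09212377e-01] [-0.40382441  0.05696371 -4.39059479] [0.02007724 0.01249551 0.00406621] 0.016019079564781918
```

View pics/st2c.png

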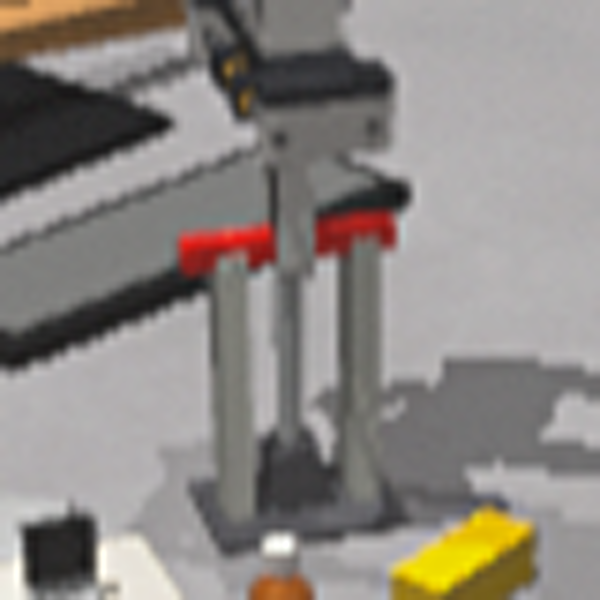

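Request:
move_arm --increments '[[[0,0.003,-0.01,0.01,0,0,0],[0,0.003,-0.01,0.02,0,0,0],[0,0.003,-0.01,0.02,0,0,0]]]'

```text
time: 21.45
tool_pos: [0.4358, -0.3574, 0.3493]
ee_rot: [3.14, -0.002, -0.209]
wrist_force: [-1.7, -0.1, 0.9]
width: 0.0159
```

Request:
move_arm --increments '[[[0.3,0,0,0,0,0,0],[0.6,0,0,0,0,0,0],[1,0,0,0,0,0,0],[1,0,0,0,0,0,0],[1,0,0,0,0,0,0],[1,0,0,0,0,0,0],[1,0,0,0,0,0,0],[1,0,0,0,0,0,0]]]'

```text
time: 22.12
tool_pos: [0.4358, -0.3571, 0.3477]
ee_rot: [-3.142, -0.0, -0.209]
wrist_force: [0.3, -0.5, -0.3]
width: 0.0659
```

Request:
move_arm --increments '[[[1,0,0,0,0,0,0],[1,0,0,0,0,0,0],[1,0,0,0,0,0,0],[1,0,0,-0.2,0,0,0],[1,0,0,-0.5,0,0,0],[1,0,0,-0.8,0,0,0],[1,0,0,-0.8,0,0,0],[1,0,0,-0.8,0,0,0]]]'

```text
time: 22.78
tool_pos: [0.4359, -0.3572, 0.4305]
ee_rot: [3.139, -0.005, -0.209]
wrist_force: [0.1, -0.2, -0.4]
width: 0.0939
```

```bash
python3 - <<'E'
from hb import *
p,R,o=pose(); print(p,o['ee_rot'],o['wrist_force'],o['width'])
im,d=snap('scene','sc3.png'); hb(im,d,'scene'); t,dt=snap('top','top3.png'); hb(t,dt,'top')
fit('top',t,.177,.432,-.356,.09,red,'keybar')
a=cv2.resize(im[110:190,280:360,::-1],(400,400),interpolation=cv2.INTER_CUBIC)
b=cv2.resize(t[160:270,210:370,::-1],(400,275),interpolation=cv2.INTER_CUBIC)
cv2.imwrite('pics/st3.png',np.hstack([a,np.vstack([b,np.zeros((125,400,3),np.uint8)])]))
for k,(x,y) in {'c1':(.435,.35),'c2':(.442,.11),'c3':(.445,-.01)}.items(): fit('top',t,.046,x,y,.05,wht,k+'rib')
E
```

```text
[ 0.43590224 -0.35720693  0.43049053] [ 3.13851274 -0.00462359 -0.20912983] [ 0.11960238 -0.17861803 -0.42604357] 0.09392464870454979
scene bar: n 291 along x_loader med 0.6798 z med 0.1202 y range -0.072 0.236
top bar: n 183 along x_loader med 0.6780 z med 0.1208 y range -0.067 0.235
keybar top rect ctr 0.4847 -0.3644 size 0.0198 0.0154 yaw(long) -0.197 | mom ctr 0.4848 -0.3649 sd*sqrt12 [0.0142 0.0189] yaw -0.062
c1rib top rect ctr 0.4391 0.3660 size 0.0169 0.0436 yaw(long) 1.229 | mom ctr 0.4397 0.3638 sd*sqrt12 [0.013  0.0382] yaw 1.266
c2rib top rect ctr 0.4457 0.1050 size 0.0141 0.0358 yaw(long) 1.438 | mom ctr 0.4456 0.1053 sd*sqrt12 [0.0124 0.0344] yaw 1.429
c3rib top rect ctr 0.4485 -0.0142 size 0.0371 0.0134 yaw(long) -1.543 | mom ctr 0.4483 -0.0141 sd*sqrt12 [0.0128 0.0357] yaw -1.554
```

View pics/st3.png

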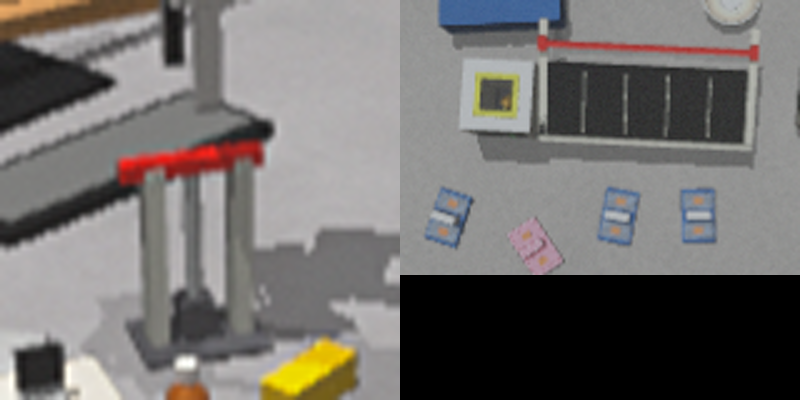

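The key hangs in both notches and the transport bar is at its stop. Next I'll measure the rest and refine the carrier poses.

```bash
python3 - <<'E'
from hb import *
from scipy.optimize import least_squares
for n,fn in(('top','top3.png'),('scene','sc3.png')):
    z=np.load('last_%s.npz'%n); im,d=z['im'],z['d']; C=cloud(n,d); H,S,V=hsvm(im)
    a=-.038; ex=np.array([np.cos(a),np.sin(a)]); ey=np.array([-np.sin(a),np.cos(a)])
    rm=np.array([.605,.0606])
    u=(C[...,:2]-rm)@ex; v=(C[...,:2]-rm)@ey
    m=(abs(u)<.035)&(abs(v)<.14)&(C[...,2]>.04)&(C[...,2]<.13)&(V<75)
    A=np.c_[u[m],v[m],np.ones(m.sum())]; s=np.linalg.lstsq(A,C[m][:,2],rcond=None)[0]; r=C[m][:,2]-A@s
    k=abs(r)<.006; s=np.linalg.lstsq(A[k],C[m][k][:,2],rcond=None)[0]
    print(n,'plane slope u %.4f (tan.35=.365) v %.4f z0 %.4f n %d sd %.4f'%(*s,k.sum(),r[k].std()))
# rectify along slope plane using top and scene: sample in (u,v)
    z0=.081
    us=np.arange(-.07,.0701,.0005); vs=np.arange(.18,-.1801,-.0005)
    U,Vv=np.meshgrid(us[::-1],vs,indexing='ij')
    cu=U*np.cos(.35); W=np.stack([rm[0]+cu*ex[0]+Vv*ey[0],rm[1]+cu*ex[1]+Vv*ey[1],z0+U*np.sin(.35)],-1)
    q=proj(n,W).reshape(*U.shape,2).astype(np.float32)
    rr=cv2.remap(im,q[...,0],q[...,1],cv2.INTER_CUBIC)
    g=cv2.cvtColor(rr,cv2.COLOR_RGB2GRAY).astype(float)
    prof=g[120:220].mean(0)  # center band u in -.04...+.01
    pk=[i for i in range(5,len(prof)-5) if prof[i]==prof[i-5:i+6].max() and prof[i]>prof[max(0,i-25):i+25].min()+15]
    print(n,'line v',[(round(vs[i],4),int(prof[i])) for i in pk])
    pu=g[:,(abs(vs)<.1)].mean(1); uu=us[::-1]
    gr=np.gradient(pu); print('u edges: bright>dark lip', uu[np.argmax(np.abs(gr)*(uu<-.03))].round(4), 'top', uu[np.argmax(np.abs(gr)*(uu>.03))].round(4))
    cv2.imwrite('pics/rest_%s.png'%n,rr[...,::-1])
    for k,(x,y) in {'c1':(.44,.362),'c2':(.445,.106),'c3':(.448,-.014)}.items():
        fit(n,im,.01,x,y,.06,lambda H,S,V:((H>95)&(H<125)&(S>60))|(((H<15)&(S>60)&(V>80))),k+' plate',25)
E
```

```text
top plane slope u 0.3724 (tan.35=.365) v -0.0005 z0 0.0803 n 1293 sd 0.0028
top line v [(np.float64(0.1735), 182), (np.float64(0.1525), 164), (np.float64(0.148), 162), (np.float64(0.0925), 99), (np.float64(0.031), 110), (np.float64(-0.0285), 92), (np.float64(-0.088), 100), (np.float64(-0.1475), 175), (np.float64(-0.165), 148), (np.float64(-0.171), 147)]
u edges: bright>dark lip -0.0525 top 0.057
c1 plate top rect ctr 0.4635 0.3635 size 0.0305 0.0365 yaw(long) -0.000 | mom ctr 0.4634 0.3624 sd*sqrt12 [0.0288 0.034 ] yaw 0.185
c2 plate top rect ctr 0.4688 0.1015 size 0.0310 0.0125 yaw(long) 0.000 | mom ctr 0.4688 0.1015 sd*sqrt12 [0.013  0.0315] yaw 0.001
c3 plate top rect ctr 0.4233 -0.0142 size 0.0120 0.0320 yaw(long) -0.000 | mom ctr 0.4233 -0.0143 sd*sqrt12 [0.0125 0.0325] yaw 0.000
scene plane slope u 0.3677 (tan.35=.365) v -0.0001 z0 0.0797 n 656 sd 0.0012
scene line v [(np.float64(0.1245), 235), (np.float64(0.09), 106), (np.float64(0.029), 107), (np.float64(-0.031), 97), (np.float64(-0.0895), 88), (np.float64(-0.1565), 179)]
u edges: bright>dark lip -0.051 top 0.0665
c1 plate scene rect ctr 0.4420 0.3615 size 0.0836 0.0569 yaw(long) -0.314 | mom ctr 0.4475 0.3645 sd*sqrt12 [0.0496 0.087 ] yaw -0.490
c2 plate scene rect ctr 0.4472 0.1065 size 0.0846 0.0579 yaw(long) -0.173 | mom ctr 0.4495 0.1093 sd*sqrt12 [0.0494 0.0861] yaw -0.440
c3 plate scene rect ctr 0.4490 -0.0113 size 0.0560 0.0845 yaw(long) -0.000 | mom ctr 0.4534 -0.0073 sd*sqrt12 [0.0515 0.0911] yaw -0.188
```

```bash
python3 -c "
import cv2,numpy as np
a=cv2.imread('pics/rest_top.png');b=cv2.imread('pics/rest_scene.png')
cv2.imwrite('pics/rest2.png',np.vstack([a,b]))"
```

```text
(no output)
```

View pics/rest2.png

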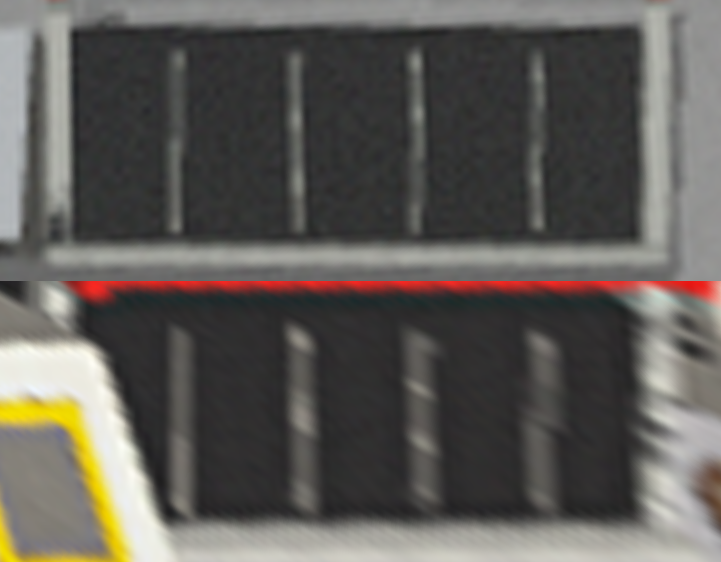

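```bash
cat > pl.py <<'E'
from plan import *
a=-.038; rm=np.array([.605,.0608,.080]); s=.35
ey=np.array([-np.sin(a),np.cos(a),0]); exh=np.array([np.cos(a),np.sin(a),0]); zz=np.array([0,0,1.])
ex=np.cos(s)*exh+np.sin(s)*zz; n=-np.sin(s)*exh+np.cos(s)*zz
RT=Ro.from_matrix(np.column_stack([ey,ex,-n]))
def place(v,gap,dl,h=.034):
    g=rm+ex*(-.012+gap)+ey*v+n*(h+dl); return tuple(g+.18*n)+(RT,)
E
python3 - <<'E'
from pl import *
plan([(.4487,-.0138,.40,1.581),(.4487,-.0138,.24,1.581)],1)
E
```

```text
at [ 0.4357 -0.357   0.4267] [-3.1408e+00  1.3000e-03 -2.0910e-01] t 22.88 w 0.094 F [ 0.3  0.5 -0.6]
4 x [1, -0.146, -0.846, 0.068, -0.0, 0.0, -0.285]
4 x [1, 0.234, -0.826, 0.068, -0.0, -0.0, -0.285]
4 x [1, 0.569, -0.643, 0.067, -0.0, -0.0, -0.285]
4 x [1, 0.791, -0.334, 0.068, -0.001, -0.001, -0.285]
  -> reached [ 0.4487 -0.0138  0.4   ] [3.141e+00 1.000e-03 1.582e+00]
2 x [1, 0.001, 0.0, 0.8, 0.0, 0.0, 0.0]
2 x [1, 0.001, 0.0, 0.8, 0.0, 0.001, 0.0]
  -> reached [ 0.4487 -0.0138  0.24  ] [ 3.141e+00 -1.000e-03  1.582e+00]
```

Request:
move_arm --increments '[[[1,-0.146,-0.846,0,0,0,-0.285],[1,-0.146,-0.846,0,0,0,-0.285],[1,-0.146,-0.846,0,0,0,-0.285],[1,-0.146,-0.846,0,0,0,-0.285]]]'

```text
time: 23.22
tool_pos: [0.4391, -0.269, 0.4258]
ee_rot: [-3.138, 0.002, 0.247]
wrist_force: [-0.1, -0.6, -1.0]
width: 0.0941
```

Request:
move_arm --increments '[[[1,0.234,-0.826,0.1,0,0,-0.285],[1,0.234,-0.826,0.1,0,0,-0.285],[1,0.234,-0.826,0.1,0,0,-0.285],[1,0.234,-0.826,0.1,0,0,-0.285]]]'

```text
time: 23.55
tool_pos: [0.4421, -0.1831, 0.4152]
ee_rot: [-3.137, 0.001, 0.695]
wrist_force: [0.1, -1.0, 0.3]
width: 0.094
```

Request:
move_arm --increments '[[[1,0.569,-0.643,0.1,0,0,-0.285],[1,0.569,-0.643,0.1,0,0,-0.285],[1,0.569,-0.643,0.1,0,0,-0.285],[1,0.569,-0.643,0.1,0,0,-0.285]]]'

```text
time: 23.88
tool_pos: [0.4452, -0.0973, 0.4052]
ee_rot: [-3.137, 0.0, 1.144]
wrist_force: [-0.8, -0.5, 0.9]
width: 0.094
```

Request:
move_arm --increments '[[[1,0.791,-0.334,0.1,0,0,-0.285],[1,0.791,-0.334,0.1,0,0,-0.285],[1,0.791,-0.334,0.1,0,0,-0.285],[1,0.791,-0.334,0.1,0,0,-0.285],[1,0.791,-0.334,0.1,0,0,-0.285],[1,0.791,-0.334,0.1,0,0,-0.285]]]'

```text
time: 24.38
tool_pos: [0.4486, -0.0138, 0.3961]
ee_rot: [-3.138, -0.0, 1.58]
wrist_force: [0.8, 0.5, 1.1]
width: 0.0941
```

Request:
move_arm --increments '[[[1,0,0,0.4,0,0,0],[1,0,0,0.8,0,0,0],[1,0,0,0.8,0,0,0],[1,0,0,0.8,0,0,0],[1,0,0,0.8,0,0,0]]]'

```text
time: 24.8
tool_pos: [0.4495, -0.0145, 0.3196]
ee_rot: [3.139, 0.0, 1.58]
wrist_force: [-0.3, -0.5, 0.7]
width: 0.0939
```

```bash
python3 - <<'E'
from hb import *
im,d=snap('scene','c3a.png'); t,dt=snap('top','c3at.png')
p,R,o=pose()
a=im[175:275,320:420,::-1];a=cv2.resize(a,(500,500),interpolation=cv2.INTER_CUBIC)
f=lambda q:tuple(int(v) for v in ((q-[320,175]+.5)*5-.5))
for q in proj('scene',[[.4487,-.0138,.046]]): cv2.drawMarker(a,f(q),(0,255,0),0,10,1)
cv2.imwrite('pics/c3b.png',a)
plan([(.4487,-.0138,.214,1.581)],1)
E
```

```text
at [ 0.4501 -0.0144  0.3215] [3.1350e+00 1.2000e-03 1.5806e+00] t 24.9 w 0.0939 F [-0.1  0.5 -0. ]
2 x [1, 0.004, -0.011, 0.537, 0.002, 0.0, -0.0]
2 x [1, 0.003, -0.008, 0.537, 0.002, 0.001, -0.0]
  -> reached [ 0.4487 -0.0138  0.214 ] [ 3.141 -0.     1.581]
```

View pics/c3b.png

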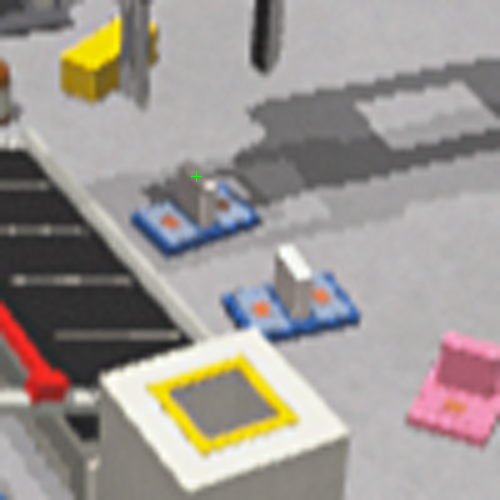

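Request:
move_arm --increments '[[[1,0.004,-0.011,0.35,0.002,0,0],[1,0.004,-0.011,0.6,0.002,0,0],[1,0.004,-0.011,0.6,0.002,0,0]]]'

```text
time: 25.15
tool_pos: [0.4471, -0.0135, 0.2558]
ee_rot: [-3.134, -0.001, 1.581]
wrist_force: [-0.0, -1.0, -0.4]
width: 0.0943
```

Request:
move_arm --increments '[[[1,0,0,0.2,0,0,0],[1,0,0,0.35,0,0,0],[1,0,0,0.45,0,0,0],[1,0,0,0.45,0,0,0],[0,0,0,0.45,0,0,0],[0,0,0,0.45,0,0,0],[0,0,0,0.45,0,0,0],[0,0,0,0.45,0,0,0]]]'

```text
time: 25.82
tool_pos: [0.4481, -0.0136, 0.214]
ee_rot: [-3.141, 0.0, 1.582]
wrist_force: [0.6, 0.2, 0.0]
width: 0.0704
```

```bash
python3 - <<'E'
from pl import *
plan([(.4487,-.0138,.214,1.581)],0)
E
```

```text
at [ 0.4481 -0.0136  0.214 ] [-3.1407e+00  5.0000e-04  1.5816e+00] t 25.82 w 0.0704 F [0.6 0.2 0. ]
1 x [0, -0.002, 0.006, -0.0, -0.001, 0.0, 0.0]
  -> reached [ 0.4487 -0.0138  0.214 ] [3.141 0.    1.582]
```

Request:
move_arm --increments '[[[0,0,0,0,0,0,0],[0,0,0,0,0,0,0],[0,0,0,0,0,0,0],[0,0,0,0,0,0,0],[0,0,0,0,0,0,0],[0,0,0,0,0,0,0],[0,0,0,0,0,0,0],[0,0,0,0,0,0,0]]]'

```text
time: 26.48
tool_pos: [0.4475, -0.0136, 0.2127]
ee_rot: [-3.138, 0.0, 1.582]
wrist_force: [0.5, 0.2, 0.3]
width: 0.0173
```

Request:
move_arm --increments '[[[0,0,0,0,0,0,0],[0,0,0,0,0,0,0],[0,0,0,0,0,0,0]]]'

```text
time: 26.73
tool_pos: [0.4477, -0.0135, 0.2128]
ee_rot: [-3.139, -0.0, 1.582]
wrist_force: [0.4, 0.7, -0.4]
width: 0.0115
```

Request:
move_arm --increments '[[[0,0,0,-0.2,0,0,0],[0,0,0,-0.5,0,0,0],[0,0,0,-0.8,0,0,0],[0,0,0,-0.8,0,0,0],[0,0,0,-0.8,0,0,0],[0,0,0,-0.8,0,0,0]]]'

```text
time: 27.23
tool_pos: [0.4473, -0.0135, 0.2913]
ee_rot: [-3.136, -0.0, 1.582]
wrist_force: [-0.4, 0.3, -1.2]
width: 0.0117
```

```bash
python3 - <<'E'
from pl import *
plan([place(-.06,.004,.06),place(-.06,.004,.015)],0)
E
```

```text
at [ 0.4473 -0.0135  0.2913] [-3.1359e+00 -2.0000e-04  1.5816e+00] t 27.23 w 0.0117 F [-0.4  0.3 -1.2]
3 x [0, 0.176, 0.54, -0.437, -0.226, -0.005, 0.031]
  -> reached [0.5013 0.0047 0.3347] [ 2.792e+00 -1.000e-03  1.533e+00]
2 x [0, -0.0, 0.0, 0.45, -0.0, -0.0, -0.0]
  -> reached [0.5167 0.0041 0.2924] [ 2.792e+00 -1.000e-03  1.533e+00]
```

Request:
move_arm --increments '[[[0,0,0,-0.4,0,0,0],[0,0.1,0.2,-0.437,-0.1,-0.002,0.015],[0,0.176,0.54,-0.437,-0.226,-0.005,0.031],[0,0.176,0.54,-0.437,-0.226,-0.005,0.031],[0,0.176,0.54,-0.437,-0.226,-0.005,0.031],[0,0.176,0.54,-0.437,-0.226,-0.005,0.031],[0,0.176,0.54,-0.437,-0.226,-0.005,0.031],[0,0.176,0.54,-0.437,-0.226,-0.005,0.031]]]'

```text
time: 27.9
tool_pos: [0.5013, 0.0045, 0.3352]
ee_rot: [2.793, -0.001, 1.532]
wrist_force: [-0.1, -0.4, -1.7]
width: 0.0118
```

```bash
python3 - <<'E'
from pl import *
plan([place(-.06,.004,.01)],0)
from hb import *
im,d=snap('scene'); t,dt=snap('top'); hb(im,d,'scene')
a=cv2.resize(im[165:265,290:390,::-1],(400,400),interpolation=cv2.INTER_CUBIC)
b=cv2.resize(t[170:270,220:370,::-1],(400,267),interpolation=cv2.INTER_CUBIC)
cv2.imwrite('pics/p1.png',np.hstack([a,np.vstack([b,np.zeros((133,400,3),np.uint8)])]))
E
```

```text
at [0.5013 0.0045 0.3352] [ 2.7935e+00 -6.0000e-04  1.5324e+00] t 27.9 w 0.0118 F [-0.1 -0.4 -1.7]
2 x [0, 0.002, -0.001, 0.505, -0.001, -0.0, -0.0]
  -> reached [0.5184 0.004  0.2877] [ 2.792e+00 -1.000e-03  1.532e+00]
scene bar: n 291 along x_loader med 0.6798 z med 0.1202 y range -0.07 0.236
```

View pics/p1.png

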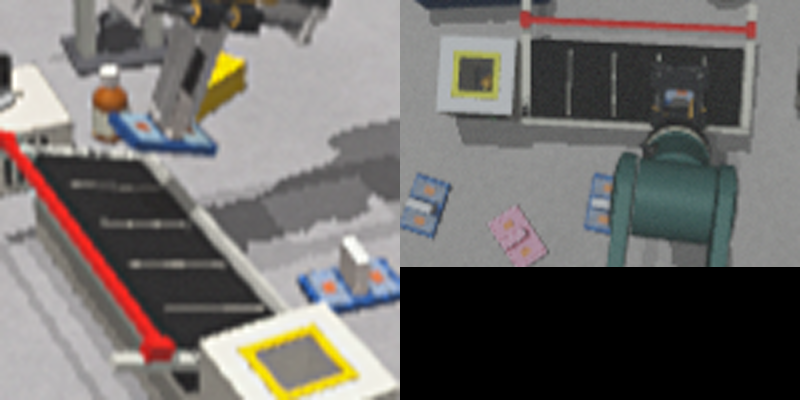

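Request:
move_arm --increments '[[[0,0,0,0.2,0,0,0],[0,0,0,0.4,0,0,0],[0,0,0,0.5,0,0,0],[0,0,0,0.5,0,0,0],[0,0,0,0.5,0,0,0]]]'

```text
time: 28.42
tool_pos: [0.5189, 0.0039, 0.2888]
ee_rot: [2.792, -0.001, 1.532]
wrist_force: [0.4, -1.0, -1.5]
width: 0.0118
```

Request:
move_arm --increments '[[[0,0,0,0.03,0,0,0],[0,0,0,0.06,0,0,0],[0,0,0,0.08,0,0,0],[0,0,0,0.08,0,0,0],[0,0,0,0.08,0,0,0]]]'

```text
time: 28.83
tool_pos: [0.5217, 0.0039, 0.2821]
ee_rot: [2.789, -0.001, 1.533]
wrist_force: [-0.1, -0.0, -1.4]
width: 0.0118
```

```bash
python3 - <<'E'
from pl import *
p,R,o=pose(); F=np.array(o['wrist_force']); print('F along ex,ey,n',F@ex,F@ey,F@n)
plan([place(-.06,.004,.0)],0)
E
```

```text
F along ex,ey,n -0.5230859911376277 -0.03929625445558857 -1.2806139782350086
at [0.5217 0.0039 0.2821] [ 2.7893e+00 -6.0000e-04  1.5326e+00] t 28.83 w 0.0118 F [-0.1 -0.  -1.4]
1 x [0, 0.0, -0.012, 0.036, 0.001, -0.0, -0.0]
  -> reached [0.5218 0.0039 0.2783] [ 2.791e+00 -1.000e-03  1.533e+00]
```

Request:
move_arm --increments '[[[0,0,-0.01,0.02,0,0,0],[0,0,-0.01,0.035,0,0,0],[0,0,-0.01,0.045,0,0,0],[0,0,-0.01,0.045,0,0,0]]]'

```text
time: 29.17
tool_pos: [0.5223, 0.0039, 0.2771]
ee_rot: [2.79, -0.001, 1.533]
wrist_force: [-0.1, 1.0, -2.2]
width: 0.0119
```

```bash
python3 - <<'E'
from pl import *
p,R,o=pose(); F=np.array(o['wrist_force']); print('F along ex,ey,n',F@ex,F@ey,F@n,o['wrist_torque'])
plan([place(-.06,.00,.0)],0)
E
```

```text
F along ex,ey,n -0.8893755748835187 0.9506649342602043 -2.042029210102971 [-0.03968327  0.26258488  0.01104168]
at [0.5223 0.0039 0.2771] [ 2.7900e+00 -6.0000e-04  1.5326e+00] t 29.17 w 0.0119 F [-0.1  1.  -2.2]
1 x [0, 0.0, -0.04, -0.012, 0.001, -0.0, -0.0]
  -> reached [0.5181 0.004  0.2769] [ 2.792e+00 -1.000e-03  1.533e+00]
```

Request:
move_arm --increments '[[[0,0,0,0.01,0,0,0],[0,0,0,0.02,0,0,0],[0,0,0,0.02,0,0,0]]]'

```text
time: 29.42
tool_pos: [0.5226, 0.0039, 0.2771]
ee_rot: [2.79, -0.0, 1.533]
wrist_force: [-8.2, 0.8, 8.2]
width: 0.0122
```

```bash
python3 - <<'E'
from pl import *
from hb import *
p,R,o=pose(); F=np.array(o['wrist_force']); print(p,'F along ex,ey,n',F@ex,F@ey,F@n,o['wrist_torque'])
im,d=snap('scene')
b=cv2.resize(im[180:240,290:350,::-1],(600,600),interpolation=cv2.INTER_CUBIC)
cv2.imwrite('pics/p2.png',b)
E
```

```text
[0.52260393 0.00394177 0.27705034] F along ex,ey,n -4.858608909327701 0.48335825241195657 10.535750922146562 [-0.02138527  1.23845349 -0.02533758]
```

View pics/p2.png

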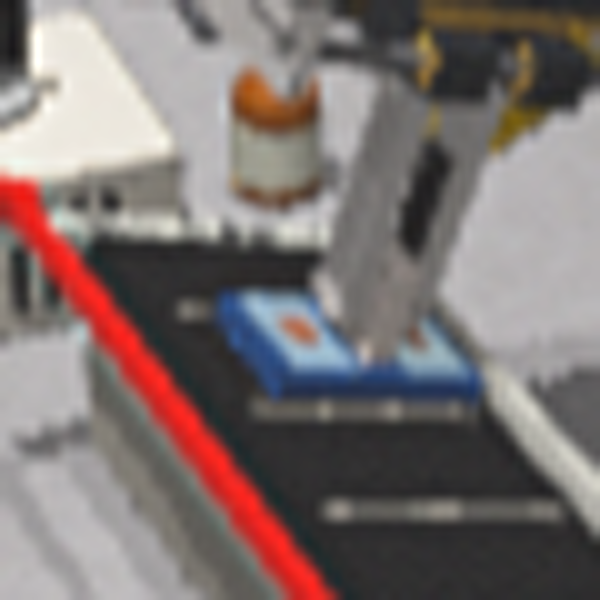

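Request:
move_arm --increments '[[[0,0,0,-0.013,0,0,0],[0,0,-0.01,-0.013,0,0,0],[0,0,-0.02,-0.013,0,0,0],[0,0,-0.03,-0.013,0,0,0],[0,0,-0.03,-0.013,0,0,0],[0,0,-0.03,-0.013,0,0,0]]]'

```text
time: 29.97
tool_pos: [0.5202, 0.0039, 0.2764]
ee_rot: [2.787, -0.0, 1.532]
wrist_force: [1.5, 0.8, 1.8]
width: 0.0117
```

```bash
python3 - <<'E'
from pl import *
p,R,o=pose(); F=np.array(o['wrist_force']); print(p,'F along ex,ey,n',F@ex,F@ey,F@n,o['wrist_torque'])
g=p+R.apply([0,0,.18])-rm; print('grasp in rest',g@ex,g@ey,g@n)
E
```

```text
[0.52022234 0.00392148 0.27642699] F along ex,ey,n 2.018723375533191 0.8880521583447275 1.1727270001062213 [-0.08770066 -0.20047224  0.02693861]
grasp in rest -0.009403345175863859 -0.059997424381437355 0.03282804138292576
```

Request:
move_arm --increments '[[[0,0,-0.01,0,0,0,0],[0,0,-0.02,0,0,0,0],[0,0,-0.02,0,0,0,0]]]'

```text
time: 30.22
tool_pos: [0.5182, 0.004, 0.2756]
ee_rot: [2.788, -0.0, 1.532]
wrist_force: [1.5, 0.1, 4.4]
width: 0.0119
```

```bash
python3 - <<'E'
from pl import *
p,R,o=pose(); F=np.array(o['wrist_force']); print(p,'F along ex,ey,n',F@ex,F@ey,F@n,o['wrist_torque'])
g=p+R.apply([0,0,.18])-rm; print('grasp in rest',g@ex,g@ey,g@n)
E
```

```text
[0.51816053 0.0040139  0.2756219 ] F along ex,ey,n 2.873502670885659 0.19151618740120246 3.613379630863291 [-0.04934281 -0.27647255 -0.0562957 ]
grasp in rest -0.011701419764581507 -0.05998266671072703 0.03277909953187892
```

Request:
move_arm --increments '[[[0,0,-0.01,-0.003,0,0,0],[0,0,-0.02,-0.003,0,0,0],[0,0,-0.02,-0.003,0,0,0]]]'

```text
time: 30.47
tool_pos: [0.5171, 0.004, 0.2755]
ee_rot: [2.783, -0.001, 1.532]
wrist_force: [8.7, 0.4, 1.0]
width: 0.0121
```

```bash
python3 - <<'E'
from pl import *
from hb import *
p,R,o=pose(); F=np.array(o['wrist_force']); print(p,'F along ex,ey,n',F@ex,F@ey,F@n,o['wrist_torque'])
g=p+R.apply([0,0,.18])-rm; print('grasp in rest',g@ex,g@ey,g@n)
im,d=snap('scene')
b=cv2.resize(im[180:240,290:350,::-1],(600,600),interpolation=cv2.INTER_CUBIC)
cv2.imwrite('pics/p3.png',b)
E
```

```text
[0.51710636 0.0039857  0.27549981] F along ex,ey,n 8.475300445892 0.7149712834815465 -2.0474449607933685 [-0.1448055  -1.41547436 -0.02390643]
grasp in rest -0.011940924485166154 -0.06006304438916897 0.03303010525397719
```

View pics/p3.png

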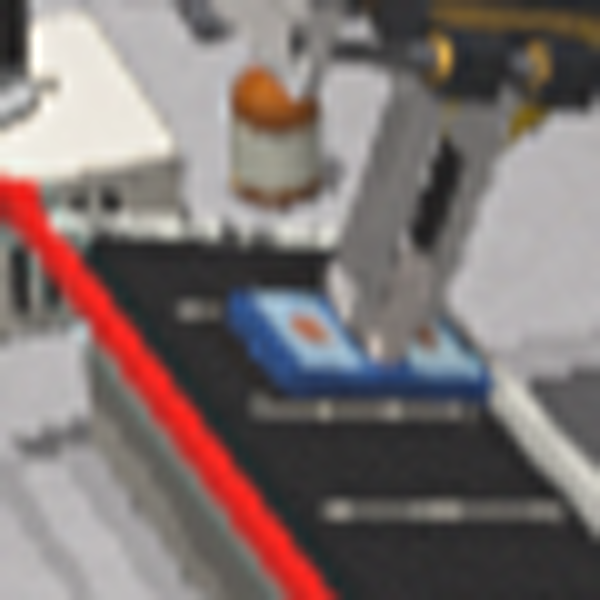

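Lip contact is clear (8.5 N along the slope at x = −11.9 mm, which is nominal). Releasing and retreating along the normal.

Request:
move_arm --increments '[[[0,0,0.004,0.003,0,0,0],[0.5,0,0.004,0.003,0,0,0],[0.5,0,0.004,0.003,0,0,0],[0.5,0,0.004,0.003,0,0,0],[0.5,0,0.004,0.003,0,0,0],[0.5,0,0.004,0.003,0,0,0],[0.5,0,0.004,0.003,0,0,0],[0.5,0,0.004,0.003,0,0,0]]]'

```text
time: 31.18
tool_pos: [0.5162, 0.0041, 0.274]
ee_rot: [2.791, -0.001, 1.533]
wrist_force: [-0.0, 0.6, -0.3]
width: 0.0467
```

Request:
move_arm --increments '[[[0.5,0,0,-0.2,0,0,0],[0.5,0,0,-0.5,0,0,0],[0.5,0,0,-0.9,0,0,0],[1,0,0,-0.9,0,0,0],[1,0,0,-0.9,0,0,0],[1,0,0,-0.9,0,0,0]]]'

```text
time: 31.68
tool_pos: [0.4852, 0.0053, 0.3587]
ee_rot: [2.79, -0.001, 1.533]
wrist_force: [0.2, 0.1, 0.4]
width: 0.0634
```

```bash
python3 - <<'E'
from pl import *
from hb import *
im,d=snap('scene'); t,dt=snap('top'); hb(im,d,'scene')
cv2.imwrite('pics/p4.png',np.hstack([cv2.resize(im[180:240,290:350,::-1],(400,400),interpolation=cv2.INTER_CUBIC),cv2.resize(t[170:270,250:350,::-1],(400,400),interpolation=cv2.INTER_CUBIC)]))
fit('top',t,.046,.445,.106,.05,wht,'c2rib'); fit('scene',im,.01,.445,.106,.06,lambda H,S,V:((H>95)&(H<125)&(S>60))|(((H<15)&(S>60)&(V>80))),'c2 plate',25)
fit('top',t,.046,.44,.362,.05,wht,'c1rib'); fit('scene',im,.01,.44,.362,.06,lambda H,S,V:((H>95)&(H<125)&(S>60))|(((H<15)&(S>60)&(V>80))),'c1 plate',25)
plan([(.4463,.105,.32,1.411),(.4463,.105,.2135,1.411)],1)
E
```

```text
scene bar: n 289 along x_loader med 0.6797 z med 0.1200 y range -0.07 0.236
c2rib top rect ctr 0.4467 0.1112 size 0.0126 0.0232 yaw(long) 1.529 | mom ctr 0.4467 0.1112 sd*sqrt12 [0.0118 0.0225] yaw 1.515
c2 plate scene rect ctr 0.4471 0.1068 size 0.0844 0.0573 yaw(long) -0.177 | mom ctr 0.4495 0.1094 sd*sqrt12 [0.0492 0.0861] yaw -0.437
c1rib top rect ctr 0.4382 0.3628 size 0.0162 0.0370 yaw(long) 1.236 | mom ctr 0.4396 0.3629 sd*sqrt12 [0.0126 0.0351] yaw 1.294
c1 plate scene rect ctr 0.4420 0.3615 size 0.0835 0.0570 yaw(long) -0.306 | mom ctr 0.4475 0.3645 sd*sqrt12 [0.0497 0.087 ] yaw -0.490
at [0.4852 0.0053 0.357 ] [ 2.7931e+00 -9.0000e-04  1.5325e+00] t 31.78 w 0.072 F [-0.4  0.  -0.2]
3 x [1, 0.981, -0.527, 0.202, 0.222, -0.014, 0.076]
  -> reached [0.4463 0.105  0.3201] [-3.141  0.     1.412]
2 x [1, 0.0, 0.0, 0.533, -0.0, 0.0, 0.0]
2 x [1, 0.001, 0.001, 0.533, -0.0, 0.0, 0.0]
  -> reached [0.4464 0.105  0.2135] [-3.141  0.     1.412]
```

View pics/p4.png

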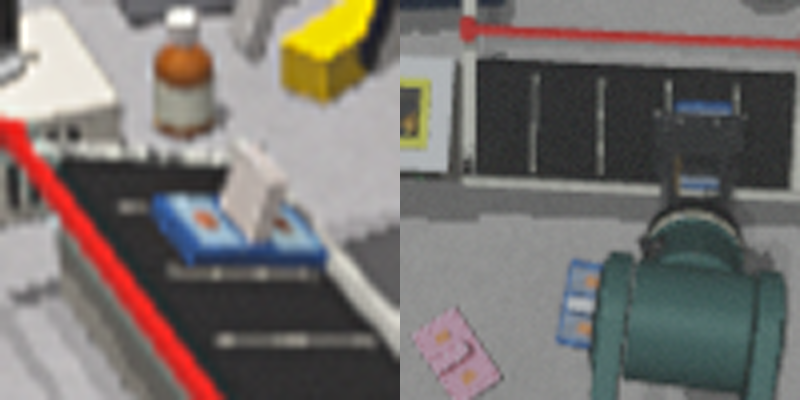

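Request:
move_arm --increments '[[[1,0.3,-0.2,0,0.08,-0.005,0.03],[1,0.981,-0.527,0.15,0.222,-0.014,0.076],[1,0.981,-0.527,0.202,0.222,-0.014,0.076],[1,0.981,-0.527,0.202,0.222,-0.014,0.076],[1,0.981,-0.527,0.202,0.222,-0.014,0.076],[1,0.981,-0.527,0.202,0.222,-0.014,0.076],[1,0.981,-0.527,0.202,0.222,-0.014,0.076]]]'

```text
time: 32.37
tool_pos: [0.447, 0.1042, 0.3217]
ee_rot: [3.138, 0.0, 1.411]
wrist_force: [0.8, 1.0, 0.8]
width: 0.0941
```

```bash
python3 - <<'E'
from pl import *
from hb import *
im,d=snap('scene')
p,R,o=pose()
a=cv2.resize(im[185:265,340:420,::-1],(560,560),interpolation=cv2.INTER_CUBIC)
f=lambda q:tuple(int(v) for v in ((q-[340,185]+.5)*7-.5))
for l in(.18,.1992):
  for q in proj('scene',[p+R.apply([0,0,l])]): cv2.drawMarker(a,f(q),(0,255,0),0,10,1)
for q in proj('scene',[[.4463,.105,.046]]): cv2.drawMarker(a,f(q),(255,0,255),0,10,1)
cv2.imwrite('pics/c2a.png',a)
fit('scene',im,.01,.445,.106,.06,lambda H,S,V:((H>95)&(H<125)&(S>60))|(((H<15)&(S>60)&(V>80))),'c2 plate',25)
plan([(.4463,.105,.2135,1.411)],1)
E
```

```text
c2 plate scene rect ctr 0.4480 0.1089 size 0.0856 0.0565 yaw(long) -0.239 | mom ctr 0.4489 0.1120 sd*sqrt12 [0.0457 0.0884] yaw -0.378
at [0.447 0.104 0.322] [3.1375e+00 1.0000e-04 1.4104e+00] t 32.42 w 0.0941 F [ 0.  -0.4  1.1]
2 x [1, 0.004, -0.006, 0.543, 0.001, 0.0, -0.0]
2 x [1, 0.004, -0.006, 0.542, 0.002, 0.0, -0.0]
  -> reached [0.4463 0.105  0.2135] [-3.141  0.     1.41 ]
```

View pics/c2a.png

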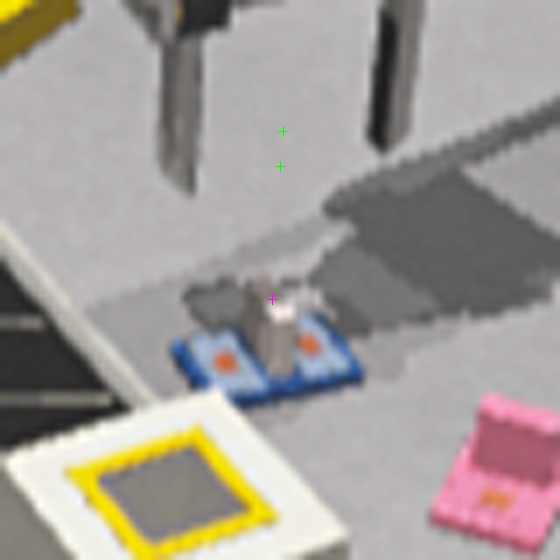

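Request:
move_arm --increments '[[[1,0.004,-0.008,0.35,0.002,0,0],[1,0.004,-0.008,0.6,0.002,0,0],[1,0.004,-0.008,0.6,0.002,0,0]]]'

```text
time: 32.67
tool_pos: [0.4443, 0.1042, 0.2572]
ee_rot: [-3.133, 0.003, 1.41]
wrist_force: [-1.8, -0.7, -0.3]
width: 0.0935
```

Request:
move_arm --increments '[[[1,0.004,0,0.2,0,0,0],[1,0.004,0,0.35,0,0,0],[1,0.004,0,0.47,0,0,0],[1,0.004,0,0.47,0,0,0],[0,0.004,0,0.47,0,0,0],[0,0.004,0,0.47,0,0,0],[0,0.004,0,0.47,0,0,0],[0,0.004,0,0.47,0,0,0]]]'

```text
time: 33.33
tool_pos: [0.4467, 0.1058, 0.2162]
ee_rot: [3.139, -0.001, 1.412]
wrist_force: [-0.1, 0.1, -0.1]
width: 0.0706
```

Request:
move_arm --increments '[[[0,0,0,0,0,0,0],[0,0,0,0,0,0,0],[0,0,0,0,0,0,0],[0,0,0,0,0,0,0],[0,0,0,0,0,0,0],[0,0,0,0,0,0,0],[0,0,0,0,0,0,0],[0,0,0,0,0,0,0]]]'

```text
time: 34.0
tool_pos: [0.4461, 0.1058, 0.2147]
ee_rot: [-3.141, 0.0, 1.412]
wrist_force: [0.2, -0.8, -0.3]
width: 0.0176
```

Request:
move_arm --increments '[[[0,0,0,0,0,0,0],[0,0,0,0,0,0,0],[0,0,0,0,0,0,0]]]'

```text
time: 34.25
tool_pos: [0.4462, 0.1058, 0.2147]
ee_rot: [-3.141, -0.0, 1.412]
wrist_force: [-0.0, -0.9, -0.3]
width: 0.0118
```

```bash
python3 - <<'E'
from pl import *
plan([(.4463,.105,.2135,1.411)],0)
E
```

```text
at [0.4462 0.1058 0.2147] [-3.1413 -0.      1.4118] t 34.25 w 0.0118 F [-0.  -0.9 -0.3]
1 x [0, -0.008, 0.003, 0.012, -0.0, -0.0, 0.0]
  -> reached [0.4463 0.105  0.2135] [-3.141 -0.     1.412]
```

Request:
move_arm --increments '[[[0,0,0,-0.2,0,0,0],[0,0,0,-0.5,0,0,0],[0,0,0,-1,0,0,0],[0,0,0,-1,0,0,0],[0,0,0,-1,0,0,0],[0,0,0,-1,0,0,0]]]'

```text
time: 34.75
tool_pos: [0.446, 0.1058, 0.3141]
ee_rot: [-3.141, 0.0, 1.412]
wrist_force: [0.0, 0.5, -2.5]
width: 0.0117
```

```bash
python3 - <<'E'
from pl import *
plan([place(0,.003,.06,.0347),place(0,.003,.012,.0347)],0)
E
```

```text
at [0.446  0.1058 0.3141] [-3.1409e+00  1.0000e-04  1.4118e+00] t 34.75 w 0.0117 F [ 0.   0.5 -2.5]
3 x [0, -0.316, 0.622, -0.209, -0.223, 0.014, -0.076]
  -> reached [0.5024 0.0647 0.335 ] [ 2.792e+00 -1.000e-03  1.533e+00]
2 x [0, -0.001, 0.0, 0.48, 0.0, -0.0, -0.0]
  -> reached [0.5189 0.0641 0.2899] [ 2.792e+00 -1.000e-03  1.533e+00]
```

Request:
move_arm --increments '[[[0,0,0,-0.2,0,0,0],[0,-0.15,0.3,-0.209,-0.1,0.007,-0.04],[0,-0.316,0.622,-0.209,-0.223,0.014,-0.076],[0,-0.316,0.622,-0.209,-0.223,0.014,-0.076],[0,-0.316,0.622,-0.209,-0.223,0.014,-0.076],[0,-0.316,0.622,-0.209,-0.223,0.014,-0.076],[0,-0.316,0.622,-0.209,-0.223,0.014,-0.076]]]'

```text
time: 35.33
tool_pos: [0.5017, 0.065, 0.3333]
ee_rot: [2.798, -0.001, 1.532]
wrist_force: [-0.3, 0.3, -2.9]
width: 0.0118
```

Request:
move_arm --increments '[[[0,0,0,0.2,0,0,0],[0,0,0,0.4,0,0,0],[0,0,0,0.48,0,0,0],[0,0,0,0.48,0,0,0],[0,0,0,0.48,0,0,0]]]'

```text
time: 35.75
tool_pos: [0.5189, 0.0645, 0.2902]
ee_rot: [2.793, -0.001, 1.533]
wrist_force: [-0.0, 0.6, -1.8]
width: 0.0121
```

```bash
python3 - <<'E'
from pl import *
p,R,o=pose(); F=np.array(o['wrist_force']); print(p,'F along ex,ey,n',F@ex,F@ey,F@n,o['wrist_torque'])
g=p+R.apply([0,0,.18])-rm; print('grasp in rest',g@ex,g@ey,g@n)
plan([place(0,.003,.0,.0347)],0)
E
```

```text
[0.51894332 0.06449302 0.2901542 ] F along ex,ey,n -0.6494878954934116 0.6315087740142841 -1.6916681369969544 [-0.04555745  0.17585876 -0.00236931]
grasp in rest -0.009158034229395925 0.000581882305020091 0.04694890880114035
at [0.5189 0.0645 0.2902] [ 2.7933e+00 -9.0000e-04  1.5329e+00] t 35.75 w 0.0121 F [-0.   0.6 -1.8]
1 x [0, -0.004, -0.001, 0.122, -0.001, -0.001, -0.0]
  -> reached [0.523  0.0639 0.2787] [2.792e+00 1.000e-03 1.532e+00]
```

Request:
move_arm --increments '[[[0,0,0,0.04,0,0,0],[0,0,0,0.08,0,0,0],[0,0,0,0.1,0,0,0],[0,0,0,0.116,0,0,0],[0,0,0,0.116,0,0,0],[0,0,0,0.116,0,0,0]]]'

```text
time: 36.25
tool_pos: [0.523, 0.064, 0.2796]
ee_rot: [2.791, -0.001, 1.533]
wrist_force: [0.0, 1.2, -2.3]
width: 0.012
```

Request:
move_arm --increments '[[[0,0,-0.01,0,0,0,0],[0,0,-0.02,0,0,0,0],[0,0,-0.03,0,0,0,0],[0,0,-0.03,0,0,0,0]]]'

```text
time: 36.58
tool_pos: [0.5201, 0.0642, 0.2787]
ee_rot: [2.791, -0.001, 1.533]
wrist_force: [-0.1, 0.3, -2.2]
width: 0.0122
```

```bash
python3 - <<'E'
from pl import *
p,R,o=pose(); F=np.array(o['wrist_force']); print(p,'F along ex,ey,n',F@ex,F@ey,F@n,o['wrist_torque'])
g=p+R.apply([0,0,.18])-rm; print('grasp in rest',g@ex,g@ey,g@n)
E
```

```text
[0.52008379 0.06415621 0.27872924] F along ex,ey,n -0.8752389041878877 0.26666397609732795 -2.056427458676784 [-0.07143871  0.19262498 -0.0042562 ]
grasp in rest -0.011564711612330887 0.00026837981378092666 0.035821206904170344
```

Request:
move_arm --increments '[[[0,0,0,0.006,0,0,0],[0,0,0,0.012,0,0,0],[0,0,0,0.012,0,0,0]]]'

```text
time: 36.83
tool_pos: [0.5207, 0.0641, 0.2776]
ee_rot: [2.791, -0.001, 1.533]
wrist_force: [-0.5, -0.7, -0.3]
width: 0.0116
```

Request:
move_arm --increments '[[[0,0,-0.007,0,0,0,0],[0,0,-0.014,0,0,0,0],[0,0,-0.014,0,0,0,0]]]'

```text
time: 37.08
tool_pos: [0.5199, 0.0642, 0.2775]
ee_rot: [2.788, -0.001, 1.533]
wrist_force: [2.5, -0.2, -2.3]
width: 0.0119
```

```bash
python3 - <<'E'
from pl import *
p,R,o=pose(); F=np.array(o['wrist_force']); print(p,'F along ex,ey,n',F@ex,F@ey,F@n,o['wrist_torque'])
g=p+R.apply([0,0,.18])-rm; print('grasp in rest',g@ex,g@ey,g@n)
E
```

```text
[0.51987274 0.06415209 0.27752304] F along ex,ey,n 1.5842459559702764 -0.0625791341268787 -3.038818328578824 [-0.01255704 -0.57092167  0.07355156]
grasp in rest -0.011702499816368042 0.00026885971325617925 0.03476135228332972
```

Request:
move_arm --increments '[[[0,0,-0.01,0.004,0,0,0],[0,0,-0.01,0.006,0,0,0],[0,0,-0.01,0.006,0,0,0]]]'

```text
time: 37.33
tool_pos: [0.5195, 0.0642, 0.2774]
ee_rot: [2.787, -0.001, 1.533]
wrist_force: [5.2, 0.0, -0.5]
width: 0.0114
```

```bash
python3 - <<'E'
from pl import *
p,R,o=pose(); F=np.array(o['wrist_force']); print(p,'F along ex,ey,n',F@ex,F@ey,F@n,o['wrist_torque'])
g=p+R.apply([0,0,.18])-rm; print('grasp in rest',g@ex,g@ey,g@n)
E
```

```text
[0.51950412 0.06415301 0.27744892] F along ex,ey,n 4.737579212740217 0.246906746118269 -2.2729127889715133 [-0.08793477 -1.07523686  0.00569486]
grasp in rest -0.011764245719178817 0.00026786487838052856 0.03481934239919864
```

Lip contact confirmed (4.7 N, not advancing). Release and retreat, then look.

Request:
move_arm --increments '[[[0,0,0.01,0.003,0,0,0],[0.5,0,0.01,0.003,0,0,0],[0.5,0,0.01,0.003,0,0,0],[0.5,0,0.01,0.003,0,0,0],[0.5,0,0.01,0.003,0,0,0],[0.5,0,0.01,0.003,0,0,0],[0.5,0,0.01,0.003,0,0,0],[0.5,0,0.01,0.003,0,0,0]]]'

```text
time: 38.0
tool_pos: [0.5195, 0.0642, 0.276]
ee_rot: [2.792, -0.001, 1.533]
wrist_force: [-0.1, 0.1, 0.5]
width: 0.0468
```

Request:
move_arm --increments '[[[0.5,0,0,-0.2,0,0,0],[0.5,0,0,-0.5,0,0,0],[0.5,0,0,-0.9,0,0,0],[1,0,0,-0.9,0,0,0],[1,0,0,-0.9,0,0,0],[1,0,0,-0.9,0,0,0]]]'

```text
time: 38.5
tool_pos: [0.4886, 0.0653, 0.3606]
ee_rot: [2.791, -0.001, 1.533]
wrist_force: [0.2, 0.0, -0.5]
width: 0.0636
```

```bash
python3 - <<'E'
from pl import *
from hb import *
im,d=snap('scene'); t,dt=snap('top'); hb(im,d,'scene')
cv2.imwrite('pics/p5.png',np.hstack([cv2.resize(im[180:260,290:370,::-1],(400,400),interpolation=cv2.INTER_CUBIC),cv2.resize(t[170:270,215:315,::-1],(400,400),interpolation=cv2.INTER_CUBIC)]))
fit('top',t,.046,.44,.362,.05,wht,'c1rib'); fit('scene',im,.01,.44,.362,.06,lambda H,S,V:((H>95)&(H<125)&(S>60))|(((H<15)&(S>60)&(V>80))),'c1 plate',25)
plan([(.4405,.3615,.32,1.571-.315)],1)
E
```

```text
scene bar: n 292 along x_loader med 0.6799 z med 0.1200 y range -0.071 0.236
c1rib top rect ctr 0.4383 0.3627 size 0.0156 0.0365 yaw(long) 1.236 | mom ctr 0.4395 0.3627 sd*sqrt12 [0.0124 0.0348] yaw 1.292
c1 plate scene rect ctr 0.4421 0.3615 size 0.0836 0.0570 yaw(long) -0.307 | mom ctr 0.4475 0.3645 sd*sqrt12 [0.0496 0.0871] yaw -0.488
at [0.4885 0.0652 0.3588] [ 2.7947e+00 -7.0000e-04  1.5325e+00] t 38.6 w 0.0719 F [-0.2  1.6 -0. ]
3 x [1, 0.981, -0.23, 0.055, 0.073, -0.01, 0.058]
3 x [1, 0.957, -0.312, 0.071, 0.073, -0.01, 0.058]
3 x [1, 0.926, -0.388, 0.096, 0.073, -0.011, 0.058]
  -> reached [0.4405 0.3615 0.32  ] [3.141 0.    1.256]
```

View pics/p5.png

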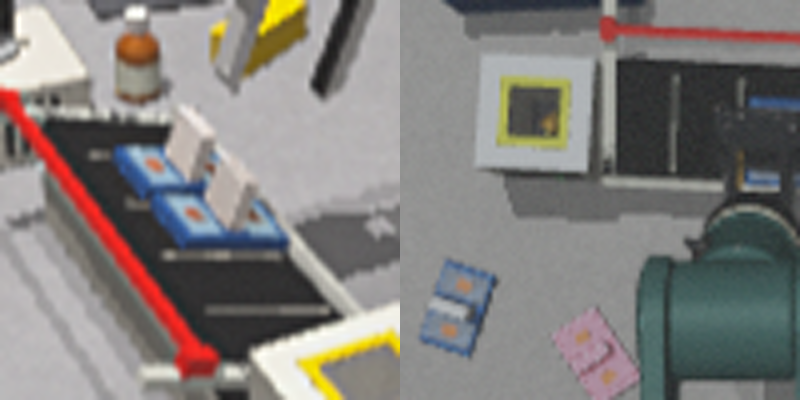

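Request:
move_arm --increments '[[[1,0.981,-0.23,0.04,0.073,-0.01,0.058],[1,0.981,-0.23,0.04,0.073,-0.01,0.058],[1,0.981,-0.23,0.04,0.073,-0.01,0.058]]]'

```text
time: 38.85
tool_pos: [0.4718, 0.1666, 0.3464]
ee_rot: [2.913, -0.012, 1.441]
wrist_force: [0.3, 0.4, 0.1]
width: 0.0916
```

Request:
move_arm --increments '[[[1,0.957,-0.312,0.071,0.073,-0.01,0.058],[1,0.957,-0.312,0.071,0.073,-0.01,0.058],[1,0.957,-0.312,0.071,0.073,-0.01,0.058]]]'

```text
time: 39.1
tool_pos: [0.4554, 0.2663, 0.333]
ee_rot: [3.028, -0.011, 1.351]
wrist_force: [0.8, 0.2, 0.1]
width: 0.0941
```

Request:
move_arm --increments '[[[1,0.926,-0.388,0.096,0.073,-0.011,0.058],[1,0.926,-0.388,0.096,0.073,-0.011,0.058],[1,0.926,-0.388,0.096,0.073,-0.011,0.058],[1,0.926,-0.388,0.096,0.073,-0.011,0.058],[1,0.926,-0.388,0.096,0.073,-0.011,0.058],[1,0.926,-0.388,0.096,0.073,-0.011,0.058]]]'

```text
time: 39.6
tool_pos: [0.4404, 0.3609, 0.3219]
ee_rot: [3.139, 0.001, 1.256]
wrist_force: [0.6, 0.5, -0.7]
width: 0.0937
```

```bash
python3 - <<'E'
from pl import *
from hb import *
im,d=snap('scene')
p,R,o=pose()
x0,y0=390,235
a=cv2.resize(im[y0:y0+80,x0:x0+80,::-1],(560,560),interpolation=cv2.INTER_CUBIC)
f=lambda q:tuple(int(v) for v in ((q-[x0,y0]+.5)*7-.5))
for q in proj('scene',[[.4405,.3615,.046]]): cv2.drawMarker(a,f(q),(255,0,255),0,10,1)
cv2.imwrite('pics/c1a.png',a)
fit('scene',im,.01,.44,.362,.06,lambda H,S,V:((H>95)&(H<125)&(S>60))|(((H<15)&(S>60)&(V>80))),'c1 plate',25)
plan([(.4405,.3615,.214,1.256)],1)
E
```

```text
c1 plate scene rect ctr 0.4421 0.3616 size 0.0835 0.0574 yaw(long) -0.303 | mom ctr 0.4477 0.3647 sd*sqrt12 [0.0499 0.0871] yaw -0.494
at [0.4406 0.3605 0.3225] [3.1382e+00 4.0000e-04 1.2552e+00] t 39.65 w 0.0942 F [ 0.  -0.6  0.1]
2 x [1, 0.005, -0.004, 0.543, 0.001, 0.0, -0.0]
2 x [1, 0.004, -0.003, 0.542, 0.001, 0.0, -0.001]
  -> reached [0.4405 0.3615 0.214 ] [3.141 0.    1.257]
```

View pics/c1a.png

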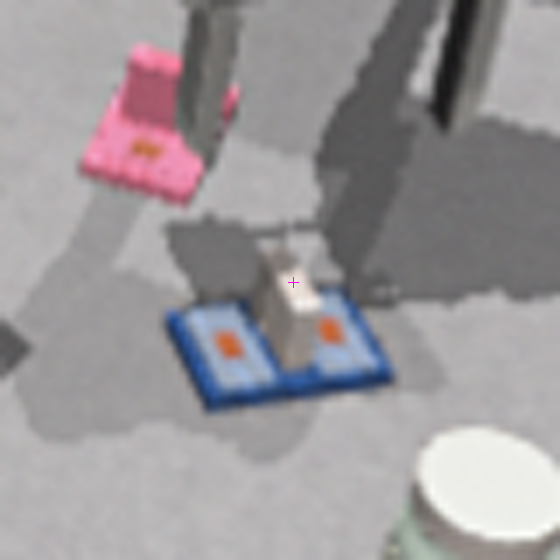

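Request:
move_arm --increments '[[[1,0.006,-0.004,0.35,0.001,0,0],[1,0.006,-0.004,0.6,0.001,0,0],[1,0.006,-0.004,0.6,0.001,0,0]]]'

```text
time: 39.9
tool_pos: [0.4392, 0.3597, 0.2575]
ee_rot: [-3.137, 0.008, 1.254]
wrist_force: [-0.4, -1.0, -0.5]
width: 0.0943
```

Request:
move_arm --increments '[[[1,0.003,-0.003,0.2,0,0,0],[1,0.003,-0.003,0.35,0,0,0],[1,0.003,-0.003,0.48,0,0,0],[1,0.003,-0.003,0.48,0,0,0],[0,0.003,-0.003,0.48,0,0,0],[0,0.003,-0.003,0.48,0,0,0],[0,0.003,-0.003,0.48,0,0,0],[0,0.003,-0.003,0.48,0,0,0]]]'

```text
time: 40.57
tool_pos: [0.4407, 0.3628, 0.2168]
ee_rot: [3.138, -0.003, 1.256]
wrist_force: [0.1, -0.5, -0.1]
width: 0.0706
```

Request:
move_arm --increments '[[[0,0,0,0,0,0,0],[0,0,0,0,0,0,0],[0,0,0,0,0,0,0],[0,0,0,0,0,0,0],[0,0,0,0,0,0,0],[0,0,0,0,0,0,0],[0,0,0,0,0,0,0],[0,0,0,0,0,0,0]]]'

```text
time: 41.23
tool_pos: [0.4402, 0.3627, 0.2151]
ee_rot: [3.139, -0.001, 1.256]
wrist_force: [0.0, 0.6, 0.5]
width: 0.0175
```

Request:
move_arm --increments '[[[0,0,0,0,0,0,0],[0,0,0,0,0,0,0],[0,0,0,0,0,0,0],[0,0,0,0,0,0,0]]]'

```text
time: 41.57
tool_pos: [0.4403, 0.3626, 0.2152]
ee_rot: [3.139, -0.001, 1.256]
wrist_force: [0.4, -1.2, 0.2]
width: 0.0119
```

```bash
python3 - <<'E'
from pl import *
plan([(.4405,.3615,.214,1.256)],0)
E
```

```text
at [0.4403 0.3626 0.2152] [ 3.1394e+00 -1.0000e-03  1.2565e+00] t 41.57 w 0.0119 F [ 0.4 -1.2  0.2]
1 x [0, -0.01, 0.006, 0.012, 0.001, -0.001, 0.0]
  -> reached [0.4405 0.3615 0.214 ] [3.141e+00 1.000e-03 1.256e+00]
```

Request:
move_arm --increments '[[[0,0,0,-0.2,0,0,0],[0,0,0,-0.5,0,0,0],[0,0,0,-1,0,0,0],[0,0,0,-1,0,0,0],[0,0,0,-1,0,0,0],[0,0,0,-1,0,0,0]]]'

```text
time: 42.07
tool_pos: [0.4399, 0.3626, 0.315]
ee_rot: [3.139, -0.001, 1.256]
wrist_force: [-0.3, 0.7, -1.7]
width: 0.0121
```

```bash
python3 - <<'E'
from pl import *
plan([(.455,.15,.33,1.5),place(.06,.003,.06,.0352),place(.06,.003,.002,.0352)],0)
E
```

```text
at [0.4399 0.3626 0.315 ] [ 3.1392e+00 -1.5000e-03  1.2565e+00] t 42.07 w 0.0121 F [-0.3  0.7 -1.7]
3 x [0, -0.987, 0.401, -0.076, 0.001, -0.0, -0.078]
2 x [0, -0.515, 0.138, -0.038, 0.0, -0.0, -0.039]
2 x [0, -0.522, 0.107, -0.038, 0.001, -0.001, -0.038]
  -> reached [0.455 0.15  0.33 ] [-3.141  0.     1.5  ]
3 x [0, -0.218, 0.512, -0.054, -0.223, 0.004, -0.021]
  -> reached [0.5046 0.1246 0.3354] [ 2.792 -0.     1.533]
2 x [0, 0.0, -0.0, 0.58, -0.0, -0.0, 0.0]
  -> reached [0.5244 0.1239 0.2809] [ 2.792 -0.     1.533]
```

Request:
move_arm --increments '[[[0,-0.987,0.401,-0.076,0.001,0,-0.078],[0,-0.987,0.401,-0.076,0.001,0,-0.078],[0,-0.987,0.401,-0.076,0.001,0,-0.078]]]'

```text
time: 42.32
tool_pos: [0.4468, 0.2539, 0.3192]
ee_rot: [-3.138, 0.004, 1.379]
wrist_force: [-0.2, 0.1, -1.2]
width: 0.0117
```

Request:
move_arm --increments '[[[0,-0.515,0.138,-0.038,0,0,-0.039],[0,-0.515,0.138,-0.038,0,0,-0.039]]]'

```text
time: 42.48
tool_pos: [0.4508, 0.1994, 0.3235]
ee_rot: [-3.138, 0.004, 1.439]
wrist_force: [0.4, -0.1, -0.8]
width: 0.012
```

Request:
move_arm --increments '[[[0,-0.522,0.107,-0.038,0.001,0,-0.039],[0,-0.522,0.107,-0.038,0.001,0,-0.039],[0,-0.522,0.107,-0.038,0.001,0,-0.039]]]'

```text
time: 42.73
tool_pos: [0.455, 0.1479, 0.3282]
ee_rot: [-3.137, 0.001, 1.496]
wrist_force: [0.2, 0.1, -1.1]
width: 0.012
```

Request:
move_arm --increments '[[[0,-0.1,0.2,-0.054,-0.08,0.002,-0.01],[0,-0.218,0.512,-0.054,-0.223,0.004,-0.021],[0,-0.218,0.512,-0.054,-0.223,0.004,-0.021],[0,-0.218,0.512,-0.054,-0.223,0.004,-0.021],[0,-0.218,0.512,-0.054,-0.223,0.004,-0.021],[0,-0.218,0.512,-0.054,-0.223,0.004,-0.021],[0,-0.218,0.512,-0.054,-0.223,0.004,-0.021]]]'

```text
time: 43.32
tool_pos: [0.5044, 0.1256, 0.3349]
ee_rot: [2.795, -0.002, 1.536]
wrist_force: [-0.4, 0.6, -0.9]
width: 0.0117
```

```bash
python3 - <<'E'
from pl import *
p,R,o=pose(); F=np.array(o['wrist_force']); g=p+R.apply([0,0,.18])-rm; print('grasp in rest',g@ex,g@ey,g@n,'F',F@ex,F@ey,F@n)
plan([place(.06,.003,.003,.0352)],0)
E
```

```text
grasp in rest -0.00993677277109055 0.06137779053953133 0.09478376102633217 F -0.6754515502124068 0.5530131809245614 -0.7151388642667639
at [0.5044 0.1256 0.3349] [ 2.7950e+00 -1.7000e-03  1.5358e+00] t 43.32 w 0.0117 F [-0.4  0.6 -0.9]
2 x [0, -0.011, 0.005, 0.566, -0.002, -0.002, 0.001]
  -> reached [0.5241 0.1239 0.2819] [2.792e+00 1.000e-03 1.533e+00]
```

Request:
move_arm --increments '[[[0,-0.011,0.008,0.2,0,-0.001,0.001],[0,-0.011,0.008,0.4,0,-0.001,0.001],[0,-0.011,0.008,0.5,0,-0.001,0.001],[0,-0.011,0.008,0.565,0,-0.001,0.001],[0,-0.011,0.008,0.565,0,-0.001,0.001],[0,-0.011,0.008,0.565,0,-0.001,0.001]]]'

```text
time: 43.82
tool_pos: [0.5248, 0.1232, 0.2829]
ee_rot: [2.792, -0.0, 1.533]
wrist_force: [-0.4, 0.3, -1.4]
width: 0.0117
```

```bash
python3 - <<'E'
from pl import *
p,R,o=pose(); F=np.array(o['wrist_force']); g=p+R.apply([0,0,.18])-rm; print('grasp in rest',g@ex,g@ey,g@n,'F',F@ex,F@ey,F@n)
plan([place(.06,.0015,.000,.0352)],0)
E
```

```text
grasp in rest -0.008070202219884982 0.05936288885695297 0.03886967703469107 F -0.8738664460770745 0.29206405926493223 -1.1327191223428572
at [0.5248 0.1232 0.2829] [ 2.7925e+00 -5.0000e-04  1.5330e+00] t 43.82 w 0.0117 F [-0.4  0.3 -1.4]
1 x [0, 0.007, -0.026, 0.037, -0.001, -0.0, 0.0]
  -> reached [0.5237 0.1239 0.2785] [ 2.791 -0.     1.533]
```

Down to the surface, then slide 4 mm to the lip.

Request:
move_arm --increments '[[[0,0,-0.01,0.015,0,0,0],[0,0,-0.02,0.03,0,0,0],[0,0,-0.02,0.038,0,0,0],[0,0,-0.02,0.038,0,0,0],[0,0,-0.03,0.038,0,0,0],[0,0,-0.04,0.038,0,0,0],[0,0,-0.04,0.038,0,0,0]]]'

```text
time: 44.4
tool_pos: [0.5224, 0.1231, 0.2783]
ee_rot: [2.79, -0.0, 1.533]
wrist_force: [1.4, -0.4, -0.3]
width: 0.0119
```

```bash
python3 - <<'E'
from pl import *
p,R,o=pose(); F=np.array(o['wrist_force']); g=p+R.apply([0,0,.18])-rm; print('grasp in rest',g@ex,g@ey,g@n,'F',F@ex,F@ey,F@n)
E
```

```text
grasp in rest -0.011515472236964391 0.05916574090008101 0.03540319028166053 F 1.2813706024988374 -0.37738986707418076 -0.7524430532315196
```

Request:
move_arm --increments '[[[0,0,-0.01,0.004,0,0,0],[0,0,-0.016,0.006,0,0,0],[0,0,-0.016,0.006,0,0,0]]]'

```text
time: 44.65
tool_pos: [0.5218, 0.1231, 0.2781]
ee_rot: [2.788, -0.001, 1.533]
wrist_force: [3.6, 0.9, 1.9]
width: 0.0117
```

```bash
python3 - <<'E'
from pl import *
p,R,o=pose(); F=np.array(o['wrist_force']); g=p+R.apply([0,0,.18])-rm; print('grasp in rest',g@ex,g@ey,g@n,'F',F@ex,F@ey,F@n)
E
```

```text
grasp in rest -0.011653902602954734 0.05916175939821475 0.03544825957828374 F 4.020682967944746 1.0623814891861332 0.5210037927526296
```

Request:
move_arm --increments '[[[0,0,0.008,0.002,0,0,0],[0.5,0,0.008,0.002,0,0,0],[0.5,0,0.008,0.002,0,0,0],[0.5,0,0.008,0.002,0,0,0],[0.5,0,0.008,0.002,0,0,0],[0.5,0,0.008,0.002,0,0,0],[0.5,0,0.008,0.002,0,0,0],[0.5,0,0.008,0.002,0,0,0]]]'

```text
time: 45.32
tool_pos: [0.5217, 0.1231, 0.2767]
ee_rot: [2.792, -0.0, 1.533]
wrist_force: [-0.5, -0.6, 0.2]
width: 0.0466
```

Request:
move_arm --increments '[[[0.5,0,0,-0.2,0,0,0],[0.5,0,0,-0.5,0,0,0],[0.5,0,0,-0.9,0,0,0],[0.5,0,0,-0.9,0,0,0],[0.5,0,0,-0.9,0,0,0]]]'

```text
time: 45.73
tool_pos: [0.4912, 0.1244, 0.3651]
ee_rot: [2.785, -0.002, 1.533]
wrist_force: [-0.7, 0.6, -0.4]
width: 0.047
```

Request:
move_arm --increments '[[[0.5,0,-0.4,-0.9,0.15,0,0],[0.5,0,-0.4,-0.9,0.222,0,0],[0.5,0,-0.4,-0.9,0.222,0,0],[0.5,0,-0.4,-0.9,0.222,0,0],[0.5,0,-0.4,-0.9,0.222,0,0]]]'

```text
time: 46.15
tool_pos: [0.4232, 0.1268, 0.4317]
ee_rot: [3.139, -0.0, 1.533]
wrist_force: [0.1, -0.5, -0.1]
width: 0.0473
```

```bash
python3 - <<'E'
from pl import *
from hb import *
p,R,o=pose(); print(p,o['ee_rot'])
im,d=snap('scene','fs.png'); t,dt=snap('top','ft.png'); hb(im,d,'scene'); hb(t,dt,'top')
cv2.imwrite('pics/p6.png',np.hstack([cv2.resize(im[180:270,290:380,::-1],(400,400),interpolation=cv2.INTER_CUBIC),cv2.resize(t[165:275,220:330,::-1],(400,400),interpolation=cv2.INTER_CUBIC)]))
blk2=lambda H,S,V:(V<75)
fit('top',t,.101,.63,-.225,.04,blk2,'start'); fit('scene',im,.101,.63,-.225,.04,blk2,'start')
cv2.imwrite('pics/st_s.png',np.hstack([cv2.resize(im[160:220,260:320,::-1],(400,400),interpolation=cv2.INTER_CUBIC),cv2.resize(t[165:225,360:420,::-1],(400,400),interpolation=cv2.INTER_CUBIC)]))
E
```

```text
[0.42321133 0.12678449 0.4316811 ] [ 3.13881671e+00 -3.34471865e-04  1.53272429e+00]
scene bar: n 289 along x_loader med 0.6795 z med 0.1201 y range -0.071 0.236
top bar: n 182 along x_loader med 0.6779 z med 0.1216 y range -0.067 0.236
start top rect ctr 0.6321 -0.2189 size 0.0364 0.0099 yaw(long) -0.109 | mom ctr 0.6316 -0.2189 sd*sqrt12 [0.0089 0.0352] yaw -0.119
start scene rect ctr 0.6319 -0.2216 size 0.0339 0.0663 yaw(long) 1.206 | mom ctr 0.6322 -0.2215 sd*sqrt12 [0.0318 0.0591] yaw 1.087
```

View pics/p6.png

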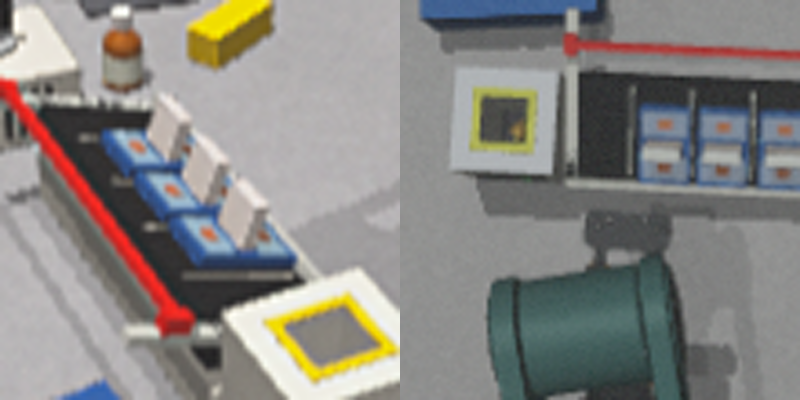

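View pics/st_s.png

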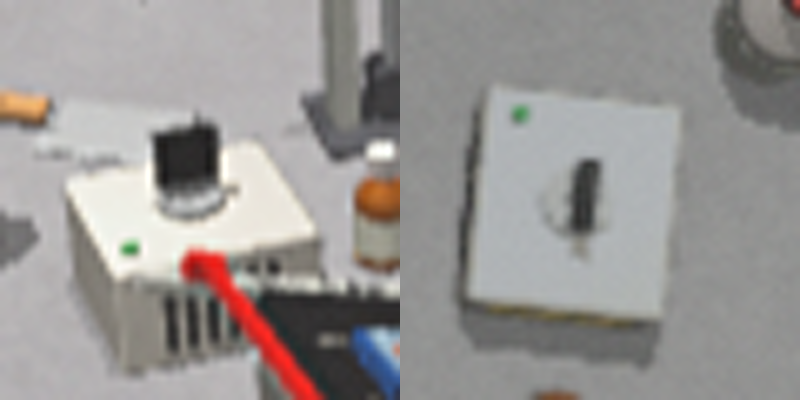

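All three carriers lie flat in adjacent seats against the lip (left crop ~(135,150), (170,190), (215,235)), and the transport bar is still drawn clear. Next is the start key, the black bow at (585,195) in the right crop.

```bash
python3 - <<'E'
from pl import *
from hb import *
t=cv2.imread('pics/ft.png')[...,::-1].copy(); im=cv2.imread('pics/fs.png')[...,::-1].copy()
fit('top',t,.118,.63,-.225,.04,lambda H,S,V:V<75,'start top'); 
fit('top',t,.118,.63,-.225,.04,lambda H,S,V:V<100,'start top');fit('top',t,.07,.63,-.225,.09,wht,'supply')
z=np.load('last_top.npz'); C=cloud('top',z['d']); u=proj('top',[[.632,-.222,.118]])[0]; print(u); a,b=int(round(u[1])),int(round(u[0]))
print((C[a-7:a+8,b-4:b+5,2]*1000).astype(int))
plan([(.54,-.06,.44,2.28),(.631,-.2225,.40,3.03),(.631,-.2225,.32,3.03)],.6)
E
```

```text
start top top rect ctr 0.6300 -0.2164 size 0.0363 0.0098 yaw(long) -0.109 | mom ctr 0.6296 -0.2164 sd*sqrt12 [0.0088 0.0351] yaw -0.120
start top top rect ctr 0.6296 -0.2161 size 0.0392 0.0126 yaw(long) -0.107 | mom ctr 0.6294 -0.2164 sd*sqrt12 [0.0114 0.0375] yaw -0.130
supply top rect ctr 0.6337 -0.2204 size 0.1198 0.1097 yaw(long) -0.099 | mom ctr 0.6331 -0.2195 sd*sqrt12 [0.1109 0.1209] yaw -0.134
[388.6977146  193.39107421]
[[ 69  77  74  71  65  68  71  65  78]
 [ 67  68  67  64  77  61  68  69  72]
 [ 68  75  71  72  65  68  71  72  69]
 [ 63  69 118 118 124  68  65  71  72]
 [ 70  76 121 120 122  75  73  69  66]
 [ 77  78 124 120 117  71  72  67  75]
 [ 74  91 120 122  80  70  69  71  72]
 [ 74  90 118 116  76  79  68  77  70]
 [ 76  91 117 123  76  74  74  67  68]
 [ 79  99 117 113  79  75  66  66  71]
 [ 79  99 119 119  79  78  70  68  71]
 [ 75 103 120 119  80  76  65  71  66]
 [ 80 102 117 112  77  76  69  72  75]
 [ 81  92 103  71  75  64  72  72  69]
 [ 76  79  79  72  70  70  73  65  68]]
at [0.4231 0.1267 0.4299] [-3.1408e+00  5.0000e-04  1.5326e+00] t 46.25 w 0.0471 F [ 0.2 -0.   0. ]
3 x [0.6, -0.911, 0.619, -0.05, -0.0, 0.0, -0.238]
2 x [0.6, -0.537, 0.122, -0.025, -0.0, -0.0, -0.119]
2 x [0.6, -0.55, 0.021, -0.026, -0.001, -0.0, -0.119]
  -> reached [ 0.54 -0.06  0.44] [ 3.141 -0.     2.28 ]
3 x [0.6, -0.913, -0.184, 0.2, 0.0, 0.0, -0.239]
3 x [0.6, -0.782, -0.507, 0.2, 0.0, 0.0, -0.238]
  -> reached [ 0.631  -0.2226  0.4   ] [3.141 0.    3.03 ]
2 x [0.6, 0.001, 0.0, 0.8, 0.0, 0.0, -0.0]
  -> reached [ 0.631  -0.2225  0.32  ] [3.141 0.    3.03 ]
```

Request:
move_arm --increments '[[[0.6,-0.911,0.619,-0.05,0,0,-0.238],[0.6,-0.911,0.619,-0.05,0,0,-0.238],[0.6,-0.911,0.619,-0.05,0,0,-0.238],[0.6,-0.911,0.619,-0.05,0,0,-0.238]]]'

```text
time: 46.58
tool_pos: [0.4836, 0.0293, 0.4341]
ee_rot: [-3.139, 0.002, 1.906]
wrist_force: [-0.6, -0.1, 0.0]
width: 0.0566
```

Request:
move_arm --increments '[[[0.6,-0.537,0.122,-0.025,0,0,-0.119],[0.6,-0.537,0.122,-0.025,0,0,-0.119]]]'

```text
time: 46.75
tool_pos: [0.5119, -0.0159, 0.4368]
ee_rot: [-3.14, 0.0, 2.097]
wrist_force: [0.3, -0.0, -0.6]
width: 0.0563
```

Request:
move_arm --increments '[[[0.6,-0.55,0.021,-0.026,0,0,-0.119],[0.6,-0.55,0.021,-0.026,0,0,-0.119]]]'

```text
time: 46.92
tool_pos: [0.5415, -0.0633, 0.4391]
ee_rot: [-3.139, -0.0, 2.283]
wrist_force: [-0.7, 1.4, -0.3]
width: 0.0567
```

Request:
move_arm --increments '[[[0.6,-0.913,-0.184,0.2,0,0,-0.239],[0.6,-0.913,-0.184,0.2,0,0,-0.239],[0.6,-0.913,-0.184,0.2,0,0,-0.239]]]'

```text
time: 47.17
tool_pos: [0.5869, -0.1457, 0.4165]
ee_rot: [-3.139, -0.004, 2.658]
wrist_force: [-0.8, 0.6, -0.7]
width: 0.0563
```

Request:
move_arm --increments '[[[0.6,-0.782,-0.507,0.2,0,0,-0.238],[0.6,-0.782,-0.507,0.2,0,0,-0.238],[0.6,-0.782,-0.507,0.2,0,0,-0.238],[0.6,-0.782,-0.507,0.2,0,0,-0.238],[0.6,-0.782,-0.507,0.2,0,0,-0.238],[0.6,-0.782,-0.507,0.2,0,0,-0.238]]]'

```text
time: 47.67
tool_pos: [0.6306, -0.2218, 0.4014]
ee_rot: [3.14, -0.001, 3.028]
wrist_force: [-0.4, 0.3, 0.5]
width: 0.0568
```

```bash
python3 - <<'E'
from pl import *
from hb import *
plan([(.630,-.2178,.32,3.027),(.630,-.2178,.284,3.027)],.6)
im,d=snap('scene'); p,R,o=pose()
x0,y0=255,130
a=cv2.resize(im[y0:y0+80,x0:x0+80,::-1],(560,560),interpolation=cv2.INTER_CUBIC)
f=lambda q:tuple(int(v) for v in ((q-[x0,y0]+.5)*7-.5))
for q in proj('scene',[[.630,-.2178,.118],[.63,-.2178,.101]]): cv2.drawMarker(a,f(q),(255,0,255),0,10,1)
cv2.imwrite('pics/sk.png',a)
E
```

```text
at [ 0.6306 -0.2218  0.4014] [ 3.1403e+00 -5.0000e-04  3.0277e+00] t 47.67 w 0.0568 F [-0.4  0.3  0.5]
2 x [0.6, 0.01, 0.038, 0.814, 0.001, -0.0, 0.0]
  -> reached [ 0.63   -0.2178  0.32  ] [-3.141e+00 -1.000e-03  3.028e+00]
1 x [0.6, -0.001, 0.0, 0.36, -0.0, -0.0, 0.0]
  -> reached [ 0.63   -0.2178  0.284 ] [-3.141e+00 -1.000e-03  3.028e+00]
```

View pics/sk.png

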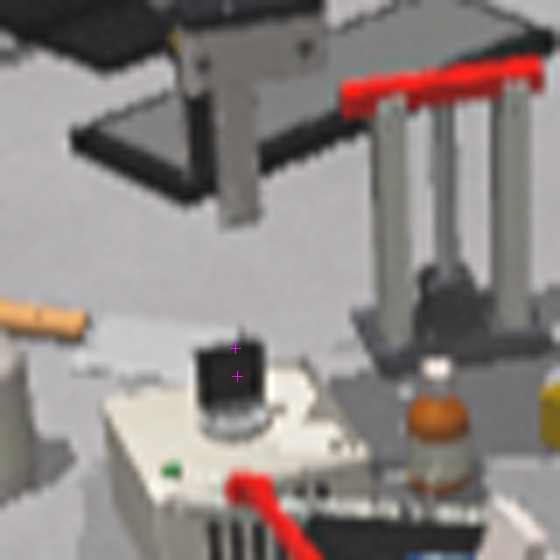

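Request:
move_arm --increments '[[[0.6,0.01,0.038,0.3,0,0,0],[0.6,0.01,0.038,0.6,0,0,0],[0.6,0.01,0.038,0.814,0,0,0],[0.6,0.01,0.038,0.814,0,0,0],[0.6,0.01,0.038,0.814,0,0,0]]]'

```text
time: 48.13
tool_pos: [0.6297, -0.2172, 0.3206]
ee_rot: [3.14, -0.001, 3.03]
wrist_force: [0.5, -0.3, -0.2]
width: 0.0564
```

Request:
move_arm --increments '[[[0.6,0,0,0.15,0,0,0],[0.6,0,0,0.3,0,0,0],[0.6,0,0,0.35,0,0,0],[0.6,0,0,0.35,0,0,0]]]'

```text
time: 48.47
tool_pos: [0.6302, -0.2181, 0.2868]
ee_rot: [3.141, 0.001, 3.03]
wrist_force: [0.0, -1.4, -0.4]
width: 0.0564
```

```bash
python3 - <<'E'
from pl import *
plan([(.630,-.2178,.284,3.027)],.6)
E
```

```text
at [ 0.6302 -0.2181  0.2868] [3.1413e+00 1.4000e-03 3.0296e+00] t 48.47 w 0.0564 F [ 0.  -1.4 -0.4]
1 x [0.6, 0.002, 0.003, 0.028, 0.0, 0.001, 0.002]
  -> reached [ 0.63   -0.2178  0.284 ] [ 3.141 -0.     3.026]
```

Request:
move_arm --increments '[[[0,0,0,0.02,0,0,0],[0,0,0,0.02,0,0,0],[0,0,0,0.02,0,0,0],[0,0,0,0.02,0,0,0],[0,0,0,0.02,0,0,0],[0,0,0,0.02,0,0,0],[0,0,0,0.02,0,0,0],[0,0,0,0.02,0,0,0]]]'

```text
time: 49.13
tool_pos: [0.63, -0.2201, 0.2843]
ee_rot: [-3.138, 0.001, 3.028]
wrist_force: [-0.1, -5.3, -0.5]
width: 0.0097
```

```bash
python3 - <<'E'
from pl import *
p,R,o=pose(); print(p,o['ee_rot'],o['wrist_force'],o['wrist_torque'],o['width'],o['joint_positions'])
E
```

```text
[ 0.62995787 -0.22005144  0.28432104] [-3.13753893e+00  1.46182742e-03  3.02837384e+00] [-0.10900763 -5.28212536 -0.52547805] [-0.85265994 -0.06600385  0.01658069] 0.009672749007543703 [-0.42020506  0.39303384  1.24003751 -0.00342968  1.50590322 -1.87756168]
```

Request:
move_arm --increments '[[[0,0,-0.015,0,0,0,0],[0,0,-0.028,0,0,0,0],[0,0,-0.028,0,0,0,0]]]'

```text
time: 49.38
tool_pos: [0.6299, -0.2212, 0.2843]
ee_rot: [3.14, 0.001, 3.029]
wrist_force: [-0.8, 0.5, 1.3]
width: 0.0097
```

Request:
move_arm --increments '[[[0,0,0,0,0,0,0.06],[0,0,0,0,0,0,0.12],[0,0,0,0,0,0,0.18],[0,0,0,0,0,0,0.24],[0,0,0,0,0,0,0.3],[0,0,0,0,0,0,0.36],[0,0,0,0,0,0,0.42],[0,0,0,0,0,0,0.42]]]'

```text
time: 50.05
tool_pos: [0.6304, -0.22, 0.2843]
ee_rot: [3.138, -0.0, 2.37]
wrist_force: [1.8, 3.4, 1.4]
width: 0.0097
```

```bash
python3 - <<'E'
from pl import *
p,R,o=pose(); print(p,o['ee_rot'],o['wrist_force'],o['wrist_torque'],o['width'],o['joint_positions'][5])
E
```

```text
[ 0.63037708 -0.22000406  0.28431163] [ 3.13783565e+00 -1.04352952e-04  2.36982541e+00] [1.81296154 3.41631471 1.35391611] [ 0.61623456 -0.39678246  0.12584746] 0.009655290107414682 -1.2207254609190854
```

Request:
move_arm --increments '[[[0,0,0,0,0,0,0.06],[0,0,0,0,0,0,0.12],[0,0,0,0,0,0,0.18],[0,0,0,0,0,0,0.24],[0,0,0,0,0,0,0.28],[0,0,0,0,0,0,0.31],[0,0,0,0,0,0,0.34],[0,0,0,0,0,0,0.34]]]'

```text
time: 50.72
tool_pos: [0.631, -0.2196, 0.2843]
ee_rot: [3.136, -0.002, 1.84]
wrist_force: [4.3, 4.7, 0.2]
width: 0.0108
```

```bash
python3 - <<'E'
from pl import *
from hb import *
p,R,o=pose(); print(p,o['ee_rot'],o['wrist_force'],o['wrist_torque'],o['width'],o['joint_positions'][5])
im,d=snap('scene')
x0,y0=255,130
cv2.imwrite('pics/sk2.png',cv2.resize(im[y0:y0+80,x0:x0+80,::-1],(560,560),interpolation=cv2.INTER_CUBIC))
E
```

```text
[ 0.63098438 -0.21961824  0.28433549] [ 3.1360845e+00 -1.8445571e-03  1.8399996e+00] [4.25630359 4.7484589  0.18041025] [ 0.60849301 -0.81254244  0.53907657] 0.010799630776552365 -0.6903923175652591
```

View pics/sk2.png

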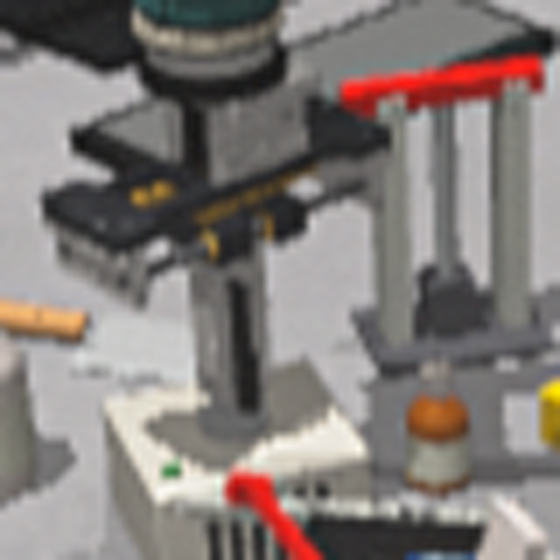

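The torque jumped to 0.54 N·m, well above the spring's 0.22, so the key is at its stop. I'll hold it there for about 1.5 s.

Request:
move_arm --increments '[[[0,0,0,0,0,0,0],[0,0,0,0,0,0,0],[0,0,0,0,0,0,0],[0,0,0,0,0,0,0],[0,0,0,0,0,0,0],[0,0,0,0,0,0,0],[0,0,0,0,0,0,0],[0,0,0,0,0,0,0]]]'

```text
time: 51.43
tool_pos: [0.631, -0.2196, 0.2843]
ee_rot: [3.136, -0.002, 1.842]
wrist_force: [4.1, 4.1, 0.2]
width: 0.0107
```

Request:
move_arm --increments '[[[0,0,0,0,0,0,0],[0,0,0,0,0,0,0],[0,0,0,0,0,0,0],[0,0,0,0,0,0,0],[0,0,0,0,0,0,0],[0,0,0,0,0,0,0],[0,0,0,0,0,0,0],[0,0,0,0,0,0,0]]]'

```text
time: 52.1
tool_pos: [0.631, -0.2196, 0.2844]
ee_rot: [3.136, -0.002, 1.842]
wrist_force: [3.6, 3.4, 1.0]
width: 0.0108
```

```bash
python3 - <<'E'
from pl import *
p,R,o=pose(); print(p,o['ee_rot'],o['wrist_force'],o['wrist_torque'],o['width'],o['time'])
E
```

```text
[ 0.63099833 -0.21962424  0.28436017] [ 3.13605358e+00 -1.75689299e-03  1.84153491e+00] [3.57392908 3.37180122 0.9959254 ] [ 0.62934642 -0.83874706  0.56085528] 0.010755936995220265 52.1
```

Request:
move_arm --increments '[[[0.3,0,0,0,0,0,0],[0.6,0,0,0,0,0,0],[0.8,0,0,0,0,0,0],[0.8,0,0,0,0,0,0],[0.8,0,0,0,0,0,0],[0.8,0,0,0,0,0,0],[0.8,0,0,0,0,0,0],[0.8,0,0,0,0,0,0]]]'

```text
time: 52.77
tool_pos: [0.6297, -0.2223, 0.2841]
ee_rot: [3.141, 0.002, 1.835]
wrist_force: [0.2, -0.2, -0.5]
width: 0.0606
```

Request:
move_arm --increments '[[[0.8,0,0,0,0,0,0],[0.8,0,0,0,0,0,0],[0.8,0,0,-0.2,0,0,0],[0.8,0,0,-0.6,0,0,0],[0.8,0,0,-1,0,0,0],[0.8,0,0,-1,0,0,0],[0.8,0,0,-1,0,0,0],[0.8,0,0,-1,0,0,0]]]'

```text
time: 53.43
tool_pos: [0.6296, -0.2215, 0.3841]
ee_rot: [3.14, 0.0, 1.835]
wrist_force: [-0.7, 0.8, -0.8]
width: 0.0751
```

```bash
python3 - <<'E'
from pl import *
p,R,o=pose(); print(p,o['ee_rot'],o['wrist_force'],o['time'])
plan([(.42,.0,.45,1.571)],.8)
E
```

```text
[ 0.62964729 -0.22145212  0.38410862] [3.14025323e+00 4.61489757e-04 1.83545300e+00] [-0.66425663  0.76544775 -0.83370271] 53.4333
at [ 0.6296 -0.2215  0.3841] [3.1403e+00 5.0000e-04 1.8355e+00] t 53.43 w 0.0751 F [-0.7  0.8 -0.8]
3 x [0.8, 0.895, -0.481, -0.221, 0.0, 0.0, 0.056]
3 x [0.8, 0.85, -0.558, -0.221, 0.0, 0.0, 0.056]
3 x [0.8, 0.797, -0.63, -0.22, 0.001, 0.0, 0.056]
  -> reached [0.42 0.   0.45] [-3.141  0.     1.572]
```

Request:
move_arm --increments '[[[0.8,0.6,-0.48,-0.4,0,0,0.056],[0.8,0.895,-0.481,-0.4,0,0,0.056],[0.8,0.895,-0.481,-0.4,0,0,0.056]]]'

```text
time: 53.68
tool_pos: [0.5587, -0.1465, 0.4217]
ee_rot: [-3.138, -0.004, 1.747]
wrist_force: [0.4, -0.2, 1.1]
width: 0.0752
```

Request:
move_arm --increments '[[[0.8,0.85,-0.558,-0.2,0,0,0.056],[0.8,0.85,-0.558,-0.2,0,0,0.056],[0.8,0.85,-0.558,-0.2,0,0,0.056]]]'

```text
time: 53.93
tool_pos: [0.4875, -0.0714, 0.443]
ee_rot: [-3.14, -0.002, 1.661]
wrist_force: [-0.4, -0.3, 0.2]
width: 0.075
```

Request:
move_arm --increments '[[[0.8,0.5,-0.9,-0.2,0,0,0.056],[0.8,0.5,-0.9,-0.2,0,0,0.056],[0.8,0.5,-0.9,-0.2,0,0,0.056],[0.8,0.5,-0.9,-0.2,0,0,0.056],[0.8,0.5,-0.9,-0.2,0,0,0.056],[0.8,0.5,-0.9,-0.2,0,0,0.056]]]'

```text
time: 54.43
tool_pos: [0.3964, -0.0322, 0.4623]
ee_rot: [-3.14, -0.001, 1.572]
wrist_force: [-0.1, -0.5, 0.2]
width: 0.0754
```

```bash
python3 - <<'E'
from pl import *
from hb import *
p,R,o=pose(); print(p,o['time'])
im,d=snap('scene','end_s.png'); t,dt=snap('top','end_t.png'); hb(im,d,'scene'); hb(t,dt,'top')
fit('top',t,.118,.63,-.22,.04,lambda H,S,V:V<75,'start')
fit('top',t,.177,.432,-.356,.09,red,'keybar')
cv2.imwrite('pics/e1.png',cv2.resize(im[130:280,260:430,::-1],(680,600),interpolation=cv2.INTER_CUBIC))
cv2.imwrite('pics/e2.png',cv2.resize(t[150:280,180:460,::-1],(784,364),interpolation=cv2.INTER_CUBIC))
# carrier vs rest in rest plane from depth
for n,I,D in(('scene',im,d),('top',t,dt)):
    C=cloud(n,D); g=(C-rm); U,Vv,N=g@ex,g@ey,g@n_ if False else g@np.array(globals()['n_']) if 'n_' in globals() else None, None, None
    break
E
python3 - <<'E'
from hb import *
import pl
z=np.load('last_top.npz'); I,D=z['im'],z['d']
us=np.arange(.07,-.0701,-.0005); vs=np.arange(.12,-.1201,-.0005)
U,V=np.meshgrid(us,vs,indexing='ij')
W=pl.rm+U[...,None]*pl.ex+V[...,None]*pl.ey+.010*pl.n
q=proj('top',W).reshape(*U.shape,2).astype(np.float32)
r=cv2.remap(I,q[...,0],q[...,1],cv2.INTER_CUBIC); H,S,Vv=hsvm(r)
m=((H>95)&(H<125)&(S>60)).astype(np.uint8)
m=cv2.morphologyEx(m,cv2.MORPH_CLOSE,np.ones((35,9)));m=cv2.morphologyEx(m,cv2.MORPH_OPEN,np.ones((9,9)))
nl,lab,st,ce=cv2.connectedComponentsWithStats(m)
for i in range(1,nl):
    if st[i,4]<1500: continue
    x,y,w,h,_=st[i]; print('v %.1f..%.1f u %.1f..%.1f mm'%(vs[x+w-1]*1e3,vs[x]*1e3,us[y+h-1]*1e3,us[y]*1e3), cv2.minAreaRect(cv2.findContours((lab==i).astype(np.uint8),0,2)[0][0])[2])
C=cloud('top',D); g=C-pl.rm; u,v,n=g@pl.ex,g@pl.ey,g@pl.n
for c in(-.06,0,.06):
    for s,(a,b) in{'up':(.008,.024),'low':(-.046,-.03)}.items():
        k=(abs(v-c)<.018)&(u>a)&(u<b)&(n>-.005)&(n<.03); print(c,s,'height above rest mm',(np.median(n[k])*1e3).round(1),k.sum())
E
```

```text
[ 0.39639734 -0.03220943  0.46227595] 54.4333
scene bar: n 290 along x_loader med 0.6796 z med 0.1203 y range -0.069 0.235
top bar: n 185 along x_loader med 0.6779 z med 0.1211 y range -0.067 0.236
start top rect ctr 0.6300 -0.2164 size 0.0362 0.0101 yaw(long) -0.096 | mom ctr 0.6296 -0.2165 sd*sqrt12 [0.009  0.0351] yaw -0.109
keybar top rect ctr 0.4365 -0.3540 size 0.1181 0.0176 yaw(long) -0.201 | mom ctr 0.4361 -0.3540 sd*sqrt12 [0.0158 0.1159] yaw -0.205
v -26.5..85.0 u -51.0..32.0 mm 90.0
v -86.0..-33.5 u -51.0..31.5 mm 90.0
-0.06 up height above rest mm 11.1 44
-0.06 low height above rest mm 11.9 43
0 up height above rest mm 11.7 46
0 low height above rest mm 11.7 43
0.06 up height above rest mm 10.8 48
0.06 low height above rest mm 12.9 45Traceback (most recent call last):
  File "<stdin>", line 11, in <module>
ValueError: too many values to unpack (expected 3)
```

View pics/e1.png

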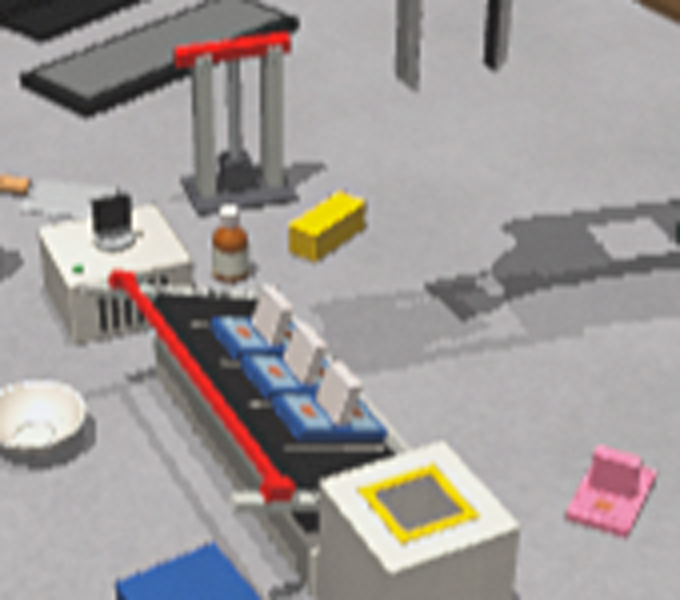

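View pics/e2.png

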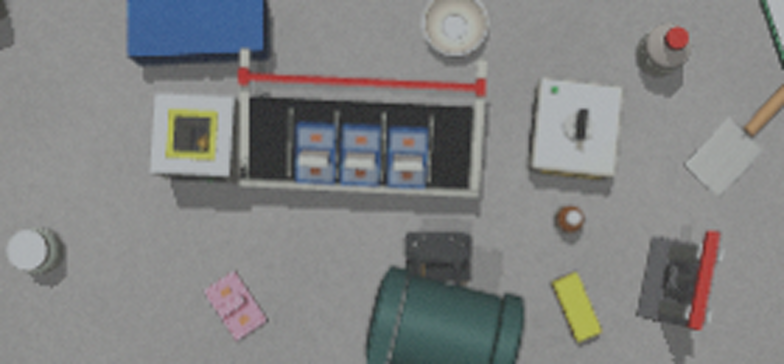

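Everything looks right. One check before handing in: averaged depth for carrier flatness, and the key bar's level at both ends.

```bash
python3 - <<'E'
from hb import *
import pl
acc={'scene':[],'top':[]}
for i in range(6):
    for c in acc: acc[c].append(robot.snapshot(c)[1])
for c in acc:
    D=np.mean(acc[c],0); C=cloud(c,D); g=C-pl.rm; u,v,n=g@pl.ex,g@pl.ey,g@pl.n
    for y in(-.06,0,.06):
        r=[]
        for a,b in((.008,.024),(-.046,-.030)):
            k=(abs(v-y)<.018)&(u>a)&(u<b)&(n>-.005)&(n<.022); r.append((round(np.median(n[k])*1e3,1),int(k.sum())))
        print(c,y,'up,low',r)
    k=(abs(v-.12)<.02)
    print('  bare seats', [round(np.median(n[(abs(v-y)<.02)&(abs(u)<.04)&(abs(n)<.02)])*1e3,1) for y in(-.12,.12)])
    d=C-np.array([.436,-.3555,0]); s=d[...,0]*np.cos(-.205)+d[...,1]*np.sin(-.205); w=-d[...,0]*np.sin(-.205)+d[...,1]*np.cos(-.205)
    print('  key bar top z at ends', [round(np.median(C[...,2][(s>a)&(s<b)&(abs(w)<.006)&(C[...,2]>.14)]),4) for a,b in((-.056,-.025),(-.02,.02),(.025,.056))])
print(robot.get_obs()['time'])
E
```

```text
scene -0.06 up,low [(np.float64(10.8), 25), (np.float64(11.3), 3)]
scene 0 up,low [(np.float64(10.6), 28), (np.float64(11.1), 5)]
scene 0.06 up,low [(np.float64(10.9), 28), (np.float64(10.7), 21)]
  bare seats [np.float64(-0.4), np.float64(-0.3)]
  key bar top z at ends [np.float64(0.1758), np.float64(0.1697), np.float64(0.1746)]
top -0.06 up,low [(np.float64(11.3), 43), (np.float64(11.8), 42)]
top 0 up,low [(np.float64(11.3), 48), (np.float64(11.6), 41)]
top 0.06 up,low [(np.float64(11.2), 47), (np.float64(11.8), 41)]
  bare seats [np.float64(0.4), np.float64(0.2)]
  key bar top z at ends [np.float64(0.1761), np.float64(0.1758), np.float64(0.1762)]
55.1333
```

All three carriers are flat and the key bar is level at 0.176 m at both ends, the same as before to within about 1 mm. Handing in.

```bash
python3 -c "
from bench import robot
print(robot.close_job())"
```

```text
the job is handed in; nothing more can be done
None
```

The job is done in the order asked and handed in at about 55 s of robot time. The closing call gives no verdict.

- **T-key and lock stem:** The first turn reached the stop, but the socket stayed wedged and dragged the stem back about 0.26 rad as I backed off. I put the key back on and turned it to the stop again. I then eased the torque off and lifted straight out, and the transport bar stayed fully drawn. The key hangs in its stand with the bar level at both ends, about 1.5 mm across the notch from where it started.
- **Transport bar travel:** The camera put the bar's travel at about 70–72 mm against the nominal 75 mm. It did not move under 0.53 N·m, so I took that as the stop.
- **Carriers:** Three blue carriers were present, and all lie in neighbouring seats (−60, 0 and +60 mm). I pushed each against the lip until it made contact. Averaged depth shows them flat to within about 0.6 mm.
- **Start key:** I turned it to its stop (0.54 N·m), held it for about 1.4 s and let go. It sprang back to within about 0.01 rad of its starting angle.
- **Everything else:** The pink look-alike and the other bystanders were left alone, and I saw no carrier knocked aside.

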